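Close the sample shippers for the courier

ROBOT

A 6-joint arm with a two-finger parallel gripper is mounted at the origin on the work surface. World frame = base frame: x ahead of the robot, y to its left, z up, the work surface at z = 0. Lengths are in m, angles in rad, forces in N, time in s.
With the tool pointing down it reaches from about 0.3 to 0.875 m from the base axis. Payload 6.4 kg.
Tool frame: the origin (TCP) lies at the very end of the fingers, on their centre line; the grasp point (between the pads) lies 19 mm behind it (ctrl.pinch_z is the distance from the TCP to the grasp point, in m); z points along the fingers, x is the direction in which the jaws open and shut, and the axes are right-handed (so a half turn about z gives the same grasp; the last joint's range is limited). The gripper opens to 85 mm and grips with 20 to 120 N. Pads are 22 mm wide; open, the fingers measure 114 mm over their backs; the gripper's body (76 mm by 85 mm) begins 54 mm behind the grasp point. The pads swing forward as they close: fully open they stand 13 mm farther back than shut.
Start: joints at [-1.306, 0.181, 1.607, -0, 1.354, -0.206], TCP at [0.261, -0.512, 0.193] pointing down, gripper open.
Joint ranges: [-2.99, 2.99], [-0.89, 2.07], [0.3, 2.58], [-1.14, 4.28], [0, 2.63], [-3.12, 3.12]. Speed limits (rad/s): [2.57, 2.57, 3.01, 3.14, 3.14, 3.14].

INTERFACE

Orientations are given as a rotation vector (axis times angle).
In Python, from bench import ctrl gives the robot as it stands.
- The arm moves only by the shell command python3 -m pendant 'ROWS'. ROWS is JSON, a list of rows, each an object of numbers: "dx", "dy", "dz": the shift along the tool's x, y, z in cm; "rx", "ry", "rz": the turn, a rotation vector about the tool's x, y, z in rad; "gripper": the finger opening in cm, from 0 to 8.54. In form: [{"dx": .., "dy": .., "dz": .., "rx": .., "ry": .., "rz": .., "gripper": ..}, ...]. A call has 1 to 20 rows; each row shifts and turns the pose as measured when the row begins, along the tool's axes as they then stand; what a row does not reach is not made up. A row lasts 1/10 s, in which the tool goes at most 50 mm and 8.59 degrees, less where a joint would pass 70% of its speed; a pose out of reach is approached as far as the arm can. A call is refused whole if a number of a shift passes 5 or a number of a turn 0.15, either way. A call with a gripper value outside its range is refused whole. The fingers move at their own pace and stop on an object; the grip force is fixed at half the most. Time passes only in rows, so rows that do not move let the fingers close. It gives the time, the measured TCP pose, the force and the opening at its end, in the units of the state.
- ctrl.state(): the state, without advancing time (a new reading comes with each control period).
- ctrl.snapshot(name): name is "side" or "top" or "wrist"; returns a dict with "image" (420x560x3 uint8, red, green, blue), "camera_matrix" (3x3 intrinsics, pixels), "T" (4x4, takes a point from camera to world coordinates). Camera axes: x right, y down, z forward; pixel columns grow to the right and rows downward; lengths in m; the calibration is good to about 2 mm. The wrist camera is an equidistant fisheye: a pixel r from the principal point sees the ray r / f radians off the axis. A picture is of the moment at which its call begins. There is no depth.
- ctrl.finish_job(): hands the job in, once; it reports no verdict.
The state is a dict: "clock": time; "joints": joint angles; "dq": joint speeds; "joint_torque": joint torques, N m; "position": TCP position; "eef_rot": TCP orientation; "force": force on the tool from outside, world axes, zero at the start; "wrist_torque": the same for the moment, N m; "finger_gap": opening from 0.0 (shut) to 1.0 (fully open).
Only numpy, scipy, OpenCV 4.12 (cv2) and the standard library are available. Lean on these libraries where they do the work, as an engineer would, in place of code of your own. Each camera call takes 0.05 s, during which the arm holds its last target.

TASK

Get the two or three sample shippers on the bench ready for the courier. In each, slide the telescoped tubes fully home, the innermost (orange cap) first and then the liner sleeve; then put a lid on, yellow mark upwards - some lids lie upside down and must be turned over - and press it down until it is fully seated on its sealing ring. Leave the shippers standing upright on the bench, a spare lid may stay where it is, and do not knock over or push aside the glassware and bottles.

Things in the scene. Friction and masses are not known exactly. Their poses are not given: they have to be found in the camera images.
- pack1: sample shipper, standing loose on the bench: white can 60 mm across with a teal band, 60 mm high to its shoulder, then a neck 47 mm across up to 78 mm. Origin: centre of its underside; z up the axis. A bright liner sleeve slides in the neck and an orange-capped sample tube slides in the liner. May be absent (two or three shippers are out). 0.56 kg in all
- pack2: sample shipper, standing loose on the bench: white can 60 mm across with a teal band, 60 mm high to its shoulder, then a neck 47 mm across up to 78 mm. Origin: centre of its underside; z up the axis. A bright liner sleeve slides in the neck and an orange-capped sample tube slides in the liner. May be absent (two or three shippers are out). 0.56 kg in all
- pack3: sample shipper, standing loose on the bench: white can 60 mm across with a teal band, 60 mm high to its shoulder, then a neck 47 mm across up to 78 mm. Origin: centre of its underside; z up the axis. A bright liner sleeve slides in the neck and an orange-capped sample tube slides in the liner. May be absent (two or three shippers are out). 0.56 kg in all
- core1 (a joint): how far the innermost part of pack1 (sample tube, orange cap 29 mm across) stands out of its liner: 0 is fully home, at most 0.040 m. It stays where left and slides under a push of about 4 N
- liner1 (a joint): how far the liner sleeve of pack1 (38 mm across, bare metal) stands out of the can: 0 is fully home, at most 0.032 m. It stays where left and slides under about 9 N; a tube that is home in it carries the push on to it
- core1_top (a point): centre of the top of the orange cap of pack1; with both tubes home it lies 82 mm above the can's underside, 4 mm over the neck's rim. The black sealing ring round the neck stands 6 mm over the shoulder: a lid set on stops on it, lid centre 79 mm above the can's underside; the ring yields to a press of about 7 N and stays down, then the lid's centre is at 74 mm
- core2 (a joint): how far the innermost part of pack2 (sample tube, orange cap 29 mm across) stands out of its liner: 0 is fully home, at most 0.040 m. It stays where left and slides under a push of about 4 N
- liner2 (a joint): how far the liner sleeve of pack2 (38 mm across, bare metal) stands out of the can: 0 is fully home, at most 0.032 m. It stays where left and slides under about 9 N; a tube that is home in it carries the push on to it
- core2_top (a point): centre of the top of the orange cap of pack2; with both tubes home it lies 82 mm above the can's underside, 4 mm over the neck's rim. The black sealing ring round the neck stands 6 mm over the shoulder: a lid set on stops on it, lid centre 79 mm above the can's underside; the ring yields to a press of about 7 N and stays down, then the lid's centre is at 74 mm
- core3 (a joint): how far the innermost part of pack3 (sample tube, orange cap 29 mm across) stands out of its liner: 0 is fully home, at most 0.040 m. It stays where left and slides under a push of about 4 N
- liner3 (a joint): how far the liner sleeve of pack3 (38 mm across, bare metal) stands out of the can: 0 is fully home, at most 0.032 m. It stays where left and slides under about 9 N; a tube that is home in it carries the push on to it
- core3_top (a point): centre of the top of the orange cap of pack3; with both tubes home it lies 82 mm above the can's underside, 4 mm over the neck's rim. The black sealing ring round the neck stands 6 mm over the shoulder: a lid set on stops on it, lid centre 79 mm above the can's underside; the ring yields to a press of about 7 N and stays down, then the lid's centre is at 74 mm
- lid1_mid (a point): loose teal lid, eight-sided, 58 mm across flats, 26 mm high, 50 g; any lid fits any shipper. This point is its centre, half-way up. Its z axis points out of the closed face, which is marked with a yellow disc; the other face is open, showing a white lining in a round bore 51 mm across and 23 mm deep that goes over the neck. The flats face along x and every 45 degrees from it. It can lie either way up, and stands on a flat
- lid2_mid (a point): loose teal lid, eight-sided, 58 mm across flats, 26 mm high, 50 g; any lid fits any shipper. This point is its centre, half-way up. Its z axis points out of the closed face, which is marked with a yellow disc; the other face is open, showing a white lining in a round bore 51 mm across and 23 mm deep that goes over the neck. The flats face along x and every 45 degrees from it. It can lie either way up, and stands on a flat
- lid3_mid (a point): loose teal lid, eight-sided, 58 mm across flats, 26 mm high, 50 g; any lid fits any shipper. This point is its centre, half-way up. Its z axis points out of the closed face, which is marked with a yellow disc; the other face is open, showing a white lining in a round bore 51 mm across and 23 mm deep that goes over the neck. The flats face along x and every 45 degrees from it. It can lie either way up, and stands on a flat
- petri: closed petri dish, 64 mm across, 14 mm high, among the things; origin under its centre; leave it alone
- beaker: small glass beaker, 56 mm across, 58 mm high; origin under its centre; leave it alone
- flask: conical flask, 80 mm across, 120 mm high; origin under its centre; leave it alone. Behind it fixed equipment (balance, tube rack, hotplate, up to 130 mm high) stands along the back, all beyond x = 0.75 m
- washbottle: white wash bottle, red top, 64 mm across, 190 mm high; origin under its centre; leave it alone
- bluebottle: blue bottle, 68 mm across, 190 mm high; origin under its centre; leave it alone

How it is judged:
At the end, for the whole second after the job is handed in: every shipper that is present stands upright on the bench at rest with its tube and its liner within 3 mm of fully home and a lid, yellow mark up, level, centred within 5 mm and pressed down to within 1.7 mm of its lowest position (value of joint each of core1, liner1, core2, liner2, core3, liner3 below 0.003 m and angle between each of pack1, pack2, pack3's own z axis and vertical below 0.08 rad and height (world z) of each of pack1, pack2, pack3 below 0.006 m and linear speed of each of pack1, pack2, pack3 below 0.02 m/s and ((z of lid1_mid in the frame of pack1 between 0.07 and 0.0757 m and horizontal distance between lid1_mid and pack1 below 0.005 m and angle between lid1_mid's own z axis and vertical below 0.1 rad) or (z of lid2_mid in the frame of pack1 between 0.07 and 0.0757 m and horizontal distance between lid2_mid and pack1 below 0.005 m and angle between lid2_mid's own z axis and vertical below 0.1 rad) or (z of lid3_mid in the frame of pack1 between 0.07 and 0.0757 m and horizontal distance between lid3_mid and pack1 below 0.005 m and angle between lid3_mid's own z axis and vertical below 0.1 rad)) and ((z of lid1_mid in the frame of pack2 between 0.07 and 0.0757 m and horizontal distance between lid1_mid and pack2 below 0.005 m and angle between lid1_mid's own z axis and vertical below 0.1 rad) or (z of lid2_mid in the frame of pack2 between 0.07 and 0.0757 m and horizontal distance between lid2_mid and pack2 below 0.005 m and angle between lid2_mid's own z axis and vertical below 0.1 rad) or (z of lid3_mid in the frame of pack2 between 0.07 and 0.0757 m and horizontal distance between lid3_mid and pack2 below 0.005 m and angle between lid3_mid's own z axis and vertical below 0.1 rad)) and ((z of lid1_mid in the frame of pack3 between 0.07 and 0.0757 m and horizontal distance between lid1_mid and pack3 below 0.005 m and angle between lid1_mid's own z axis and vertical below 0.1 rad) or (z of lid2_mid in the frame of pack3 between 0.07 and 0.0757 m and horizontal distance between lid2_mid and pack3 below 0.005 m and angle between lid2_mid's own z axis and vertical below 0.1 rad) or (z of lid3_mid in the frame of pack3 between 0.07 and 0.0757 m and horizontal distance between lid3_mid and pack3 below 0.005 m and angle between lid3_mid's own z axis and vertical below 0.1 rad))); the robot touches nothing.
It fails at once if a liner is pushed in while its innermost tube still stands out ((value of joint liner1 below 0.012 m and value of joint core1 above 0.008 m) or (value of joint liner2 below 0.012 m and value of joint core2 above 0.008 m) or (value of joint liner3 below 0.012 m and value of joint core3 above 0.008 m)).
It fails at once if a shipper is knocked over (angle between any of pack1, pack2, pack3's own z axis and vertical above 0.6 rad).
It fails at once if glassware or a bottle that is not part of the job is knocked over (angle between any of petri, beaker, flask, washbottle, bluebottle's own z axis and vertical above 0.6 rad).
It fails at once if glassware or a bottle that is not part of the job is pushed more than 6 cm aside (distance of any of petri, beaker, flask, washbottle, bluebottle from where it was at the start of the episode above 0.06 m).
Of pack1, pack2, pack3 only 2 to 3 are there at a start; the rules pass over those that are not, and their reading is None.
At some moment in a run one of lid1, lid2, lid3 may be knocked a few centimetres aside while the robot is not near it.
Once in a run the grip may slacken for a moment while it holds something.
It also fails if it takes over 210 s, if anything falls off the work surface, if the arm or the gripper's body presses on something with over 40 N, if the wrist force passes 120 N, or if a joint passes its speed limit or range.

## Working session

There is one attempt and no reset: what is moved stays moved. The work goes in short steps, Python scripts to look and compute and a shell command to move; the robot and the scene stay as the last step left them, time stands still between calls to the robot, and variables do not carry over. Pictures are saved under pics/ and viewed, and the job is handed in when it is done.

```bash
ls; mkdir -p pics; python3 - <<'E'
from bench import ctrl
import cv2
print(ctrl.state(), ctrl.pinch_z)
for n in ["side","top","wrist"]:
    s=ctrl.snapshot(n); cv2.imwrite(f"pics/a_{n}.png",cv2.cvtColor(s["image"],cv2.COLOR_RGB2BGR)); print(n,s["camera_matrix"],s["T"])
E
```

```text
pics
{'clock': 0.0, 'joints': array([-1.30630371e+00,  1.81582650e-01,  1.60800479e+00,  1.53196472e-05,
        1.35381504e+00, -2.06276718e-01]), 'dq': array([-0.00058265,  0.00018012,  0.00160254, -0.00184479,  0.00091346,
       -0.00063181]), 'joint_torque': array([ 6.79294044e-04, -4.44866788e+01, -3.51336086e+01, -2.73715905e-04,
        8.90752883e-03,  9.72942260e-07]), 'position': array([ 0.26066919, -0.51181766,  0.19206239]), 'eef_rot': array([-2.67719127e+00,  1.64145573e+00,  2.05091762e-03]), 'force': array([-0.90501782, -0.56071264, -0.29036866]), 'wrist_torque': array([-0.05791005,  0.0449443 ,  0.03310818]), 'finger_gap': 1.0013675212328343} 0.0187
side [[386.41413727   0.         282.15916248]
 [  0.         386.41413727 213.22525275]
 [  0.           0.           1.        ]] [[-0.88671136 -0.22323956  0.40485438  0.08913496]
 [-0.46228704  0.4391172  -0.77036795  0.97994486]
 [-0.00580192 -0.87025294 -0.49257096  0.71772328]
 [ 0.          0.          0.          1.        ]]
top [[473.9805537    0.         280.37876969]
 [  0.         473.9805537  209.68492465]
 [  0.           0.           1.        ]] [[ 0.00761654 -0.99108928  0.13298132  0.43537851]
 [-0.99976755 -0.00486497  0.02100407 -0.02517468]
 [-0.02016996 -0.13311039 -0.99089596  1.38776547]
 [ 0.          0.          0.          1.        ]]
wrist [[325.1922621    0.         280.99235993]
 [  0.         325.1922621  205.18422112]
 [  0.           0.           1.        ]] [[ 0.45281974 -0.86078937 -0.23237029  0.32215475]
 [-0.89160087 -0.43760093 -0.1164187  -0.48228228]
 [-0.00147348  0.25989823 -0.96563489  0.3728459 ]
 [ 0.          0.          0.          1.        ]]
```

View pics/a_side.png

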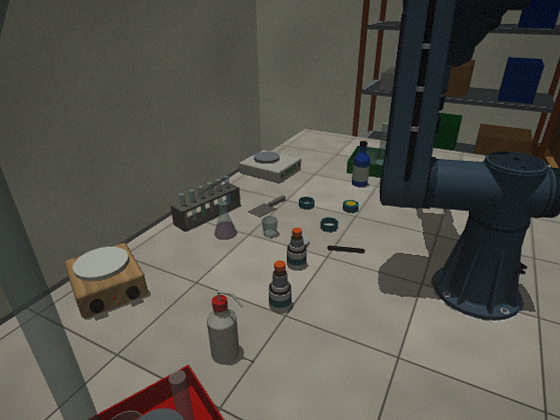

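View pics/a_top.png

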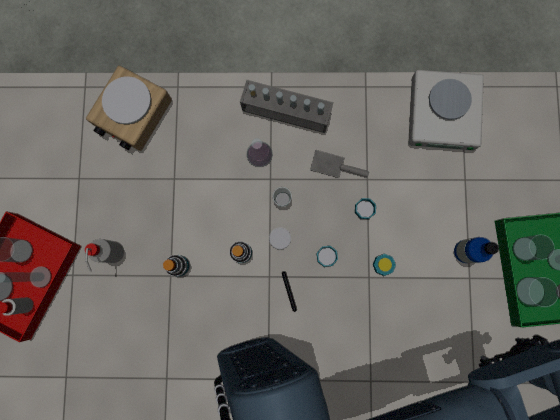

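View pics/a_wrist.png

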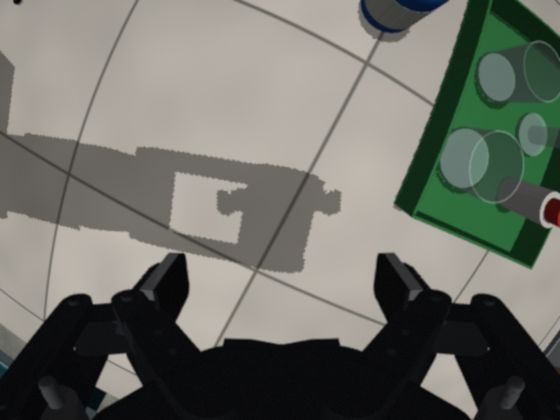

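```bash
cat > h.py <<'E'
from bench import ctrl
import cv2, numpy as np
from scipy.spatial.transform import Rotation as R
def snap(n,name=None):
    s=ctrl.snapshot(n)
    if name: cv2.imwrite(f"pics/{name}.png",cv2.cvtColor(s["image"],cv2.COLOR_RGB2BGR))
    return s
def ray(s,u,v,fish=False):
    K=s["camera_matrix"];x=(u-K[0,2])/K[0,0];y=(v-K[1,2])/K[1,1]
    if fish:
        r=np.hypot(x,y);d=np.array([np.sin(r)*x/max(r,1e-9),np.sin(r)*y/max(r,1e-9),np.cos(r)])
    else: d=np.array([x,y,1.])
    return s["T"][:3,3],s["T"][:3,:3]@d
def onz(s,u,v,z,fish=False):
    o,d=ray(s,u,v,fish);return o+d*(z-o[2])/d[2]
def tri(s1,p1,s2,p2,f1=False,f2=False):
    o1,d1=ray(s1,*p1,f1);o2,d2=ray(s2,*p2,f2)
    A=np.stack([d1,-d2],1);t=np.linalg.lstsq(A,o2-o1,rcond=None)[0]
    a,b=o1+d1*t[0],o2+d2*t[1];return (a+b)/2,np.linalg.norm(a-b)
def proj(s,P,fish=False):
    p=s["T"][:3,:3].T@(np.asarray(P)-s["T"][:3,3]);K=s["camera_matrix"]
    if fish:
        th=np.arctan2(np.hypot(p[0],p[1]),p[2]);h=np.hypot(p[0],p[1]);q=p[:2]/h*th
    else:q=p[:2]/p[2]
    return q[0]*K[0,0]+K[0,2],q[1]*K[1,1]+K[1,2]
def st():
    s=ctrl.state();print("t",round(s["clock"],2),"p",s["position"].round(4),"z",R.from_rotvec(s["eef_rot"]).as_matrix()[:,2].round(3),"x",R.from_rotvec(s["eef_rot"]).as_matrix()[:,0].round(3),"F",s["force"].round(1),"gap",round(s["finger_gap"],3),"q",s["joints"].round(2));return s
def go(target,zdir=(0,0,-1),yaw=None,xdir=None):
    """remaining shift (tool axes, cm) and turn (rotvec tool)"""
    s=st();M=R.from_rotvec(s["eef_rot"])
    d=M.inv().apply(np.array(target)-s["position"])*100
    z=np.array(zdir,float);z/=np.linalg.norm(z)
    if xdir is None: xdir=M.as_matrix()[:,0] if yaw is None else (np.cos(yaw),np.sin(yaw),0)
    x=np.array(xdir,float);x-=z*(x@z);x/=np.linalg.norm(x)
    if x@M.as_matrix()[:,0]<0:x=-x
    T=R.from_matrix(np.stack([x,np.cross(z,x),z],1))
    r=(M.inv()*T).as_rotvec()
    print("shift cm",d.round(2),"turn",r.round(3),"deg",np.degrees(np.linalg.norm(r)).round(1))
def crop(s,name,u0,u1,v0,v1,k=4):
    im=cv2.cvtColor(s["image"],cv2.COLOR_RGB2BGR)[v0:v1,u0:u1];im=cv2.resize(im,None,fx=k,fy=k,interpolation=cv2.INTER_CUBIC);cv2.imwrite(f"pics/{name}.png",im)
E
python3 - <<'E'
from h import *
t=snap("top");crop(t,"t_lids",310,410,190,290,6);crop(t,"t_packs",150,300,185,285,5)
s=snap("side");crop(s,"s_all",250,370,185,315,4)
def blobs(im,lo,hi,mn=15):
    m=cv2.inRange(cv2.cvtColor(im,cv2.COLOR_RGB2HSV),lo,hi);n,l,st_,c=cv2.connectedComponentsWithStats(m)
    return [(c[i].round(1),st_[i]) for i in range(1,n) if st_[i][4]>=mn]
for nm,q in (("top",t),("side",s)):
    print(nm,"orange");[print(b) for b in blobs(q["image"],(5,150,100),(18,255,255))]
    print(nm,"teal");[print(b) for b in blobs(q["image"],(82,100,40),(98,255,255))]
E
```

```text
top orange
(array([237.1, 250.5]), array([232, 246,  11,  10,  82], dtype=int32))
(array([168. , 264.6]), array([163, 260,  11,  10,  81], dtype=int32))
top teal
(array([365.6, 208.6]), array([355, 199,  21,  20,  84], dtype=int32))
(array([320. , 257.4]), array([317, 247,  10,  20,  28], dtype=int32))
(array([333.1, 254.3]), array([327, 246,  11,  20,  35], dtype=int32))
(array([383.3, 264.4]), array([373, 254,  22,  21, 187], dtype=int32))
side orange
(array([551.9, 161.6]), array([547, 157,  11,  11,  38], dtype=int32))
(array([296.6, 229.9]), array([292, 228,  10,   5,  41], dtype=int32))
(array([279.3, 263.8]), array([274, 261,  11,   7,  62], dtype=int32))
side teal
(array([350.2, 204.4]), array([343, 200,  16,  10,  43], dtype=int32))
(array([323.4, 222.1]), array([321, 218,   7,   9,  16], dtype=int32))
(array([333.8, 222.7]), array([330, 218,   8,  11,  23], dtype=int32))
```

View pics/t_lids.png

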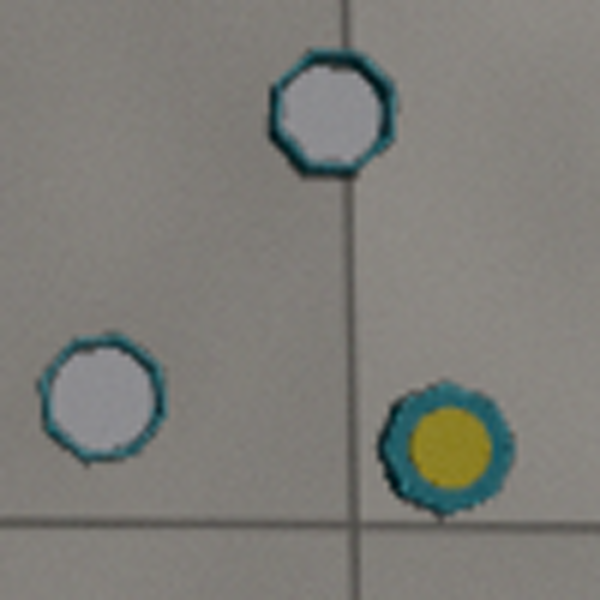

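View pics/t_packs.png

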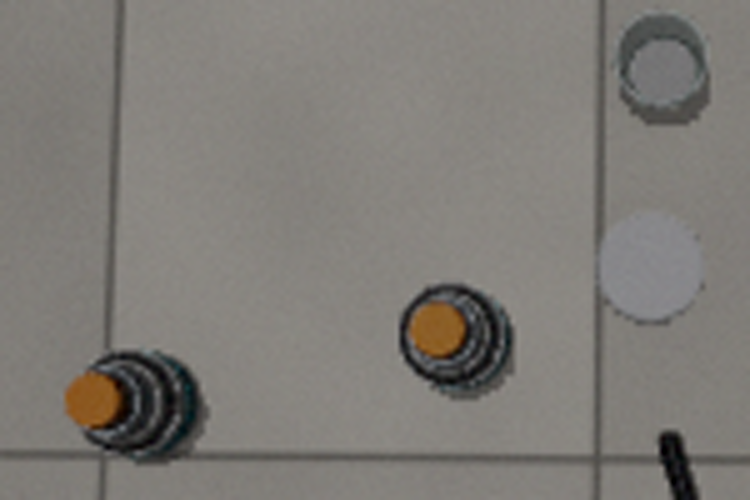

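View pics/s_all.png

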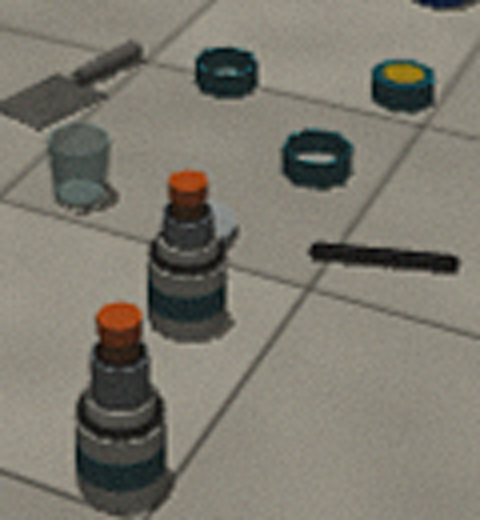

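```bash
python3 - <<'E'
from h import *
t=snap("top");s=snap("side")
print(tri(t,(237,250.5),s,(296.6,230.5)),tri(t,(168,264.8),s,(279.3,263.5)))
for n,p,z in (("lidA",(365,208.7),.026),("lidB",(327,256.5),.026),("lidC",(383.5,264.4),.026),("petri",(280,238),.014),("beaker",(283,199),.05),("flask",(259,153),.1),("pen",(289,291),0)): print(n,onz(t,*p,z).round(4))
E
```

```text
(array([0.4951908 , 0.11695546, 0.12034498]), np.float64(0.0007545418893254852)) (array([0.45603791, 0.29715915, 0.13521478]), np.float64(0.0016137021611551128))
lidA [ 0.6222 -0.2409  0.026 ]
lidB [ 0.4839 -0.1305  0.026 ]
lidC [ 0.4626 -0.2907  0.026 ]
petri [0.5368 0.0044 0.014 ]
beaker [ 0.6457 -0.0041  0.05  ]
flask [0.7674 0.063  0.1   ]
pen [ 0.3849 -0.0225  0.    ]
```

```bash
python3 - <<'E'
from h import *
go((.495,.117,.26),yaw=-0.55)
go((.495,.117,.26),yaw=-1.4)
E
```

```text
t 0.35 p [ 0.2608 -0.5123  0.1928] z [-0.  0. -1.] x [ 0.454 -0.891 -0.   ] F [ 0.6  0.7 -0.2] gap 1.004 q [-1.31  0.18  1.61  0.    1.35 -0.21]
shift cm [-45.46 -49.42  -6.7 ] turn [-0.    0.   -0.55] deg 31.5
t 0.35 p [ 0.2608 -0.5123  0.1928] z [-0.  0. -1.] x [ 0.454 -0.891 -0.   ] F [ 0.6  0.7 -0.2] gap 1.004 q [-1.31  0.18  1.61  0.    1.35 -0.21]
shift cm [-45.46 -49.42  -6.7 ] turn [-0.   0.   0.3] deg 17.2
```

```bash
python3 -m pendant '[{"dz":-3.5,"gripper":0},{"dx":-2.8,"dy":-3.1,"dz":-1,"gripper":0},{"dx":-2.8,"dy":-3.1,"dz":-1},{"dx":-2.8,"dy":-3.1,"dz":-1},{"dx":-2.8,"dy":-3.1},{"dx":-2.8,"dy":-3.1},{"dx":-2.8,"dy":-3.1},{"dx":-2.8,"dy":-3.1},{"dx":-2.8,"dy":-3.1},{"dx":-2.8,"dy":-3.1},{"dx":-2.8,"dy":-3.1},{"dx":-2.8,"dy":-3.1},{"dx":-2.8,"dy":-3.1},{"dx":-2.8,"dy":-3.1},{"dx":-2.8,"dy":-3.1},{"dx":-2.8,"dy":-3.1},{"dx":-1,"dy":-1},{"dx":0}]'
python3 - <<'E'
from h import *
snap("top","b_top");snap("wrist","b_wrist")
go((.495,.117,.26))
E
```

```text
t 0.45 p [ 0.2608 -0.5124  0.1929] z [ 0.  0. -1.] x [ 0.454 -0.891 -0.   ] F [ 0.7 -0.2 -0.2] gap 1.003 q [-1.31  0.18  1.61  0.    1.35 -0.21]
shift cm [-45.47 -49.42  -6.7 ] turn [-0.  0. -0.] deg 0.0$[0]: bad value
```

View pics/b_top.png

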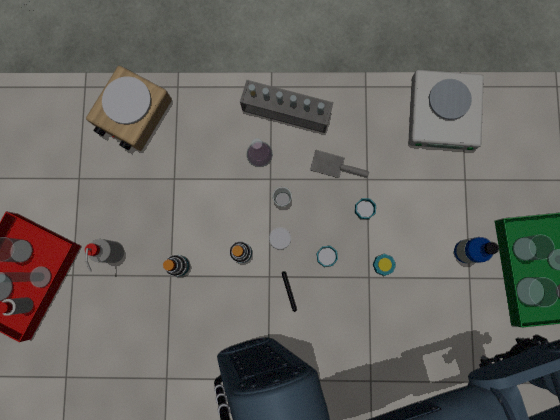

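View pics/b_wrist.png

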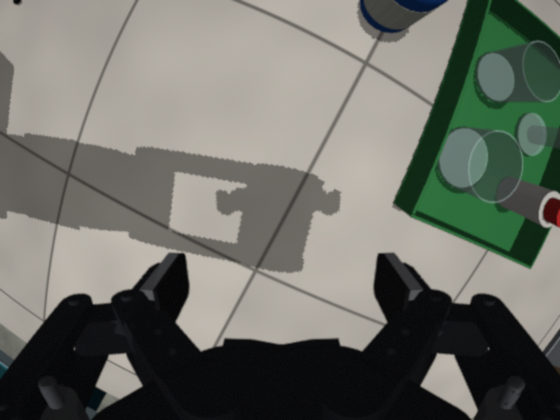

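```bash
python3 -m pendant '[{"dx":0,"dy":0,"dz":-3.5,"rx":0,"ry":0,"rz":0,"gripper":0}]'
```

```text
clock: 0.55
position: [0.2598, -0.5091, 0.223]
eef_rot: [-2.672, 1.639, 0.012]
force: [0.3, -0.2, 0.7]
finger_gap: 0.859
```

```bash
python3 -m pendant '[{"dx":0,"dy":0,"dz":-3,"rx":0,"ry":0,"rz":0}]'
```

```text
$[0]: bad value
```

```bash
python3 -m pendant '[{"dx":-2.8,"dy":-3.1,"dz":-1,"rx":0,"ry":0,"rz":0,"gripper":0},{"dx":-2.8,"dy":-3.1,"dz":-1,"rx":0,"ry":0,"rz":0,"gripper":0},{"dx":-2.8,"dy":-3.1,"dz":-1,"rx":0,"ry":0,"rz":0,"gripper":0},{"dx":-2.8,"dy":-3.1,"dz":0,"rx":0,"ry":0,"rz":0,"gripper":0},{"dx":-2.8,"dy":-3.1,"dz":0,"rx":0,"ry":0,"rz":0,"gripper":0},{"dx":-2.8,"dy":-3.1,"dz":0,"rx":0,"ry":0,"rz":0,"gripper":0},{"dx":-2.8,"dy":-3.1,"dz":0,"rx":0,"ry":0,"rz":0,"gripper":0},{"dx":-2.8,"dy":-3.1,"dz":0,"rx":0,"ry":0,"rz":0,"gripper":0},{"dx":-2.8,"dy":-3.1,"dz":0,"rx":0,"ry":0,"rz":0,"gripper":0},{"dx":-2.8,"dy":-3.1,"dz":0,"rx":0,"ry":0,"rz":0,"gripper":0},{"dx":-2.8,"dy":-3.1,"dz":0,"rx":0,"ry":0,"rz":0,"gripper":0},{"dx":-2.8,"dy":-3.1,"dz":0,"rx":0,"ry":0,"rz":0,"gripper":0},{"dx":-2.8,"dy":-3.1,"dz":0,"rx":0,"ry":0,"rz":0,"gripper":0},{"dx":-2.8,"dy":-3.1,"dz":0,"rx":0,"ry":0,"rz":0,"gripper":0},{"dx":-2.8,"dy":-3.1,"dz":0,"rx":0,"ry":0,"rz":0,"gripper":0},{"dx":-2.8,"dy":-3.1,"dz":0,"rx":0,"ry":0,"rz":0,"gripper":0}]'
python3 - <<'E'
from h import *
snap("top","c_top");snap("wrist","c_wrist")
go((.495,.117,.26),yaw=0)
E
```

```text
clock: 2.15
position: [0.5087, 0.1306, 0.2635]
eef_rot: [-2.668, 1.655, -0.019]
force: [0.6, 0.2, 0.3]
finger_gap: 0.0
t 2.25 p [0.509  0.1331 0.2632] z [ 0.011 -0.003 -1.   ] x [ 0.449 -0.894  0.008] F [-0.7 -0.1  0.4] gap 0.0 q [ 0.03  0.01  1.65 -0.    1.47  1.14]
shift cm [0.81 1.97 0.31] turn [-0.003 -0.012 -1.105] deg 63.3
```

View pics/c_top.png

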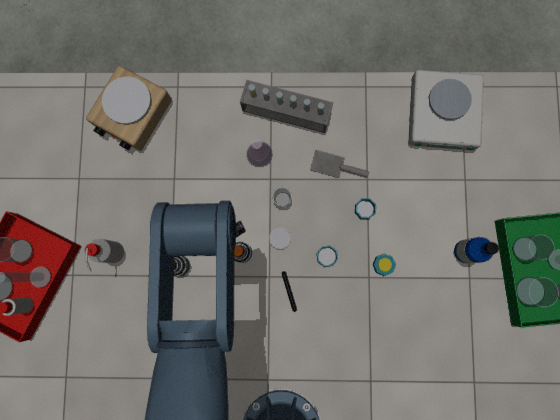

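View pics/c_wrist.png

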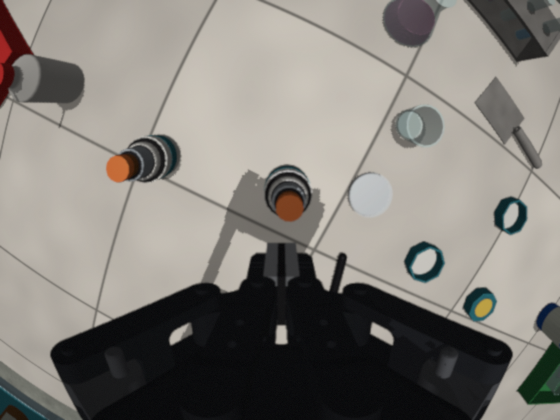

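```bash
python3 - <<'E'
from h import *
s=snap("wrist");crop(s,"d1",80,340,130,260,3)
print(onz(s,289,207,.120,True),onz(s,118,168,.135,True))
print(proj(s,(.495,.117,.078),True),proj(s,(.495,.117,.06),True))
# predicted circles
im=cv2.cvtColor(s["image"],cv2.COLOR_RGB2BGR);k=3;im=cv2.resize(im[130:260,80:340],None,fx=k,fy=k)
for c,top in (((.4952,.117),.120),((.456,.2972),.135)):
  for r,z in ((.0145,top),(.019,top-.03),(.0235,.078),(.03,.06),(.03,0)):
    pts=[proj(s,(c[0]+r*np.cos(a),c[1]+r*np.sin(a),z),True) for a in np.linspace(0,6.283,60)]
    cv2.polylines(im,[(((np.array(pts)-[80,130])*k)).astype(int)],True,(0,255,0),1)
cv2.imwrite("pics/d1o.png",im)
E
```

```text
[0.49604369 0.11486511 0.12      ] [0.45761006 0.29479868 0.135     ]
(np.float64(285.7975552134299), np.float64(197.63660547786995)) (np.float64(285.4672870848157), np.float64(194.22363481140206))
```

View pics/d1o.png

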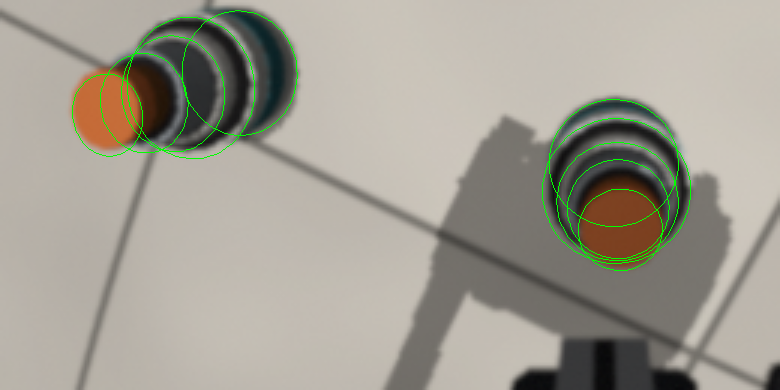

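```bash
python3 -m pendant '[{"dx":0.8,"dy":1,"dz":4,"rx":0,"ry":-0.012,"rz":0,"gripper":0},{"dx":0,"dy":1,"dz":4,"rx":0,"ry":0,"rz":0,"gripper":0},{"dx":0,"dy":0,"dz":3,"rx":0,"ry":0,"rz":0,"gripper":0},{"dx":0,"dy":0,"dz":0,"rx":0,"ry":0,"rz":0,"gripper":0}]'
python3 - <<'E'
from h import *
go((.4955,.116,.135))
E
```

```text
clock: 2.7
position: [0.4953, 0.1121, 0.1518]
eef_rot: [-2.665, 1.646, -0.008]
force: [-0.2, -0.4, 0.6]
finger_gap: 0.0
t 2.7 p [0.4953 0.1121 0.1518] z [ 0.009  0.005 -1.   ] x [ 0.448 -0.894 -0.   ] F [-0.2 -0.4  0.6] gap 0.0 q [-0.01  0.06  1.82  0.01  1.24  1.09]
shift cm [-0.34 -0.18  1.68] turn [-0.01  0.   -0.  ] deg 0.6
```

```bash
python3 -m pendant '[{"dx":-0.34,"dy":-0.18,"dz":1.5,"rx":-0.01,"ry":0,"rz":0,"gripper":0},{"dx":0,"dy":0,"dz":1.0,"rx":0,"ry":0,"rz":0,"gripper":0},{"dx":0,"dy":0,"dz":0.4,"rx":0,"ry":0,"rz":0,"gripper":0},{"dx":0,"dy":0,"dz":0.4,"rx":0,"ry":0,"rz":0,"gripper":0}]'; python3 - <<'E'
from h import *
go((.4955,.116,.083))
E
```

```text
clock: 3.1
position: [0.4985, 0.1134, 0.123]
eef_rot: [-2.668, 1.654, -0.009]
force: [-0.6, -0.3, 0.2]
finger_gap: 0.002
t 3.1 p [0.4985 0.1134 0.123 ] z [ 0.006 -0.001 -1.   ] x [ 0.445 -0.896  0.003] F [-0.6 -0.3  0.2] gap 0.002 q [-0.01  0.11  1.84 -0.    1.19  1.1 ]
shift cm [-0.38  0.18  4.  ] turn [-0.005 -0.003  0.   ] deg 0.4
```

```bash
python3 -m pendant '[{"dx":-0.38,"dy":0.18,"dz":0,"rx":-0.005,"ry":-0.003,"rz":0,"gripper":0},{"dx":0,"dy":0,"dz":0,"rx":0,"ry":0,"rz":0,"gripper":0},{"dx":0,"dy":0,"dz":0.3,"rx":0,"ry":0,"rz":0,"gripper":0},{"dx":0,"dy":0,"dz":0.4,"rx":0,"ry":0,"rz":0,"gripper":0},{"dx":0,"dy":0,"dz":0.4,"rx":0,"ry":0,"rz":0,"gripper":0}]'; python3 - <<'E'
from h import *
go((.4955,.116,.083))
E
```

```text
clock: 3.6
position: [0.4972, 0.116, 0.1144]
eef_rot: [-2.668, 1.653, -0.008]
force: [-0.2, -0.1, 0.1]
finger_gap: 0.0
t 3.6 p [0.4972 0.116  0.1144] z [ 0.006 -0.    -1.   ] x [ 0.445 -0.896  0.003] F [-0.2 -0.1  0.1] gap 0.0 q [-0.    0.12  1.84 -0.    1.17  1.11]
shift cm [-0.08  0.17  3.14] turn [-0.005 -0.003  0.   ] deg 0.3
```

```bash
python3 -m pendant '[{"dx":-0.1,"dy":0.1,"dz":0.3,"rx":0,"ry":0,"rz":0,"gripper":0},{"dx":0,"dy":0,"dz":0.3,"rx":0,"ry":0,"rz":0,"gripper":0},{"dx":0,"dy":0,"dz":0.3,"rx":0,"ry":0,"rz":0,"gripper":0}]';  python3 - <<'E'
from h import *
st();snap("wrist","e1")
s=snap("side");crop(s,"e1s",230,350,190,310,5)
E
```

```text
clock: 3.9
position: [0.4954, 0.1165, 0.1041]
eef_rot: [-2.668, 1.654, -0.006]
force: [0.2, 0.9, 0.1]
finger_gap: -0.001
t 3.9 p [0.4954 0.1165 0.1041] z [ 0.005 -0.    -1.   ] x [ 0.445 -0.895  0.002] F [0.2 0.9 0.1] gap -0.001 q [-0.    0.13  1.86 -0.    1.15  1.11]
```

View pics/e1s.png

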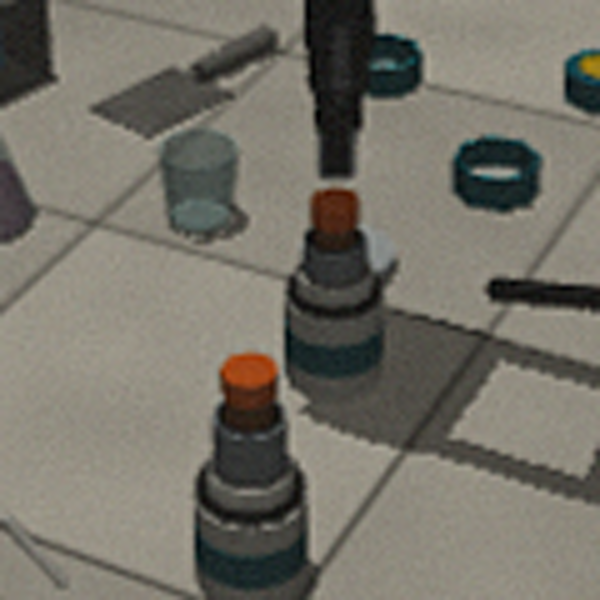

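View pics/e1.png

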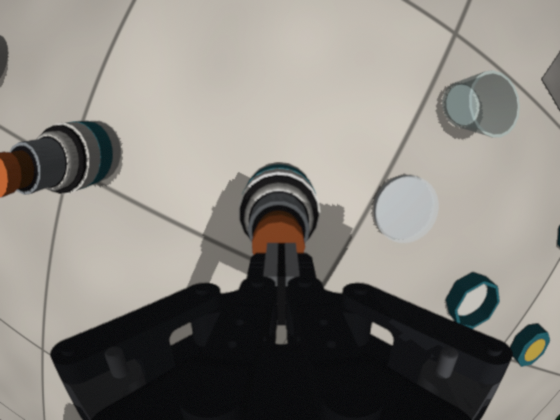

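```bash
python3 - <<'E'
from h import *
s=snap("side");p=ctrl.state()["position"];print(p,proj(s,p)); print(proj(s,(.4955,.116,.12)),proj(s,(.4955,.116,.10)),proj(s,(.4955,.116,.0)))
E
```

```text
[0.49524387 0.11653712 0.10414997] (np.float64(296.70390783981355), np.float64(235.1332309998315))
(np.float64(296.7738772338891), np.float64(230.43463677905083)) (np.float64(296.686481724662), np.float64(236.21419631402134)) (np.float64(296.27132659517264), np.float64(263.66885397722695))
```

```bash
python3 - <<'E'
from h import *
s=snap("wrist");w=s;p=ctrl.state()["position"];print(p,s["T"],proj(s,p,True))
s=snap("side");t=snap("top")
crop(t,"f_t",150,300,185,285,5)
crop(w,"f_w",200,360,180,300,5)
im=s["image"];print(tri(t,(237,250.5),s,(296.6,230.5)))
E
```

```text
[0.49547033 0.11648921 0.10438792] [[ 0.44426867 -0.86612427 -0.22902862  0.55617169]
 [-0.89589104 -0.42889382 -0.11588497  0.14587694]
 [ 0.00214183  0.25666875 -0.96649706  0.28505385]
 [ 0.          0.          0.          1.        ]] (np.float64(279.2586725820629), np.float64(236.9506185891822))
(array([0.4951908 , 0.11695546, 0.12034498]), np.float64(0.0007545418893254852))
```

View pics/f_w.png

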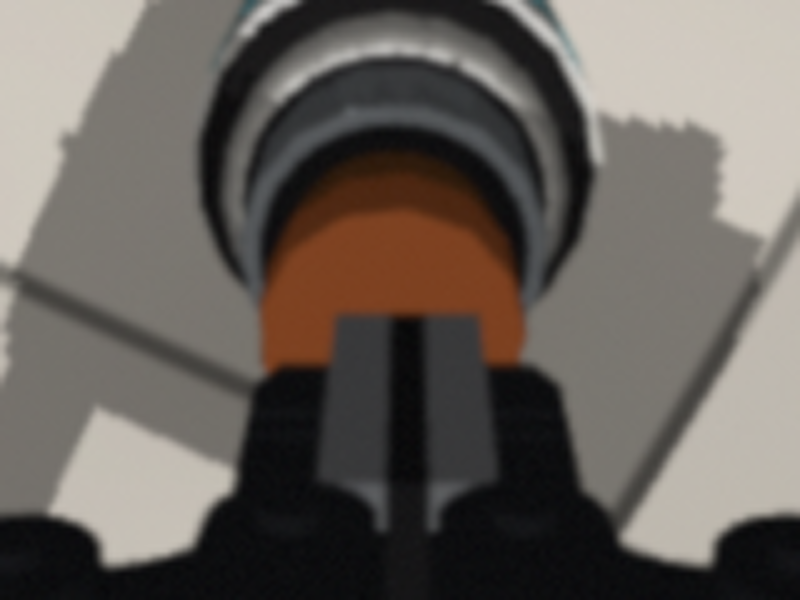

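```bash
python3 - <<'E'
from h import *
w=snap("wrist");p=ctrl.state()["position"]
for d in (0,.01,.02,.03): print(d,proj(w,p+[0,0,d],True))
E
```

```text
0 (np.float64(279.07760838579804), np.float64(237.0850677884863))
0.01 (np.float64(279.02510207998597), np.float64(243.2672350982504))
0.02 (np.float64(278.96745888805657), np.float64(250.10868296232712))
0.03 (np.float64(278.9039540341378), np.float64(257.713662315981))
```

```bash
python3 -m pendant '[{"dx":0,"dy":0,"dz":0.3,"rx":0,"ry":0,"rz":0,"gripper":0},{"dx":0,"dy":0,"dz":0.3,"rx":0,"ry":0,"rz":0,"gripper":0}]'; python3 -m pendant '[{"dx":0,"dy":0,"dz":0.3,"rx":0,"ry":0,"rz":0,"gripper":0},{"dx":0,"dy":0,"dz":0.2,"rx":0,"ry":0,"rz":0,"gripper":0}]';  python3 - <<'E'
from h import *
st();w=snap("wrist","e2");crop(w,"e2w",200,360,180,300,5)
s=snap("side");crop(s,"e2s",230,350,190,310,5)
E
```

```text
clock: 4.45
position: [0.4964, 0.1165, 0.0991]
eef_rot: [-2.667, 1.653, -0.009]
force: [-0.4, -0.3, 0.7]
finger_gap: 0.0
clock: 4.65
position: [0.4963, 0.1165, 0.0934]
eef_rot: [-2.668, 1.653, -0.009]
force: [-0.3, 0.0, 0.5]
finger_gap: -0.003
t 4.65 p [0.4963 0.1165 0.0934] z [ 0.007 -0.    -1.   ] x [ 0.445 -0.896  0.003] F [-0.3  0.   0.5] gap -0.003 q [-0.    0.15  1.86 -0.    1.12  1.11]
```

View pics/e2s.png

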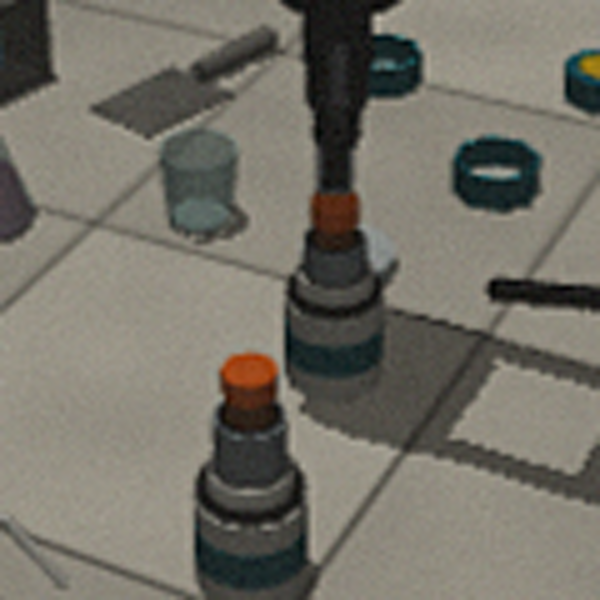

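View pics/e2w.png

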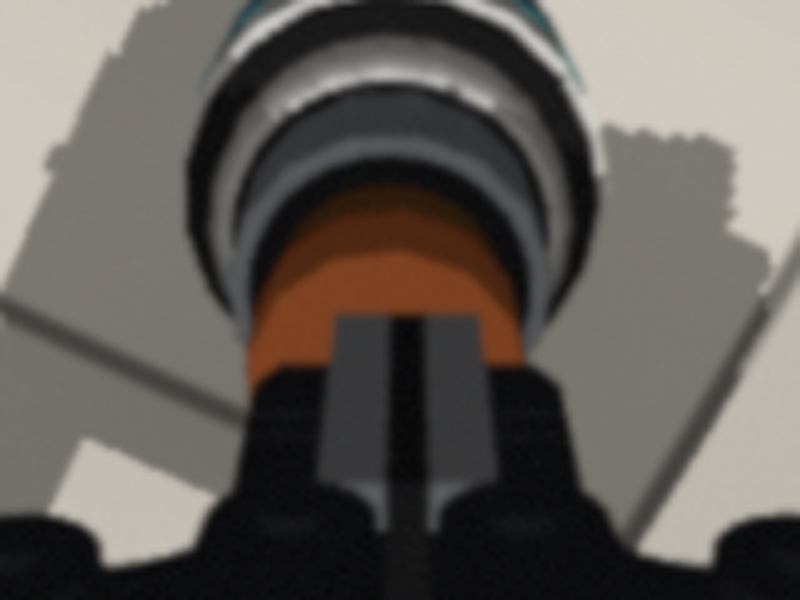

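```bash
python3 -m pendant '[{"dx":0,"dy":0,"dz":0.25,"rx":0,"ry":0,"rz":0,"gripper":0}]'; python3 -m pendant '[{"dx":0,"dy":0,"dz":0.25,"rx":0,"ry":0,"rz":0,"gripper":0}]';python3 -m pendant '[{"dx":0,"dy":0,"dz":0.25,"rx":0,"ry":0,"rz":0,"gripper":0}]'
```

```text
clock: 4.85
position: [0.4964, 0.1165, 0.091]
eef_rot: [-2.668, 1.653, -0.009]
force: [0.1, -0.0, -0.3]
finger_gap: 0.001
clock: 4.95
position: [0.4964, 0.1165, 0.0883]
eef_rot: [-2.668, 1.653, -0.009]
force: [-0.3, -0.2, -0.7]
finger_gap: -0.003
clock: 5.05
position: [0.4967, 0.1165, 0.0859]
eef_rot: [-2.667, 1.653, -0.01]
force: [-1.7, -0.3, 4.4]
finger_gap: -0.002
```

```bash
for i in 1 ; do python3 -m pendant '[{"dx":0,"dy":0,"dz":0.25,"rx":0,"ry":0,"rz":0,"gripper":0},{"dx":0,"dy":0,"dz":0.25,"rx":0,"ry":0,"rz":0,"gripper":0}]';python3 -m pendant '[{"dx":0,"dy":0,"dz":0.25,"rx":0,"ry":0,"rz":0,"gripper":0},{"dx":0,"dy":0,"dz":0.25,"rx":0,"ry":0,"rz":0,"gripper":0}]'; done;  python3 - <<'E'
from h import *
st();w=snap("wrist","e3");crop(w,"e3w",200,360,180,300,5)
s=snap("side");crop(s,"e3s",230,350,190,310,5)
E
```

```text
clock: 5.25
position: [0.4969, 0.1165, 0.0811]
eef_rot: [-2.667, 1.653, -0.01]
force: [-1.6, -0.3, 3.0]
finger_gap: -0.002
clock: 5.45
position: [0.4968, 0.1165, 0.0759]
eef_rot: [-2.667, 1.653, -0.01]
force: [-2.0, 0.3, 3.7]
finger_gap: 0.001
t 5.45 p [0.4968 0.1165 0.0759] z [ 0.007 -0.    -1.   ] x [ 0.445 -0.895  0.004] F [-2.   0.3  3.7] gap 0.001 q [-0.    0.17  1.87 -0.    1.09  1.11]
```

View pics/e3s.png

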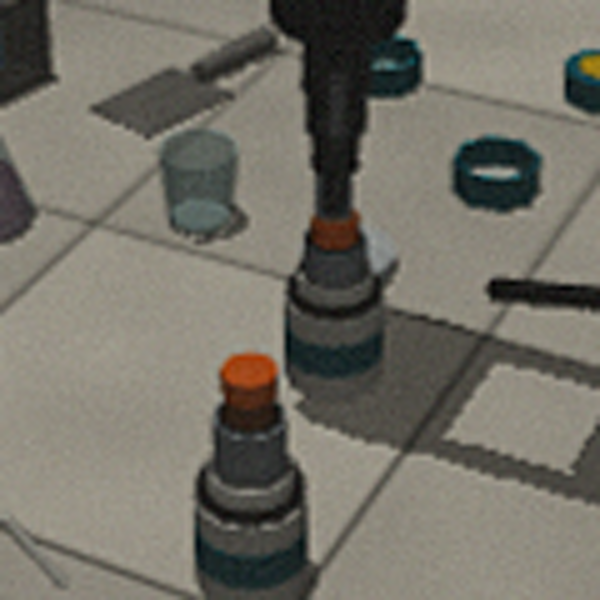

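```bash
for i in 1 ; do python3 -m pendant '[{"dx":0,"dy":0,"dz":0.3,"rx":0,"ry":0,"rz":0,"gripper":0},{"dx":0,"dy":0,"dz":0.3,"rx":0,"ry":0,"rz":0,"gripper":0}]';python3 -m pendant '[{"dx":0,"dy":0,"dz":0.3,"rx":0,"ry":0,"rz":0,"gripper":0},{"dx":0,"dy":0,"dz":0.3,"rx":0,"ry":0,"rz":0,"gripper":0}]'; done;  python3 -m pendant '[{"dx":0,"dy":0,"dz":0.3,"rx":0,"ry":0,"rz":0,"gripper":0},{"dx":0,"dy":0,"dz":0.2,"rx":0,"ry":0,"rz":0,"gripper":0}]'; python3 - <<'E'
from h import *
st()
s=snap("side");crop(s,"e4s",230,350,190,310,5)
E
```

```text
clock: 5.75
position: [0.4971, 0.1165, 0.0696]
eef_rot: [-2.667, 1.653, -0.011]
force: [-2.1, -0.2, 2.9]
finger_gap: -0.0
clock: 5.95
position: [0.497, 0.1165, 0.0631]
eef_rot: [-2.667, 1.653, -0.01]
force: [-1.3, 0.5, 3.1]
finger_gap: -0.0
clock: 6.15
position: [0.4973, 0.1165, 0.0583]
eef_rot: [-2.667, 1.653, -0.011]
force: [-3.3, -1.0, 8.5]
finger_gap: -0.001
t 6.15 p [0.4973 0.1165 0.0583] z [ 0.008 -0.    -1.   ] x [ 0.445 -0.895  0.004] F [-3.3 -1.   8.5] gap -0.001 q [-0.    0.2   1.88 -0.    1.05  1.11]
```

View pics/e4s.png

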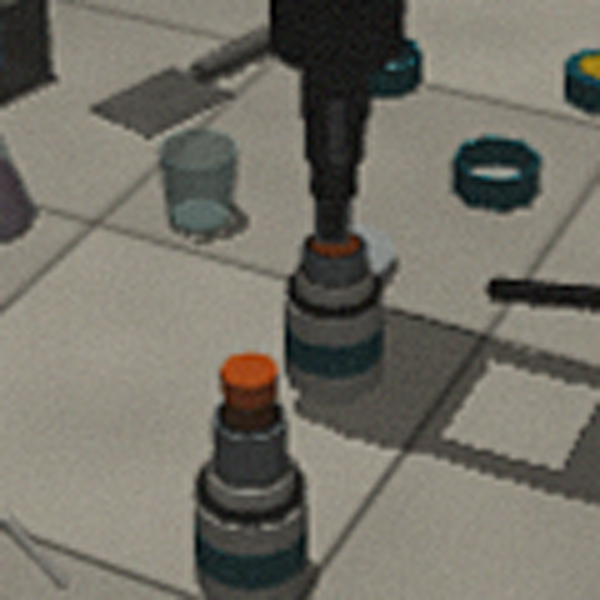

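```bash
for i in 1 ; do python3 -m pendant '[{"dx":-0.04,"dy":0.08,"dz":0.3,"rx":0,"ry":0,"rz":0,"gripper":0},{"dx":0,"dy":0,"dz":0.3,"rx":0,"ry":0,"rz":0,"gripper":0}]';python3 -m pendant '[{"dx":0,"dy":0,"dz":0.3,"rx":0,"ry":0,"rz":0,"gripper":0},{"dx":0,"dy":0,"dz":0.3,"rx":0,"ry":0,"rz":0,"gripper":0}]'; done; 
```

```text
clock: 6.4
position: [0.4974, 0.1165, 0.053]
eef_rot: [-2.667, 1.652, -0.013]
force: [-3.8, -0.2, 8.3]
finger_gap: 0.001
clock: 6.6
position: [0.4975, 0.1165, 0.0475]
eef_rot: [-2.667, 1.652, -0.013]
force: [-3.6, -1.2, 8.8]
finger_gap: 0.001
```

```bash
for i in 1 ; do python3 -m pendant '[{"dx":-0.04,"dy":0.08,"dz":0.2,"rx":0,"ry":0,"rz":0,"gripper":0}]';python3 -m pendant '[{"dx":0,"dy":0,"dz":0.2,"rx":0,"ry":0,"rz":0,"gripper":0}]';python3 -m pendant '[{"dx":0,"dy":0,"dz":0.2,"rx":0,"ry":0,"rz":0,"gripper":0}]'; done; 
```

```text
clock: 6.7
position: [0.497, 0.1165, 0.0457]
eef_rot: [-2.667, 1.652, -0.014]
force: [-1.8, 0.1, 8.0]
finger_gap: -0.0
clock: 6.8
position: [0.4973, 0.1165, 0.0441]
eef_rot: [-2.667, 1.651, -0.015]
force: [-3.8, -0.2, 7.8]
finger_gap: 0.001
clock: 6.9
position: [0.4982, 0.1165, 0.0434]
eef_rot: [-2.666, 1.651, -0.017]
force: [-8.6, -0.9, 27.6]
finger_gap: -0.0
```

```bash
python3 -m pendant '[{"dx":0,"dy":0,"dz":-3,"rx":0,"ry":0,"rz":0,"gripper":0},{"dx":0,"dy":0,"dz":-4,"rx":0,"ry":0,"rz":0,"gripper":0},{"dx":0,"dy":0,"dz":-4,"rx":0,"ry":0,"rz":0,"gripper":0},{"dx":0,"dy":0,"dz":0,"rx":0,"ry":0,"rz":0,"gripper":0}]';  python3 - <<'E'
from h import *
w=snap("wrist","g1");crop(w,"g1w",200,360,150,270,5)
s=snap("side");crop(s,"g1s",230,350,190,310,5)
go((.4570,.296,.12))
E
```

```text
clock: 7.3
position: [0.4961, 0.1165, 0.1545]
eef_rot: [-2.667, 1.652, -0.012]
force: [0.9, -0.1, 0.3]
finger_gap: 0.003
t 7.4 p [0.4928 0.1164 0.1497] z [ 0.001 -0.001 -1.   ] x [ 0.445 -0.895  0.001] F [ 0.2 -0.2 -0. ] gap 0.002 q [-0.    0.07  1.82 -0.    1.25  1.11]
shift cm [-17.67  -4.79   2.96] turn [-0.001 -0.001  0.   ] deg 0.1
```

View pics/g1s.png

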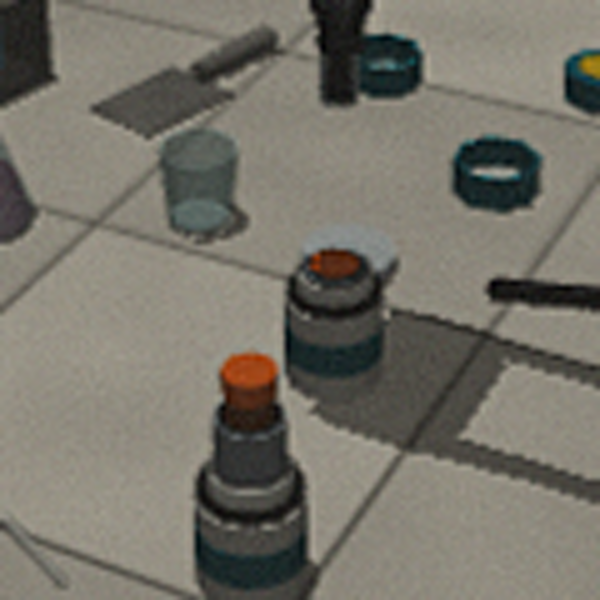

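View pics/g1w.png

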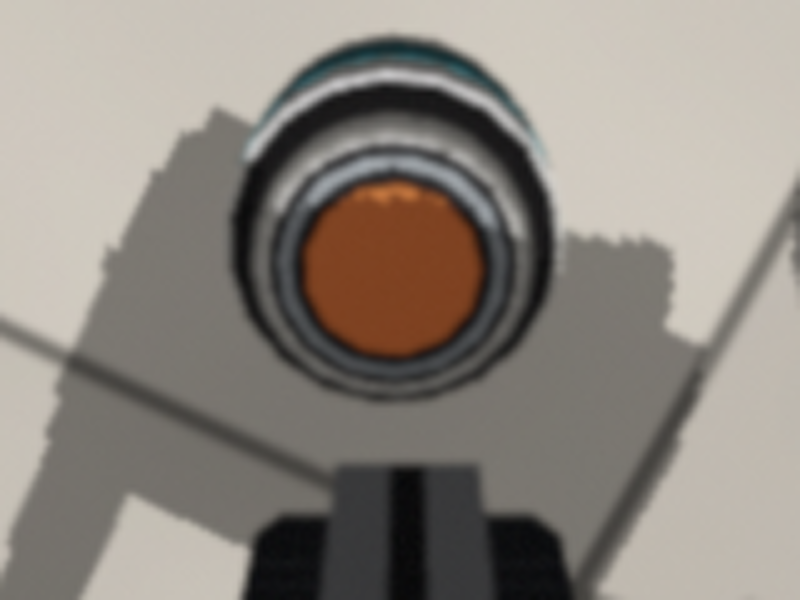

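```bash
python3 -m pendant '[{"dx":-3.5,"dy":-1,"dz":0,"rx":0,"ry":0,"rz":0,"gripper":0},{"dx":-3.5,"dy":-1,"dz":0,"rx":0,"ry":0,"rz":0,"gripper":0},{"dx":-3.5,"dy":-1,"dz":0,"rx":0,"ry":0,"rz":0,"gripper":0},{"dx":-3.5,"dy":-1,"dz":0,"rx":0,"ry":0,"rz":0,"gripper":0},{"dx":-2.5,"dy":-0.6,"dz":0,"rx":0,"ry":0,"rz":0,"gripper":0},{"dx":0,"dy":0,"dz":0,"rx":0,"ry":0,"rz":0,"gripper":0},{"dx":0,"dy":0,"dz":0,"rx":0,"ry":0,"rz":0,"gripper":0}]';  python3 - <<'E'
from h import *
w=snap("wrist");crop(w,"i1w",180,380,120,270,4)
import cv2
s=w
m=cv2.inRange(cv2.cvtColor(s["image"],cv2.COLOR_RGB2HSV),(5,150,80),(18,255,255));n,l,a,c=cv2.connectedComponentsWithStats(m)
for i in range(1,n):
    if a[i][4]>100: print(c[i],a[i],onz(s,*c[i],.138,True))
go((.4570,.296,.12))
E
```

```text
clock: 8.1
position: [0.4529, 0.2873, 0.1352]
eef_rot: [2.655, -1.652, -0.018]
force: [-0.3, -0.3, -0.1]
finger_gap: -0.004
[265.71777399 220.61499148] [ 242  197   48   48 1761] [0.45962209 0.29913543 0.138     ]
[471.79478827 247.0504886 ] [459 232  27  31 614] [0.50213297 0.16731993 0.138     ]
t 8.15 p [0.4527 0.287  0.135 ] z [-0.018 -0.006 -1.   ] x [ 0.441 -0.897 -0.002] F [ 0.2 -0.7 -0.5] gap 0.001 q [0.34 0.17 1.74 0.   1.25 1.46]
shift cm [-0.61 -0.81  1.49] turn [0.019 0.002 0.   ] deg 1.1
```

View pics/i1w.png

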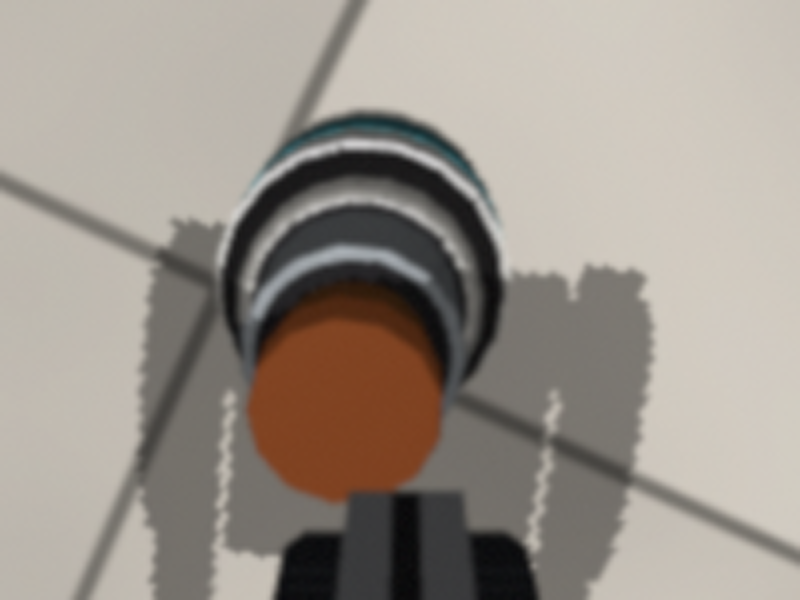

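```bash
python3 -m pendant '[{"dx":-0.7,"dy":-0.9,"dz":0,"rx":0.019,"ry":0.002,"rz":0,"gripper":0},{"dx":0,"dy":0,"dz":0,"rx":0,"ry":0,"rz":0,"gripper":0}]';  python3 - <<'E'
from h import *
w=snap("wrist");crop(w,"i2w",180,380,120,270,4)
go((.4580,.2975,.11))
E
```

```text
clock: 8.35
position: [0.4583, 0.2961, 0.1336]
eef_rot: [-2.665, 1.664, -0.0]
force: [0.2, -0.7, 0.5]
finger_gap: 0.002
t 8.4 p [0.4581 0.2955 0.1336] z [-0.001 -0.001 -1.   ] x [ 0.439 -0.899  0.   ] F [ 0.5 -0.3 -0.3] gap -0.003 q [ 0.36  0.18  1.74 -0.    1.23  1.47]
shift cm [-0.18 -0.08  2.36] turn [ 0.001 -0.    -0.   ] deg 0.1
```

View pics/i2w.png

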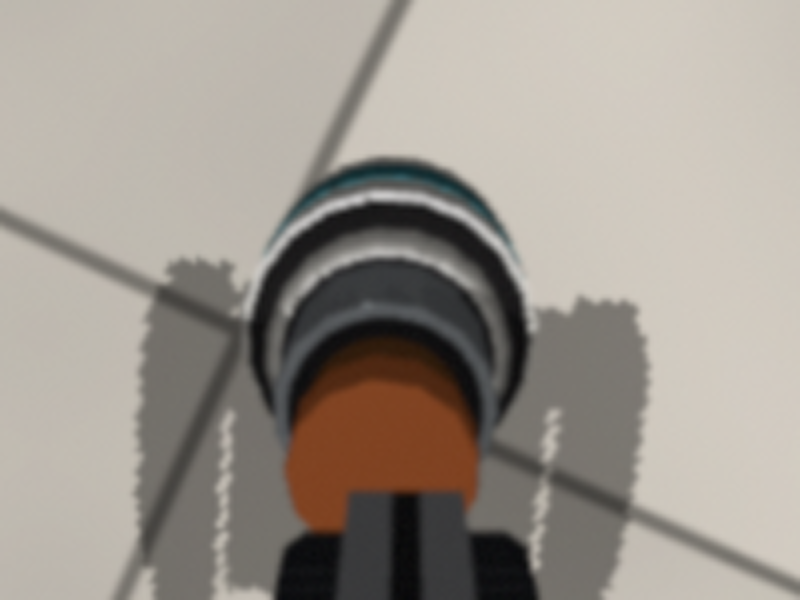

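```bash
python3 -m pendant '[{"dx":-0.25,"dy":-0.05,"dz":0.8,"rx":0,"ry":0,"rz":0,"gripper":0},{"dx":0,"dy":0,"dz":0.8,"rx":0,"ry":0,"rz":0,"gripper":0},{"dx":0,"dy":0,"dz":0.5,"rx":0,"ry":0,"rz":0,"gripper":0}]'; python3 -m pendant '[{"dx":0,"dy":0,"dz":0.3,"rx":0,"ry":0,"rz":0,"gripper":0},{"dx":0,"dy":0,"dz":0.3,"rx":0,"ry":0,"rz":0,"gripper":0}]'; python3 - <<'E'
from h import *
w=snap("wrist");crop(w,"i3w",180,380,120,270,4)
s=snap("side");crop(s,"i3s",230,350,190,310,5)
go((.4580,.2975,.11))
E
```

```text
clock: 8.7
position: [0.4587, 0.2972, 0.112]
eef_rot: [-2.663, 1.666, -0.002]
force: [0.2, -0.1, -0.2]
finger_gap: 0.003
clock: 8.9
position: [0.4582, 0.2966, 0.1045]
eef_rot: [2.662, -1.667, 0.001]
force: [0.6, -0.5, 0.3]
finger_gap: 0.002
t 9.0 p [0.4579 0.2966 0.1043] z [-0.001 -0.001 -1.   ] x [ 0.437 -0.9    0.001] F [-0.4 -0.2  0.2] gap -0.001 q [ 0.36  0.21  1.76 -0.    1.17  1.48]
shift cm [-0.08 -0.05 -0.57] turn [ 0.001 -0.001 -0.   ] deg 0.1
```

View pics/i3w.png

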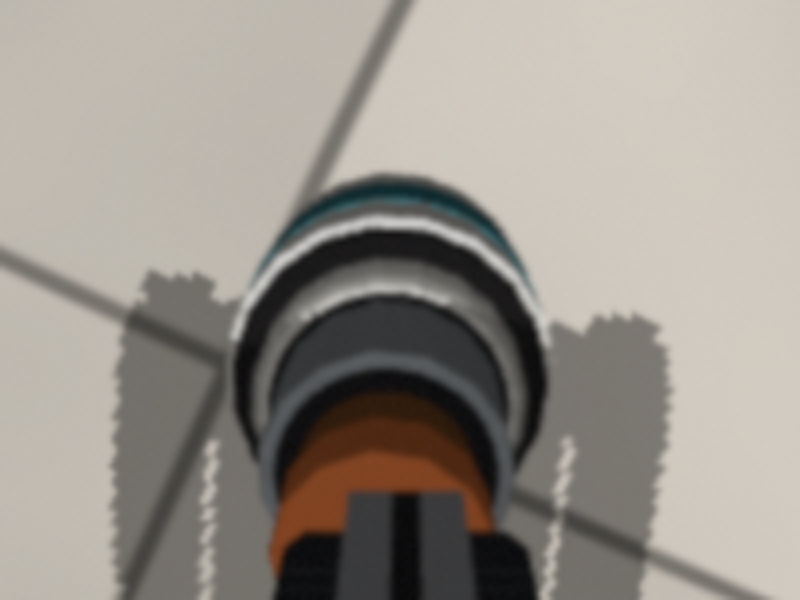

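View pics/i3s.png

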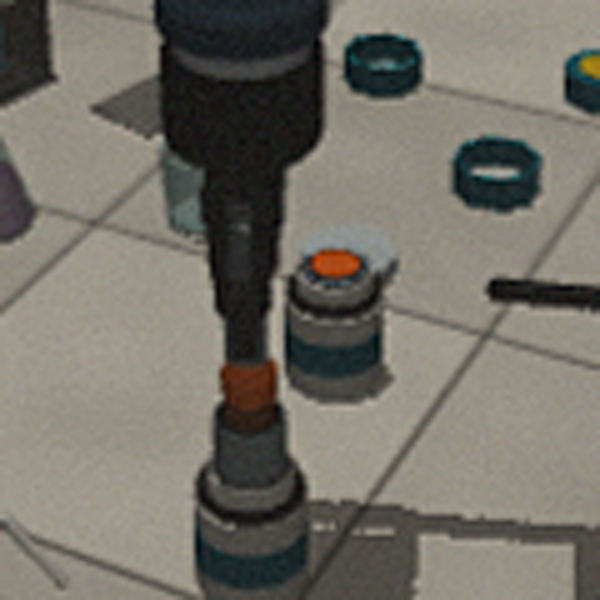

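```bash
for i in 1 2 3; do python3 -m pendant '[{"dx":-0.02,"dy":0,"dz":0.3,"rx":0,"ry":0,"rz":0,"gripper":0},{"dx":0,"dy":0,"dz":0.3,"rx":0,"ry":0,"rz":0,"gripper":0}]';done; python3 - <<'E'
from h import *
s=snap("side");crop(s,"i4s",230,350,190,310,5);st()
E
```

```text
clock: 9.2
position: [0.4584, 0.297, 0.0988]
eef_rot: [2.663, -1.667, 0.001]
force: [-1.3, -0.5, 4.7]
finger_gap: 0.001
clock: 9.4
position: [0.4588, 0.2973, 0.0933]
eef_rot: [-2.663, 1.666, -0.003]
force: [-0.4, -0.8, 3.5]
finger_gap: -0.002
clock: 9.6
position: [0.4589, 0.2974, 0.0873]
eef_rot: [-2.663, 1.666, -0.004]
force: [-1.5, -0.8, 4.0]
finger_gap: -0.002
t 9.65 p [0.4585 0.2973 0.0867] z [ 0.001 -0.001 -1.   ] x [ 0.437 -0.899  0.001] F [-1.6 -2.5  3.9] gap 0.001 q [ 0.36  0.24  1.77 -0.    1.13  1.48]
```

View pics/i4s.png

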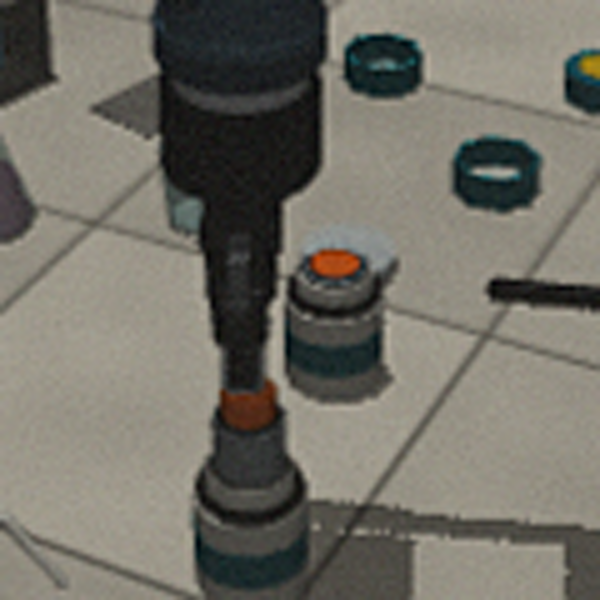

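```bash
for i in 1 2 3 4; do python3 -m pendant '[{"dx":0,"dy":0,"dz":0.3,"rx":0,"ry":0,"rz":0,"gripper":0},{"dx":0,"dy":0.03,"dz":0.3,"rx":0,"ry":0,"rz":0,"gripper":0}]' | grep -E "pos|for";done; python3 - <<'E'
from h import *
s=snap("side");crop(s,"i5s",230,350,190,310,5);st()
E
```

```text
position: [0.4585, 0.2972, 0.0806]
force: [-1.4, -0.8, 3.8]
position: [0.4584, 0.2971, 0.0741]
force: [-0.6, -1.0, 4.0]
position: [0.4588, 0.2972, 0.0685]
force: [-2.8, -1.1, 8.3]
position: [0.4589, 0.2973, 0.0632]
force: [-2.4, -2.3, 7.7]
t 10.5 p [0.4586 0.2972 0.0628] z [ 0.004 -0.    -1.   ] x [ 0.437 -0.899  0.002] F [-2.5 -1.5  7.5] gap -0.002 q [ 0.36  0.27  1.79 -0.    1.08  1.48]
```

View pics/i5s.png

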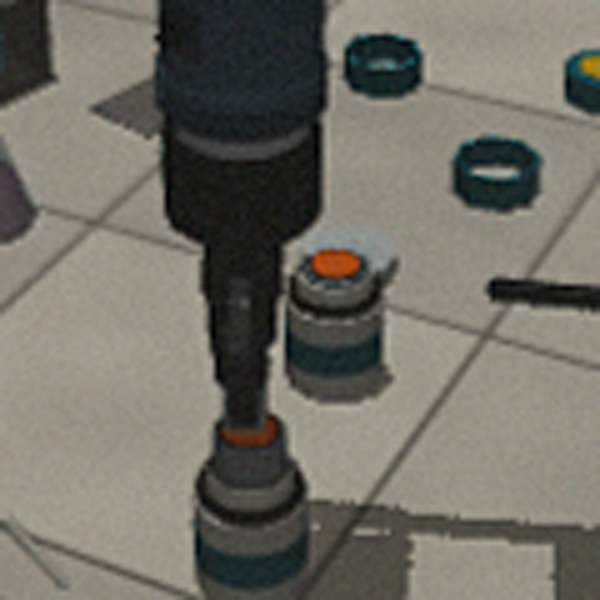

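```bash
for i in 1 2; do python3 -m pendant '[{"dx":0,"dy":0.03,"dz":0.3,"rx":0,"ry":0,"rz":0,"gripper":0},{"dx":0,"dy":0.03,"dz":0.3,"rx":0,"ry":0,"rz":0,"gripper":0}]' | grep -E "pos|for";done; for i in 1 2 3 4; do python3 -m pendant '[{"dx":0,"dy":0.03,"dz":0.2,"rx":0,"ry":0,"rz":0,"gripper":0}]' | grep -E "pos|for"; done
```

```text
position: [0.4588, 0.2972, 0.0578]
force: [-2.9, -2.8, 8.8]
position: [0.4588, 0.2972, 0.0526]
force: [-2.7, -1.3, 8.0]
position: [0.4588, 0.2972, 0.0509]
force: [-2.3, -1.5, 8.6]
position: [0.4588, 0.2972, 0.0493]
force: [-1.6, -1.8, 8.5]
position: [0.4588, 0.2972, 0.0478]
force: [-2.2, -1.1, 8.0]
position: [0.4588, 0.2973, 0.0462]
force: [-2.2, -2.5, 8.5]
```

```bash
for i in 1 2 ; do python3 -m pendant '[{"dx":0,"dy":0.03,"dz":0.2,"rx":0,"ry":0,"rz":0,"gripper":0}]' | grep -E "pos|for"; done
```

```text
position: [0.4589, 0.2972, 0.0446]
force: [-3.8, -0.8, 8.7]
position: [0.4592, 0.2973, 0.0435]
force: [-4.7, -2.4, 21.4]
```

```bash
python3 -m pendant '[{"dx":0,"dy":0,"dz":-4,"rx":0,"ry":0,"rz":0,"gripper":0},{"dx":0,"dy":0,"dz":-4,"rx":0,"ry":0,"rz":0,"gripper":0},{"dx":0,"dy":0,"dz":-4,"rx":0,"ry":0,"rz":0,"gripper":0},{"dx":2,"dy":1,"dz":-4,"rx":0,"ry":0,"rz":0,"gripper":0},{"dx":4,"dy":2,"dz":-2,"rx":0,"ry":0,"rz":0,"gripper":5},{"dx":4,"dy":2,"dz":0,"rx":0,"ry":0,"rz":0,"gripper":8.5},{"dx":4,"dy":2,"dz":0,"rx":0,"ry":0,"rz":0,"gripper":8.5},{"dx":4,"dy":2,"dz":0,"rx":0,"ry":0,"rz":0,"gripper":8.5},{"dx":4,"dy":2,"dz":0,"rx":0,"ry":0,"rz":0,"gripper":8.5},{"dx":4,"dy":2,"dz":0,"rx":0,"ry":0,"rz":0,"gripper":8.5},{"dx":4,"dy":2,"dz":0,"rx":0,"ry":0,"rz":0,"gripper":8.5},{"dx":4,"dy":2,"dz":0,"rx":0,"ry":0,"rz":0,"gripper":8.5},{"dx":4,"dy":2,"dz":0,"rx":0,"ry":0,"rz":0,"gripper":8.5},{"dx":4,"dy":2,"dz":0,"rx":0,"ry":0,"rz":0,"gripper":8.5},{"dx":4,"dy":2,"dz":0,"rx":0,"ry":0,"rz":0,"gripper":8.5},{"dx":0,"dy":0,"dz":0,"rx":0,"ry":0,"rz":0,"gripper":8.5},{"dx":0,"dy":0,"dz":0,"rx":0,"ry":0,"rz":0,"gripper":8.5}]' 
python3 - <<'E'
from h import *
w=snap("wrist","k1");t=snap("top","k1t");st()
E
```

```text
clock: 13.2
position: [0.4526, -0.2356, 0.2207]
eef_rot: [-2.657, 1.656, -0.015]
force: [0.6, 0.3, 0.2]
finger_gap: 0.994
t 13.3 p [ 0.4528 -0.2346  0.2209] z [ 0.014  0.003 -1.   ] x [ 0.442 -0.897  0.003] F [-0.   0.1  0. ] gap 0.999 q [-0.72  0.    1.74  0.01  1.39  0.39]
```

View pics/k1.png

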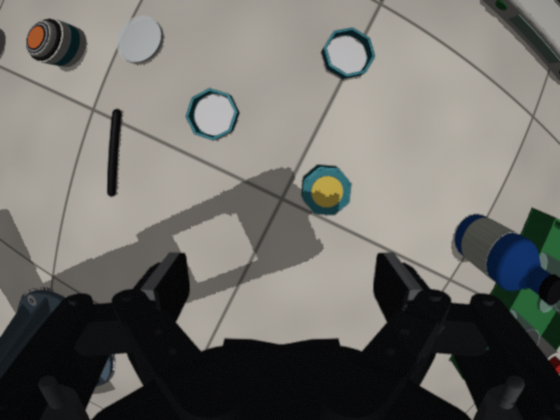

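View pics/k1t.png

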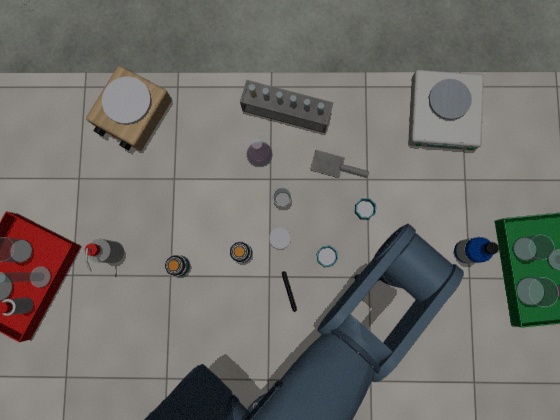

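```bash
cat > lid.py <<'E'
from h import *
from scipy.optimize import minimize
def mask_near(s,u,v,rad):
    hsv=cv2.cvtColor(s["image"],cv2.COLOR_RGB2HSV)
    m=cv2.inRange(hsv,(80,80,20),(100,255,255))|cv2.inRange(hsv,(22,120,60),(32,255,255))
    yy,xx=np.mgrid[:m.shape[0],:m.shape[1]];m[(xx-u)**2+(yy-v)**2>rad**2]=0
    pts=cv2.findNonZero(m);h=cv2.convexHull(pts);return h[:,0,:].astype(float)
def fit(s,P0,fish=True,rad=40,z0=0.0,h=.026):
    u,v=proj(s,(P0[0],P0[1],z0+h/2),fish);H=mask_near(s,u,v,rad);k=8
    o=H.min(0)-5;sz=((H.max(0)-H.min(0)+10)*k).astype(int)
    A=np.zeros(sz[::-1],np.uint8);cv2.fillConvexPoly(A,np.round((H-o+0.0)*k).astype(int),1)
    A=cv2.dilate(A,np.ones((k,k)))  # pixel extents
    def ren(p):
        a=p[2]+np.pi/8+np.arange(8)*np.pi/4;r=.029/np.cos(np.pi/8)
        V=[proj(s,(p[0]+r*np.cos(t),p[1]+r*np.sin(t),z),fish) for z in(z0,z0+h) for t in a]
        hu=cv2.convexHull(((np.array(V)-o)*k).astype(np.float32))[:,0,:]
        B=np.zeros_like(A);cv2.fillConvexPoly(B,np.round(hu).astype(int),1);return B
    def cost(p):
        B=ren(p);return 1-(A&B).sum()/max(1,(A|B).sum())
    best=None
    for y in np.arange(0,np.pi/4,np.pi/16):
        r=minimize(cost,[P0[0],P0[1],y],method="Nelder-Mead",options=dict(initial_simplex=np.array([[P0[0],P0[1],y],[P0[0]+.004,P0[1],y],[P0[0],P0[1]+.004,y],[P0[0],P0[1],y+.15]]),xatol=1e-5,fatol=1e-4))
        if best is None or r.fun<best.fun: best=r
    return best.x[:2].round(4),round(float(np.degrees(best.x[2])%45),1),round(best.fun,4),H.mean(0).round(0)
E
python3 - <<'E'
from lid import *
w=snap("wrist");t=snap("top")
for n,P in (("A",(.622,-.241)),("B",(.484,-.1305)),("C",(.4626,-.2907))):
    print(n,fit(w,P))
    if n!="C":print(n,fit(t,P,False,18))
E
```

```text
A (array([ 0.6278, -0.2406]), 41.9, np.float64(0.042), array([349.,  55.]))
A (array([ 0.625, -0.243]), 42.5, np.float64(0.0279), array([365., 209.]))
B (array([ 0.4885, -0.1282]), 4.5, np.float64(0.043), array([212., 115.]))
B (array([ 0.4858, -0.1311]), 4.0, np.float64(0.0297), array([327., 257.]))
C (array([ 0.4652, -0.2927]), 24.2, np.float64(0.0629), array([326., 189.]))
```

```bash
python3 - <<'E'
from h import *
go((.465,-.292,.10),yaw=np.radians(24.2-90))
E
```

```text
t 13.4 p [ 0.4531 -0.2339  0.2214] z [ 0.014  0.003 -1.   ] x [ 0.444 -0.896  0.004] F [-0.2 -0.1  0.1] gap 0.992 q [-0.72 -0.    1.74  0.01  1.39  0.39]
shift cm [ 5.69  1.69 12.14] turn [-0.014 -0.003  0.038] deg 2.3
```

```bash
python3 -m pendant '[{"dx":2.8,"dy":0.8,"dz":1,"rx":-0.014,"ry":-0.003,"rz":0.038,"gripper":8.5},{"dx":2.7,"dy":0.8,"dz":2,"rx":0,"ry":0,"rz":0,"gripper":8.5},{"dx":0,"dy":0,"dz":3,"rx":0,"ry":0,"rz":0,"gripper":8.5},{"dx":0,"dy":0,"dz":3,"rx":0,"ry":0,"rz":0,"gripper":8.5},{"dx":0,"dy":0,"dz":2,"rx":0,"ry":0,"rz":0,"gripper":8.5},{"dx":0,"dy":0,"dz":0,"rx":0,"ry":0,"rz":0,"gripper":8.5},{"dx":0,"dy":0,"dz":0,"rx":0,"ry":0,"rz":0,"gripper":8.5}]' 
python3 - <<'E'
from lid import *
w=snap("wrist","k2");print(fit(w,(.465,-.292),rad=60))
go((.465,-.292,.05),yaw=np.radians(24.2-90))
s=snap("side");crop(s,"k2s",300,420,150,250,5)
E
```

```text
clock: 14.1
position: [0.4682, -0.2845, 0.1117]
eef_rot: [2.648, -1.689, 0.012]
force: [-0.5, 0.4, -0.4]
finger_gap: 0.993
(array([ 0.4651, -0.292 ]), 20.3, np.float64(0.0406), array([290., 208.]))
t 14.15 p [ 0.4682 -0.2844  0.1118] z [ 0.006 -0.004 -1.   ] x [ 0.422 -0.907  0.007] F [ 0.1  1.1 -0.7] gap 0.995 q [-0.76  0.2   1.76  0.    1.18  0.37]
shift cm [0.51 0.64 6.18] turn [-0.004 -0.007  0.013] deg 0.9
```

View pics/k2.png

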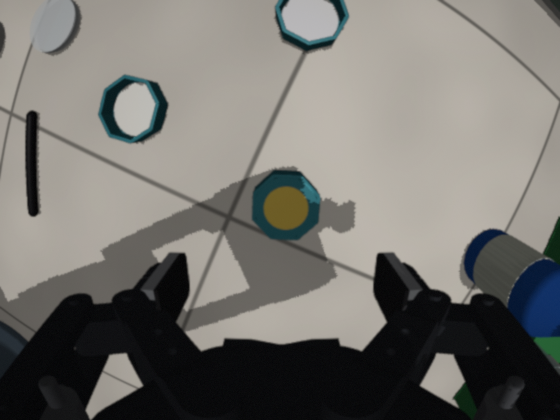

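View pics/k2s.png

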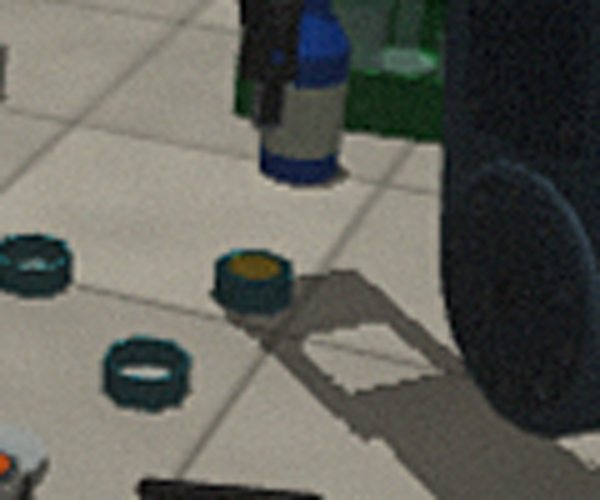

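```bash
python3 -m pendant '[{"dx":0.5,"dy":0.6,"dz":0,"rx":0,"ry":-0.007,"rz":0.02,"gripper":8.5},{"dx":0,"dy":0,"dz":2,"rx":0,"ry":0,"rz":0,"gripper":8.5},{"dx":0,"dy":0,"dz":3,"rx":0,"ry":0,"rz":0,"gripper":8.5},{"dx":0,"dy":0,"dz":2,"rx":0,"ry":0,"rz":0,"gripper":8.5},{"dx":0,"dy":0,"dz":0.5,"rx":0,"ry":0,"rz":0,"gripper":8.5},{"dx":0,"dy":0,"dz":0,"rx":0,"ry":0,"rz":0,"gripper":8.5}]' 
python3 - <<'E'
from lid import *
w=snap("wrist","k3");print(fit(w,(.465,-.292),rad=75))
go((.465,-.292,.0),yaw=np.radians(22-90))
s=snap("side");crop(s,"k3s",300,420,150,250,5)
E
```

```text
clock: 14.8
position: [0.4705, -0.2996, 0.0448]
eef_rot: [-2.627, 1.722, -0.03]
force: [0.1, -0.4, 0.6]
finger_gap: 0.992
(array([ 0.4649, -0.2921]), 23.5, np.float64(0.0332), array([266., 230.]))
t 14.85 p [ 0.4708 -0.2998  0.0453] z [ 0.017 -0.011 -1.   ] x [ 0.399 -0.917  0.017] F [ 0.6  0.1 -0.1] gap 0.994 q [-0.78  0.31  1.78  0.    1.03  0.38]
shift cm [-1.03  0.27  4.51] turn [-0.011 -0.017  0.027] deg 1.9
```

View pics/k3.png

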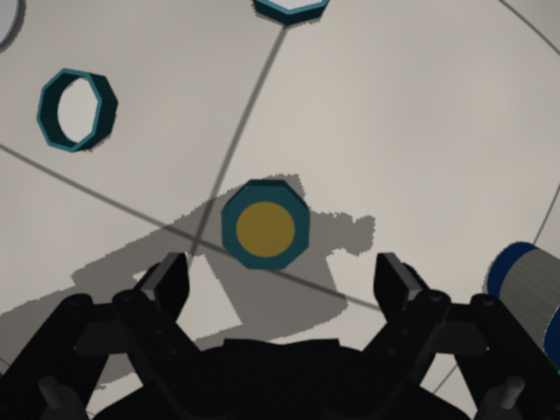

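View pics/k3s.png

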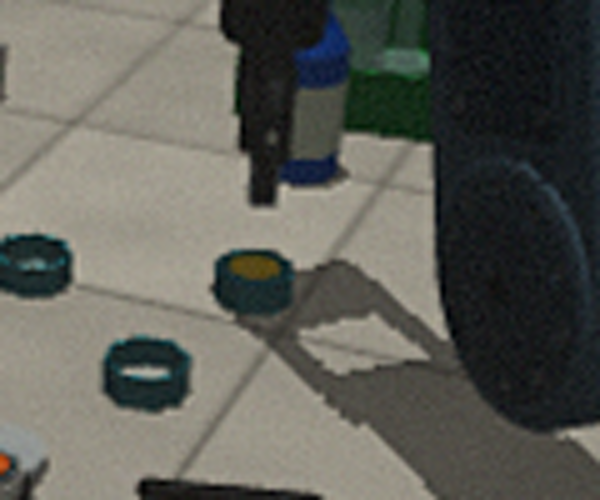

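```bash
python3 -m pendant '[{"dx":-1.0,"dy":0.27,"dz":0,"rx":-0.011,"ry":-0.017,"rz":0,"gripper":8.5},{"dx":0,"dy":0,"dz":1.5,"rx":0,"ry":0,"rz":0,"gripper":8.5},{"dx":0,"dy":0,"dz":1,"rx":0,"ry":0,"rz":0,"gripper":8.5},{"dx":0,"dy":0,"dz":0.7,"rx":0,"ry":0,"rz":0,"gripper":8.5},{"dx":0,"dy":0,"dz":0,"rx":0,"ry":0,"rz":0,"gripper":8.5}]' 
python3 - <<'E'
from lid import *
w=snap("wrist","k4")
go((.465,-.292,.0),yaw=np.radians(23-90))
s=snap("side");crop(s,"k4s",300,420,150,250,5)
E
```

```text
clock: 15.4
position: [0.4657, -0.2926, 0.014]
eef_rot: [2.627, -1.721, 0.006]
force: [0.4, -0.3, -0.0]
finger_gap: 0.998
t 15.45 p [ 0.4659 -0.2928  0.0144] z [ 0.003 -0.003 -1.   ] x [ 0.399 -0.917  0.004] F [-0.8 -0.4 -0. ] gap 0.994 q [-0.78  0.35  1.8  -0.    0.99  0.38]
shift cm [-0.12  0.05  1.44] turn [-0.001 -0.004  0.009] deg 0.6
```

View pics/k4.png

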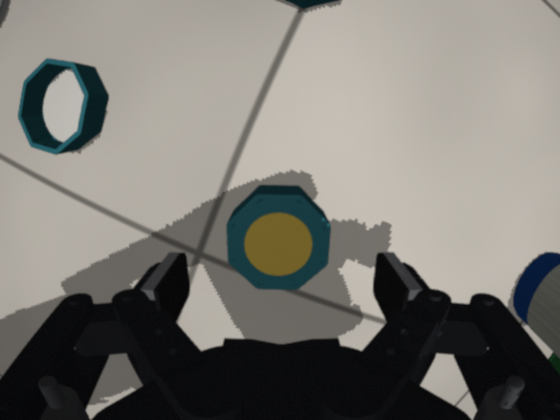

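View pics/k4s.png

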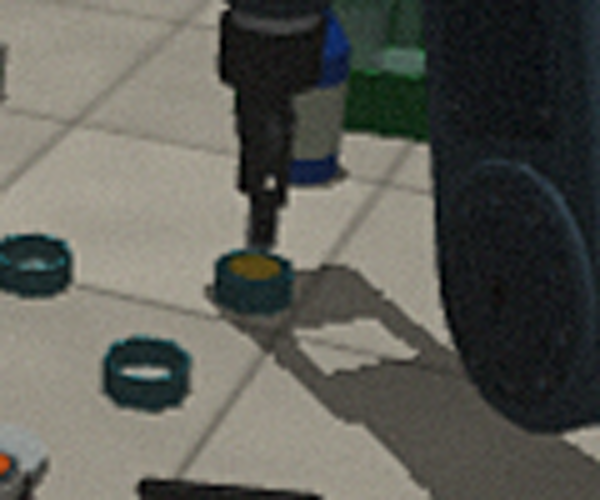

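```bash
python3 -m pendant '[{"dx":-0.1,"dy":0.05,"dz":1.2,"rx":0,"ry":-0.004,"rz":0,"gripper":8},{"dx":0,"dy":0,"dz":1.2,"rx":0,"ry":0,"rz":0,"gripper":7.5},{"dx":0,"dy":0,"dz":0.8,"rx":0,"ry":0,"rz":0,"gripper":7.5},{"dx":0,"dy":0,"dz":0,"rx":0,"ry":0,"rz":0,"gripper":7.5}]' 
python3 - <<'E'
from lid import *
w=snap("wrist","k5")
go((.465,-.292,-.04),yaw=np.radians(23-90))
s=snap("side");crop(s,"k5s",300,420,150,250,5)
E
```

```text
clock: 15.9
position: [0.4657, -0.2928, -0.0195]
eef_rot: [-2.627, 1.721, -0.004]
force: [-0.6, 1.0, -0.2]
finger_gap: 0.878
t 15.95 p [ 0.4659 -0.2931 -0.019 ] z [ 0.003 -0.001 -1.   ] x [ 0.399 -0.917  0.002] F [-0.8 -0.6  0.7] gap 0.877 q [-0.78  0.41  1.8   0.    0.93  0.38]
shift cm [-0.14  0.04  2.1 ] turn [-0.002 -0.002  0.009] deg 0.6
```

View pics/k5.png

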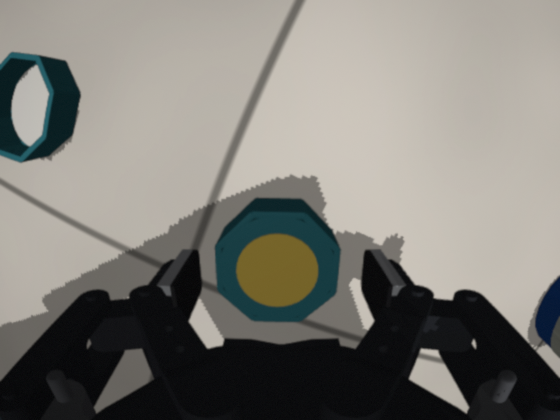

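View pics/k5s.png

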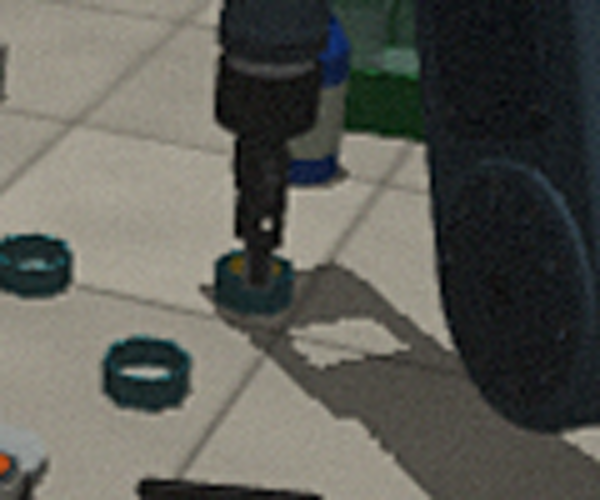

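```bash
python3 -m pendant '[{"dx":-0.14,"dy":0.04,"dz":0.7,"rx":0,"ry":0,"rz":0,"gripper":7.2},{"dx":0,"dy":0,"dz":0.4,"rx":0,"ry":0,"rz":0,"gripper":7.2}]'; python3 -m pendant '[{"dx":0,"dy":0,"dz":0.3,"rx":0,"ry":0,"rz":0,"gripper":7.2}]';python3 -m pendant '[{"dx":0,"dy":0,"dz":0.2,"rx":0,"ry":0,"rz":0,"gripper":7.2}]'
```

```text
clock: 16.2
position: [0.4662, -0.293, -0.029]
eef_rot: [2.628, -1.721, 0.01]
force: [-0.8, -0.8, -0.1]
finger_gap: 0.842
clock: 16.3
position: [0.4664, -0.2931, -0.0321]
eef_rot: [2.628, -1.721, 0.01]
force: [-0.2, 0.3, -0.5]
finger_gap: 0.84
clock: 16.4
position: [0.4663, -0.2931, -0.0344]
eef_rot: [2.628, -1.721, 0.01]
force: [0.4, -0.6, 0.9]
finger_gap: 0.843
```

```bash
python3 -m pendant '[{"dx":0,"dy":0,"dz":0.2,"rx":0,"ry":0,"rz":0,"gripper":7.2},{"dx":0,"dy":0,"dz":0,"rx":0,"ry":0,"rz":0,"gripper":5},{"dx":0,"dy":0,"dz":0,"rx":0,"ry":0,"rz":0,"gripper":5},{"dx":0,"dy":0,"dz":0,"rx":0,"ry":0,"rz":0,"gripper":5},{"dx":0,"dy":0,"dz":0,"rx":0,"ry":0,"rz":0,"gripper":5}]' 
python3 - <<'E'
from lid import *
w=snap("wrist","k6");st()
s=snap("side");crop(s,"k6s",300,420,150,250,5)
E
```

```text
clock: 16.9
position: [0.4667, -0.2934, -0.0363]
eef_rot: [2.628, -1.721, 0.012]
force: [0.1, -0.2, -0.6]
finger_gap: 0.667
t 16.95 p [ 0.4667 -0.2934 -0.0363] z [ 0.006 -0.004 -1.   ] x [ 0.399 -0.917  0.006] F [0.  0.3 0.4] gap 0.665 q [-0.78  0.44  1.8   0.    0.89  0.38]
```

View pics/k6.png

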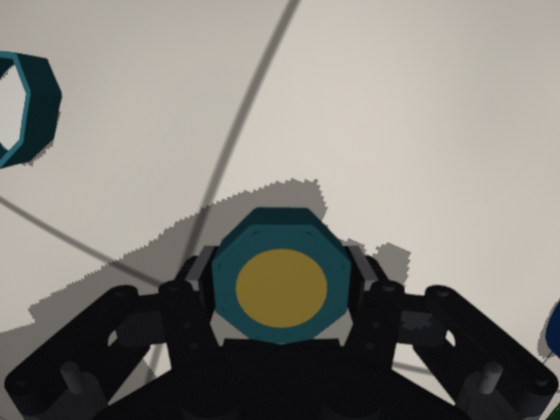

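View pics/k6s.png

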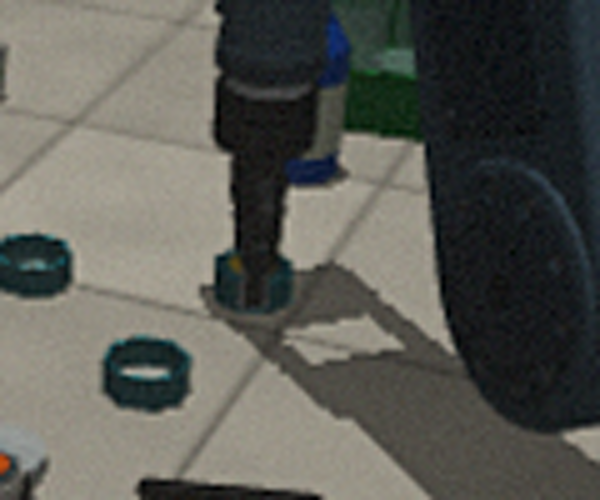

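```bash
python3 -m pendant '[{"dx":0,"dy":0,"dz":-2,"rx":-0.003,"ry":-0.006,"rz":0,"gripper":5},{"dx":0,"dy":0,"dz":-4,"rx":0,"ry":0,"rz":0,"gripper":5},{"dx":0,"dy":0,"dz":-4,"rx":0,"ry":0,"rz":0,"gripper":5},{"dx":0,"dy":0,"dz":-4,"rx":0,"ry":0,"rz":0,"gripper":5},{"dx":-2,"dy":-1,"dz":-2,"rx":0,"ry":0,"rz":0,"gripper":5},{"dx":-3.5,"dy":-1.8,"dz":0,"rx":0,"ry":0,"rz":0,"gripper":5},{"dx":-3.5,"dy":-1.8,"dz":0,"rx":0,"ry":0,"rz":0,"gripper":5},{"dx":-3.5,"dy":-1.8,"dz":0,"rx":0,"ry":0,"rz":0,"gripper":5},{"dx":-3.5,"dy":-1.8,"dz":0,"rx":0,"ry":0,"rz":0,"gripper":5},{"dx":-3.5,"dy":-1.8,"dz":0,"rx":0,"ry":0,"rz":0,"gripper":5},{"dx":-3.5,"dy":-1.8,"dz":0,"rx":0,"ry":0,"rz":0,"gripper":5},{"dx":-3.5,"dy":-1.8,"dz":0,"rx":0,"ry":0,"rz":0,"gripper":5},{"dx":-3.5,"dy":-1.8,"dz":0,"rx":0,"ry":0,"rz":0,"gripper":5},{"dx":-3,"dy":-1.5,"dz":0,"rx":0,"ry":0,"rz":0,"gripper":5},{"dx":0,"dy":0,"dz":0,"rx":0,"ry":0,"rz":0,"gripper":5},{"dx":0,"dy":0,"dz":0,"rx":0,"ry":0,"rz":0,"gripper":5}]' 
python3 - <<'E'
from lid import *
w=snap("wrist","m1");go((.4955,.1165,.10))
s=snap("side","m1s");snap("top","m1t")
E
```

```text
clock: 18.6
position: [0.4895, 0.0902, 0.1312]
eef_rot: [-2.623, 1.724, -0.003]
force: [0.3, 0.6, -0.4]
finger_gap: 0.665
t 18.65 p [0.4895 0.09   0.1311] z [ 0.003  0.001 -1.   ] x [ 0.396 -0.918 -0.   ] F [-0.6  0.3  0.1] gap 0.663 q [-0.06  0.07  1.86  0.    1.21  1.1 ]
shift cm [-2.2  -1.6   3.12] turn [-0.003  0.    -0.   ] deg 0.2
```

View pics/m1.png

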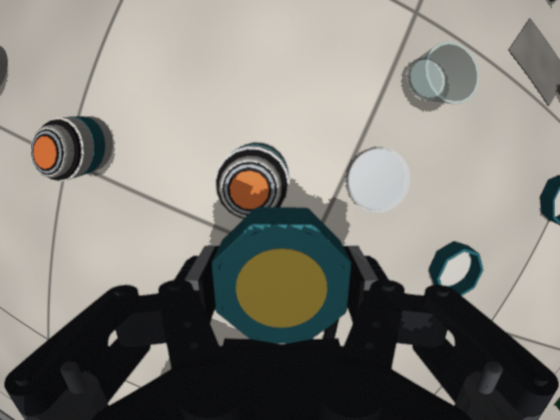

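View pics/m1s.png

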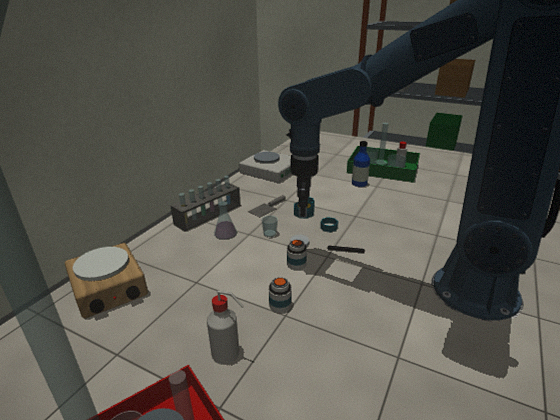

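```bash
cat >> lid.py <<'E'
def caps(s,fish=True,z=.082,mn=30):
    m=cv2.inRange(cv2.cvtColor(s["image"],cv2.COLOR_RGB2HSV),(4,130,60),(18,255,255));m=cv2.morphologyEx(m,cv2.MORPH_CLOSE,np.ones((3,3)));n,l,a,c=cv2.connectedComponentsWithStats(m)
    for i in range(1,n):
        if a[i][4]>mn: print("cap",c[i].round(1),a[i],onz(s,*c[i],z,fish).round(4))
E
python3 - <<'E'
from lid import *
w=snap("wrist");p=ctrl.state()["position"]
caps(w);print(p,fit(w,p[:2],rad=90,z0=p[2]+.0363))
t=snap("top");caps(t,False)
s=snap("side");caps(s,False)
E
```

```text
cap [ 43.6 152.4] [ 32 136  24  34 633] [0.4591 0.2971 0.082 ]
cap [247. 189.] [ 227  170   40   39 1220] [0.4976 0.1179 0.082 ]
[0.48983174 0.08860696 0.13126205] (array([0.4899, 0.0879]), 21.9, np.float64(0.0175), array([282., 277.]))
cap [173.  264.9] [168 260  11  11  93] [0.456  0.2967 0.082 ]
cap [296.3 242.2] [292 240  10   5  42] [0.4943 0.1204 0.082 ]
cap [279.5 281.1] [274 278  12   8  71] [0.4552 0.3004 0.082 ]
cap [183.1 403.9] [174 389  19  29 180] [0.4497 0.6795 0.082 ]
```

```bash
python3 -m pendant '[{"dx":-2.4,"dy":0.5,"dz":1,"rx":-0.003,"ry":0,"rz":0,"gripper":5},{"dx":0,"dy":0,"dz":2,"rx":0,"ry":0,"rz":0,"gripper":5},{"dx":0,"dy":0,"dz":0,"rx":0,"ry":0,"rz":0,"gripper":5},{"dx":0,"dy":0,"dz":0,"rx":0,"ry":0,"rz":0,"gripper":5}]' 
python3 - <<'E'
from lid import *
w=snap("wrist","m2");p=ctrl.state()["position"]
caps(w);print(p,fit(w,p[:2],rad=90,z0=p[2]+.0363));go((.497,.1175,.075))
E
```

```text
clock: 19.3
position: [0.4771, 0.1061, 0.1018]
eef_rot: [-2.616, 1.738, -0.004]
force: [0.9, 0.5, -0.2]
finger_gap: 0.662
cap [ 38.1 150.9] [ 26 132  26  39 791] [0.459  0.2969 0.082 ]
cap [274.2 189.2] [ 252  169   46   38 1445] [0.4988 0.1187 0.082 ]
[0.47705223 0.10598078 0.10172346] (array([0.4772, 0.1052]), 22.2, np.float64(0.0146), array([283., 287.]))
t 19.35 p [0.4771 0.106  0.1017] z [ 0.003 -0.    -1.   ] x [ 0.387 -0.922  0.001] F [-0.   0.5  0.1] gap 0.667 q [-0.02  0.09  1.91 -0.    1.14  1.15]
shift cm [-0.29 -2.28  2.68] turn [-0.002 -0.001  0.   ] deg 0.2
```

View pics/m2.png

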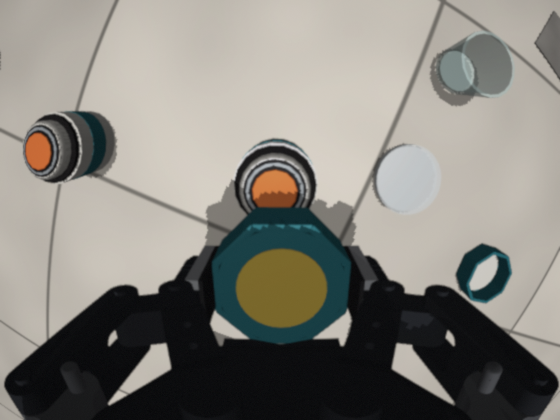

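```bash
python3 -m pendant '[{"dx":-0.2,"dy":-1.2,"dz":1,"rx":-0.002,"ry":0,"rz":0,"gripper":5},{"dx":0,"dy":-1,"dz":1,"rx":0,"ry":0,"rz":0,"gripper":5},{"dx":0,"dy":0,"dz":0.5,"rx":0,"ry":0,"rz":0,"gripper":5},{"dx":0,"dy":0,"dz":0,"rx":0,"ry":0,"rz":0,"gripper":5},{"dx":0,"dy":0,"dz":0,"rx":0,"ry":0,"rz":0,"gripper":5}]' 
python3 - <<'E'
from lid import *
w=snap("wrist","m3");p=ctrl.state()["position"]
print(p,fit(w,p[:2],rad=90,z0=p[2]+.0363));go((.4968,.1175,.05))
s=snap("side");crop(s,"m3s",230,350,190,310,5)
# overlay predicted can outline
im=cv2.cvtColor(w["image"],cv2.COLOR_RGB2BGR);k=3;u0,v0=180,120;im=cv2.resize(im[v0:320,u0:400],None,fx=k,fy=k)
for c,col in (((.4968,.1175),(0,255,0)),((.4985,.1185),(0,0,255))):
  for r,z in ((.03,.06),(.03,0),(.0235,.078)):
    pts=[proj(w,(c[0]+r*np.cos(a),c[1]+r*np.sin(a),z),True) for a in np.linspace(0,6.283,60)]
    cv2.polylines(im,[(((np.array(pts)-[u0,v0])*k)).astype(int)],True,col,1)
cv2.imwrite("pics/m3o.png",im)
E
```

```text
clock: 19.85
position: [0.5001, 0.1146, 0.0802]
eef_rot: [-2.612, 1.741, -0.009]
force: [0.7, -1.2, -0.1]
finger_gap: 0.665
[0.50006958 0.11458626 0.08018471] (array([0.5006, 0.1139]), 21.9, np.float64(0.051), array([282., 276.]))
t 19.9 p [0.5001 0.1146 0.0802] z [ 0.006 -0.002 -1.   ] x [ 0.385 -0.923  0.004] F [ 0.1  0.9 -0.1] gap 0.658 q [-0.01  0.17  1.86 -0.    1.1   1.17]
shift cm [-0.41  0.21  3.02] turn [-0.005 -0.004  0.   ] deg 0.4
```

View pics/m3o.png

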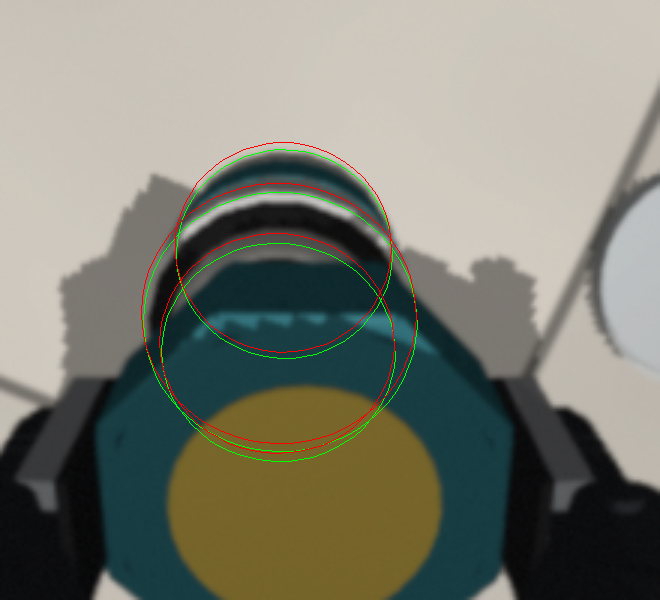

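View pics/m3s.png

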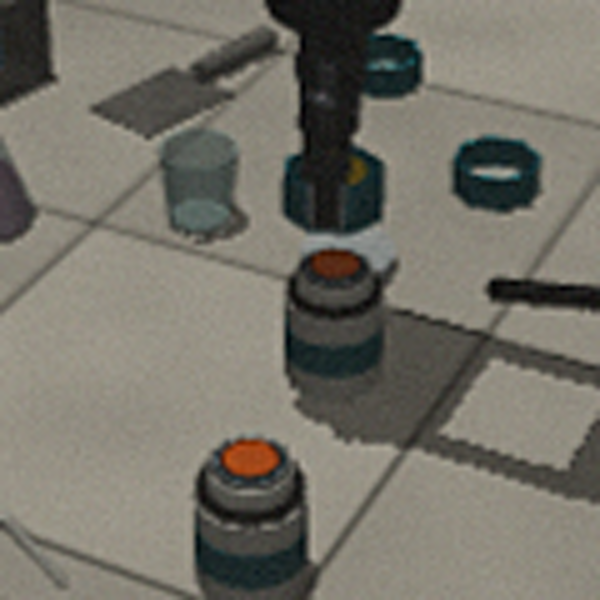

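```bash
python3 -m pendant '[{"dx":-0.4,"dy":0.26,"dz":0,"rx":-0.005,"ry":-0.004,"rz":0,"gripper":5},{"dx":0,"dy":0,"dz":1,"rx":0,"ry":0,"rz":0,"gripper":5},{"dx":0,"dy":0,"dz":1,"rx":0,"ry":0,"rz":0,"gripper":5},{"dx":0,"dy":0,"dz":0,"rx":0,"ry":0,"rz":0,"gripper":5}]' 
python3 - <<'E'
from lid import *
w=snap("wrist","m4");go((.4962,.1172,.048))
s=snap("side");crop(s,"m4s",230,350,190,310,5)
im=cv2.cvtColor(w["image"],cv2.COLOR_RGB2BGR);k=3;u0,v0=180,120;im=cv2.resize(im[v0:320,u0:400],None,fx=k,fy=k)
for c,col in (((.4962,.1172),(0,255,0)),):
  for r,z in ((.03,.06),(.03,0),(.0235,.078)):
    pts=[proj(w,(c[0]+r*np.cos(a),c[1]+r*np.sin(a),z),True) for a in np.linspace(0,6.283,60)]
    cv2.polylines(im,[(((np.array(pts)-[u0,v0])*k)).astype(int)],True,col,1)
cv2.imwrite("pics/m4o.png",im)
E
```

```text
clock: 20.35
position: [0.4957, 0.1175, 0.0595]
eef_rot: [-2.613, 1.742, -0.001]
force: [0.7, 0.1, -0.3]
finger_gap: 0.661
t 20.4 p [0.496  0.1175 0.0601] z [ 0.002  0.    -1.   ] x [ 0.385 -0.923  0.   ] F [-0.1 -0.8 -0.5] gap 0.663 q [-0.    0.2   1.88  0.    1.06  1.17]
shift cm [0.04 0.   1.21] turn [-0.002 -0.     0.   ] deg 0.1
```

View pics/m4o.png

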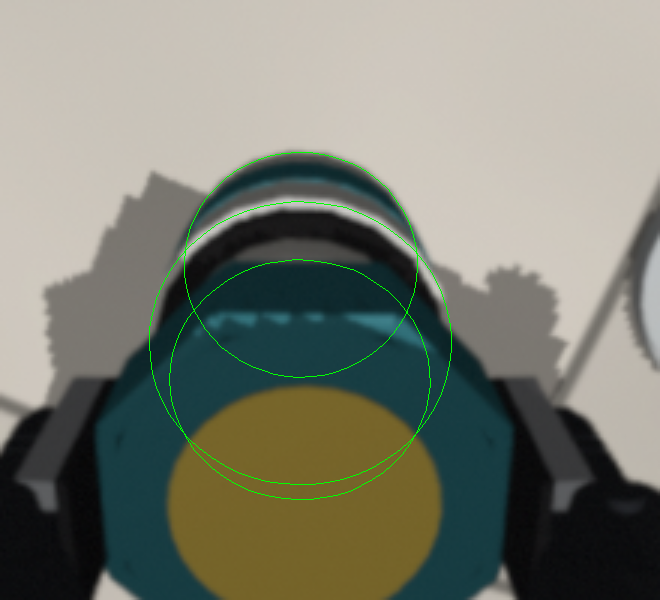

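View pics/m4s.png

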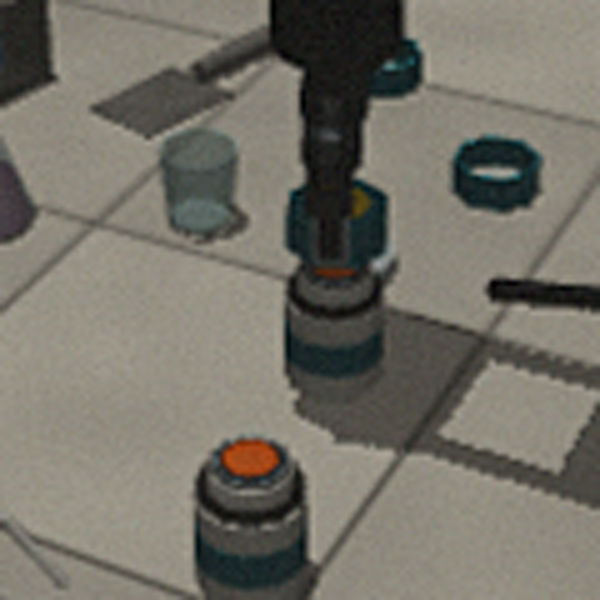

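```bash
python3 -m pendant '[{"dx":0.02,"dy":0,"dz":0.6,"rx":-0.002,"ry":0,"rz":0,"gripper":5},{"dx":0,"dy":0,"dz":0.5,"rx":0,"ry":0,"rz":0,"gripper":5}]'; for i in 1 2 3 4 5; do python3 -m pendant '[{"dx":0,"dy":0,"dz":0.25,"rx":0,"ry":0,"rz":0,"gripper":5}]' | grep -E "pos|forc|gap"; done
```

```text
clock: 20.65
position: [0.4976, 0.1173, 0.0498]
eef_rot: [-2.613, 1.742, -0.004]
force: [-0.2, -0.2, -1.5]
finger_gap: 0.665
position: [0.4975, 0.1173, 0.0467]
force: [-0.6, -0.4, 0.6]
finger_gap: 0.664
position: [0.4974, 0.1173, 0.0438]
force: [-0.2, 0.2, 0.2]
finger_gap: 0.665
position: [0.4974, 0.1172, 0.0411]
force: [-0.5, 0.0, -0.0]
finger_gap: 0.661
position: [0.4974, 0.1172, 0.0384]
force: [0.3, -0.3, -0.0]
finger_gap: 0.665
position: [0.4975, 0.1172, 0.0357]
force: [1.2, 0.9, 0.2]
finger_gap: 0.664
```

```bash
for i in 1 2 3 4 ; do python3 -m pendant '[{"dx":0,"dy":0,"dz":0.25,"rx":0,"ry":0,"rz":0,"gripper":5}]' | grep -E "pos|forc|gap"; done
```

```text
position: [0.4975, 0.1172, 0.033]
force: [-0.5, 0.3, -0.5]
finger_gap: 0.667
position: [0.4976, 0.1172, 0.0304]
force: [0.0, 0.5, 0.4]
finger_gap: 0.666
position: [0.4979, 0.1172, 0.0281]
force: [-3.2, 0.4, 6.8]
finger_gap: 0.664
position: [0.498, 0.1172, 0.0261]
force: [-4.4, 0.5, 7.6]
finger_gap: 0.662
```

```bash
for i in 1 2 3 ; do python3 -m pendant '[{"dx":-0.02,"dy":0.08,"dz":0.2,"rx":0,"ry":0,"rz":0,"gripper":5}]' | grep -E "pos|forc|gap"; done
```

```text
position: [0.4977, 0.1171, 0.0247]
force: [-2.1, 1.0, 6.3]
finger_gap: 0.666
position: [0.4981, 0.1172, 0.0243]
force: [-6.2, 0.6, 24.3]
finger_gap: 0.665
position: [0.4983, 0.1173, 0.0244]
force: [-6.3, -0.6, 20.7]
finger_gap: 0.664
```

```bash
python3 -m pendant '[{"dx":0,"dy":0.1,"dz":-0.05,"rx":0,"ry":0,"rz":0,"gripper":5},{"dx":0,"dy":0,"dz":0,"rx":0,"ry":0,"rz":0,"gripper":7},{"dx":0,"dy":0,"dz":0,"rx":0,"ry":0,"rz":0,"gripper":8},{"dx":0,"dy":0,"dz":0,"rx":0,"ry":0,"rz":0,"gripper":8.5},{"dx":0,"dy":0,"dz":-2,"rx":0,"ry":0,"rz":0,"gripper":8.5},{"dx":0,"dy":0,"dz":-4,"rx":0,"ry":0,"rz":0,"gripper":8.5},{"dx":0,"dy":0,"dz":-4,"rx":0,"ry":0,"rz":0,"gripper":0},{"dx":0,"dy":0,"dz":0,"rx":0,"ry":0,"rz":0,"gripper":0},{"dx":0,"dy":0,"dz":0,"rx":0,"ry":0,"rz":0,"gripper":0},{"dx":0,"dy":0,"dz":0,"rx":0,"ry":0,"rz":0,"gripper":0}]'
python3 - <<'E'
from lid import *
w=snap("wrist","n1");go((.4962,.1172,.06))
print(fit(w,(.4962,.1172),rad=70,z0=.061))
s=snap("side");crop(s,"n1s",230,350,190,310,5)
E
```

```text
clock: 22.85
position: [0.4951, 0.1168, 0.1255]
eef_rot: [-2.613, 1.742, -0.003]
force: [-0.1, -0.4, -0.4]
finger_gap: 0.326
t 22.9 p [0.4945 0.1168 0.125 ] z [ 0.001 -0.    -1.   ] x [ 0.385 -0.923  0.001] F [ 0.3 -0.7 -0.3] gap 0.228 q [-0.    0.11  1.84 -0.    1.2   1.17]
shift cm [ 0.02 -0.16  6.5 ] turn [-0.001 -0.001  0.   ] deg 0.1
(array([0.4987, 0.1167]), 21.4, np.float64(0.0644), array([283., 203.]))
```

View pics/n1.png

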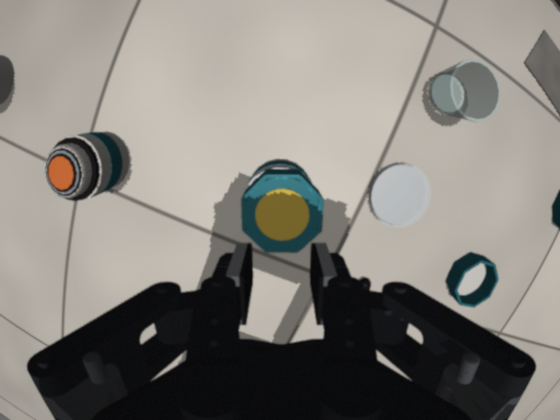

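View pics/n1s.png

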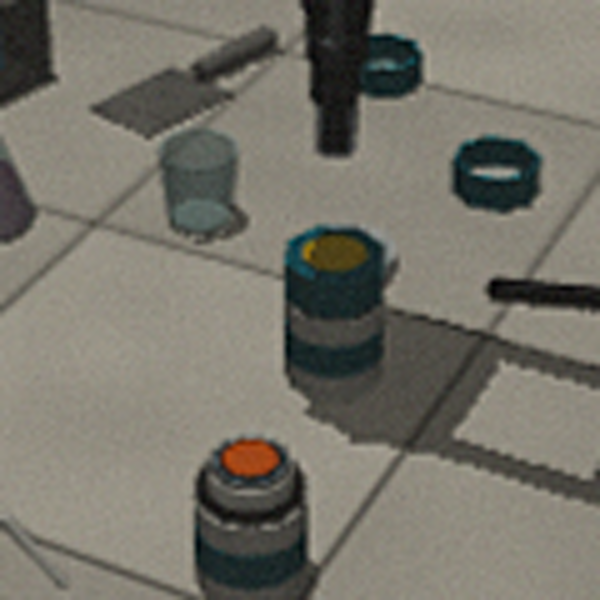

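```bash
python3 -m pendant '[{"dx":0,"dy":-0.2,"dz":2,"rx":0,"ry":0,"rz":0,"gripper":0},{"dx":0,"dy":0,"dz":2,"rx":0,"ry":0,"rz":0,"gripper":0},{"dx":0,"dy":0,"dz":1.5,"rx":0,"ry":0,"rz":0,"gripper":0},{"dx":0,"dy":0,"dz":0,"rx":0,"ry":0,"rz":0,"gripper":0}]'; for i in 1 2 3 4 5; do python3 -m pendant '[{"dx":0,"dy":0,"dz":0.3,"rx":0,"ry":0,"rz":0,"gripper":0}]' | grep -E "pos|forc"; done
```

```text
clock: 23.35
position: [0.4932, 0.1175, 0.0638]
eef_rot: [2.611, -1.74, -0.008]
force: [-0.7, -0.6, 0.7]
finger_gap: 0.002
position: [0.4929, 0.1175, 0.0604]
force: [-0.5, -0.1, 0.3]
position: [0.4927, 0.1175, 0.0571]
force: [0.2, 0.2, 0.4]
position: [0.4929, 0.1175, 0.0542]
force: [-0.1, -0.4, 0.9]
position: [0.4933, 0.1175, 0.0515]
force: [0.4, 0.3, 0.1]
position: [0.4937, 0.1175, 0.0486]
force: [0.1, -0.0, 6.6]
```

```bash
for i in 1 2; do python3 -m pendant '[{"dx":0,"dy":0,"dz":0.15,"rx":0,"ry":0,"rz":0,"gripper":0}]' | grep -E "pos|forc"; done
python3 -m pendant '[{"dx":0,"dy":0,"dz":-3,"rx":0,"ry":0,"rz":0,"gripper":0},{"dx":0,"dy":0,"dz":-5,"rx":0,"ry":0,"rz":0,"gripper":8.5},{"dx":0,"dy":0,"dz":-5,"rx":0,"ry":0,"rz":0,"gripper":8.5}]'
python3 - <<'E'
from h import *
s=st()
b=(.4865,-.130)
print(np.degrees(np.arctan2(b[1],b[0])))
go((.4865,-.13,.20),yaw=np.radians(4.2-90))
E
```

```text
position: [0.4946, 0.1175, 0.0485]
force: [-5.9, -0.5, 20.6]
position: [0.4952, 0.1176, 0.0487]
force: [-6.9, 0.1, 15.5]
clock: 24.35
position: [0.4902, 0.1175, 0.1755]
eef_rot: [2.605, -1.736, -0.024]
force: [1.0, 0.4, 0.1]
finger_gap: 0.332
t 24.35 p [0.4902 0.1175 0.1755] z [-0.019 -0.001 -1.   ] x [ 0.385 -0.923 -0.007] F [1.  0.4 0.1] gap 0.332 q [-0.    0.05  1.79 -0.    1.32  1.18]
-14.960733852016878
t 24.35 p [0.4902 0.1175 0.1755] z [-0.019 -0.001 -1.   ] x [ 0.385 -0.923 -0.007] F [1.  0.4 0.1] gap 0.332 q [-0.    0.05  1.79 -0.    1.32  1.18]
shift cm [22.68  9.91 -2.43] turn [0.018 0.004 0.322] deg 18.5
```

```bash
cat >> h.py <<'E'
def golid(L,yawdeg,tilt,d=.049,back=0.0):
    """tool x at yaw; tilt about tool x (deg), lid centre on tool axis d behind TCP"""
    a=np.radians(yawdeg);x=np.array([np.cos(a),np.sin(a),0]);y=np.cross([0,0,-1.],x);t=np.radians(tilt)
    z=np.array([0,0,-1.])*np.cos(t)-y*np.sin(t)
    go(np.array(L)+(d-back)*z,zdir=z,xdir=x)
E
python3 -m pendant '[{"dx":3.8,"dy":1.7,"dz":-1,"rx":0.018,"ry":0.004,"rz":0,"gripper":8.5},{"dx":3.8,"dy":1.7,"dz":-1,"rx":0,"ry":0,"rz":0,"gripper":8.5},{"dx":3.8,"dy":1.7,"dz":-1,"rx":0,"ry":0,"rz":0,"gripper":8.5},{"dx":3.8,"dy":1.7,"dz":0,"rx":0,"ry":0,"rz":0,"gripper":8.5},{"dx":3.8,"dy":1.7,"dz":0,"rx":0,"ry":0,"rz":0,"gripper":8.5},{"dx":2,"dy":1,"dz":0,"rx":0,"ry":0,"rz":0,"gripper":8.5},{"dx":0,"dy":0,"dz":0,"rx":0,"ry":0,"rz":-0.15,"gripper":8.5},{"dx":0,"dy":0,"dz":0,"rx":0,"ry":0,"rz":-0.15,"gripper":8.5},{"dx":0,"dy":0,"dz":0,"rx":0,"ry":0,"rz":-0.15,"gripper":8.5},{"dx":0,"dy":0,"dz":0,"rx":0,"ry":0,"rz":0,"gripper":8.5},{"dx":0,"dy":0,"dz":0,"rx":0,"ry":0,"rz":0,"gripper":8.5}]'
python3 - <<'E'
from lid import *
w=snap("wrist","o1");t=snap("top","o1t")
print(fit(w,(.4865,-.13)))
golid((.4865,-.13,.013),-40.8,-45,back=.1)
golid((.4865,-.13,.013),-40.8,0,back=.2)
E
```

```text
clock: 25.45
position: [0.4909, -0.1237, 0.2201]
eef_rot: [-2.937, 1.098, -0.042]
force: [-0.0, 1.4, 0.2]
finger_gap: 0.993
(array([ 0.4887, -0.1287]), 5.4, np.float64(0.0511), array([276., 185.]))
t 25.55 p [ 0.4909 -0.1236  0.22  ] z [ 0.027 -0.004 -1.   ] x [ 0.755 -0.655  0.023] F [-0.3  0.2  0.8] gap 0.998 q [-0.49 -0.02  1.77  0.01  1.37  0.22]
shift cm [-0.31 -2.58 17.13] turn [-0.8   -0.021 -0.011] deg 45.9
t 25.55 p [ 0.4909 -0.1236  0.22  ] z [ 0.027 -0.004 -1.   ] x [ 0.755 -0.655  0.023] F [-0.3  0.2  0.8] gap 0.998 q [-0.49 -0.02  1.77  0.01  1.37  0.22]
shift cm [-0.04  0.86  5.59] turn [-0.015 -0.023 -0.002] deg 1.6
```

View pics/o1.png

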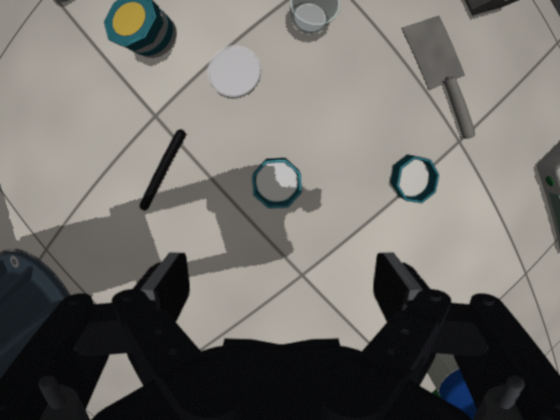

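View pics/o1t.png

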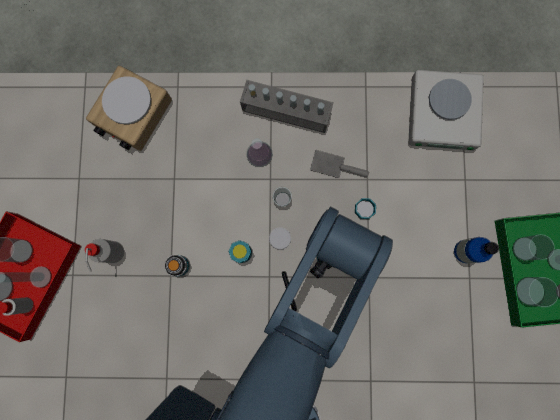

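```bash
python3 -m pendant '[{"dx":0,"dy":0,"dz":0,"rx":-0.135,"ry":-0.02,"rz":-0.01,"gripper":8.5},{"dx":0,"dy":0,"dz":0,"rx":-0.135,"ry":0,"rz":0,"gripper":8.5},{"dx":0,"dy":0,"dz":0,"rx":-0.135,"ry":0,"rz":0,"gripper":8.5},{"dx":0,"dy":0,"dz":0,"rx":-0.135,"ry":0,"rz":0,"gripper":8.5},{"dx":0,"dy":0,"dz":0,"rx":-0.135,"ry":0,"rz":0,"gripper":8.5},{"dx":0,"dy":0,"dz":0,"rx":-0.125,"ry":0,"rz":0,"gripper":8.5},{"dx":0,"dy":0,"dz":0,"rx":0,"ry":0,"rz":0,"gripper":8.5}]'
python3 - <<'E'
from lid import *
w=snap("wrist","o2");t=snap("top","o2t");s=snap("side","o2s")
golid((.4875,-.1295,.013),-40.3,-45,back=.1)
p=ctrl.state();z=R.from_rotvec(p["eef_rot"]).as_matrix()[:,2]
for b in (0,.05):
    q=p["position"]-b*z;print(b,q,"side",proj(s,q),"top",proj(t,q),"wr",proj(w,q,True))
E
```

```text
clock: 26.25
position: [0.493, -0.1246, 0.222]
eef_rot: [2.196, -0.839, -0.337]
force: [-0.1, -0.4, -1.3]
finger_gap: 0.994
t 26.4 p [ 0.4937 -0.1267  0.2266] z [-0.465 -0.553 -0.691] x [ 0.749 -0.662  0.026] F [ 0.9 -0.5  0.6] gap 0.991 q [-0.07  0.44  1.43 -0.64  1.77  0.7 ]
shift cm [ -0.82 -14.87  10.12] turn [ 0.022 -0.004 -0.033] deg 2.3
0 [ 0.49372725 -0.12665757  0.2265985 ] side (np.float64(329.96497636060417), np.float64(167.51226581329166)) top (np.float64(331.7540785570035), np.float64(249.54254762937273)) wr (np.float64(281.4015524085977), np.float64(242.68866482081108))
0.05 [ 0.51697027 -0.09900414  0.261168  ] side (np.float64(320.52966143696113), np.float64(159.16612581719386)) top (np.float64(321.28935886720825), np.float64(238.9313268868099)) wr (np.float64(281.23171454485333), np.float64(284.26452820415045))
```

View pics/o2s.png

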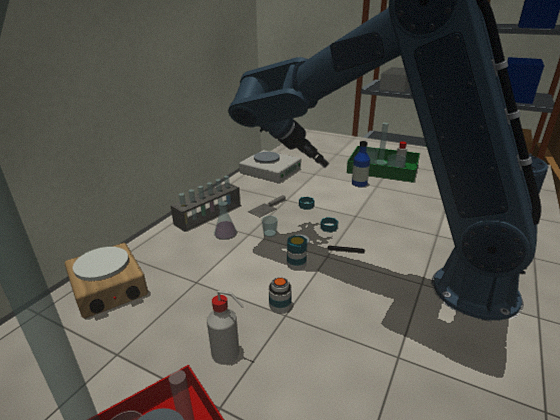

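View pics/o2.png

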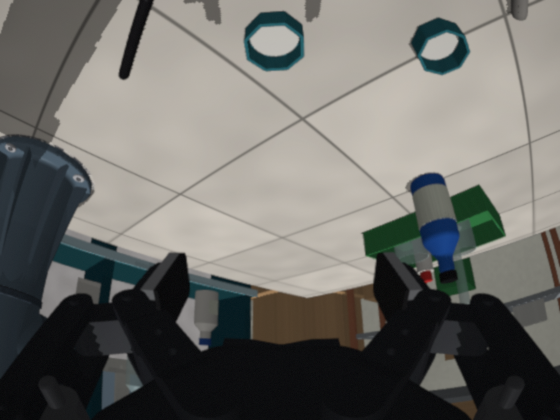

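```bash
python3 - <<'E'
from lid import *
st()
s=snap("side");crop(s,"o3s",280,360,120,190,8);t=snap("top");crop(t,"o3t",270,380,190,290,6)
p=ctrl.state();z=R.from_rotvec(p["eef_rot"]).as_matrix()[:,2];x=R.from_rotvec(p["eef_rot"]).as_matrix()[:,0]
for b in (0,.013,.05):
  for e in (-.0425,.0425):
    q=p["position"]-b*z+e*x;print(b,e,"side",(np.array(proj(s,q))-[280,120])*8,"top",(np.array(proj(t,q))-[270,190])*6)
E
```

```text
t 26.4 p [ 0.4937 -0.1267  0.2266] z [-0.465 -0.553 -0.691] x [ 0.749 -0.662  0.026] F [ 0.9 -0.5  0.6] gap 0.991 q [-0.07  0.44  1.43 -0.64  1.77  0.7 ]
0 -0.0425 side [449.58527728 417.86735279] top [303.24359235 435.47837704]
0 0.0425 side [354.25815591 336.98080846] top [441.7643377  279.17626819]
0.013 -0.0425 side [430.09020457 400.54078017] top [286.72750005 419.76400505]
0.013 0.0425 side [335.23638717 320.09737214] top [426.27831417 262.44624735]
0.05 -0.0425 side [373.26044076 350.03237507] top [238.43696402 373.81757697]
0.05 0.0425 side [279.85691437 270.94338363] top [381.00478191 213.53587751]
```

View pics/o3s.png

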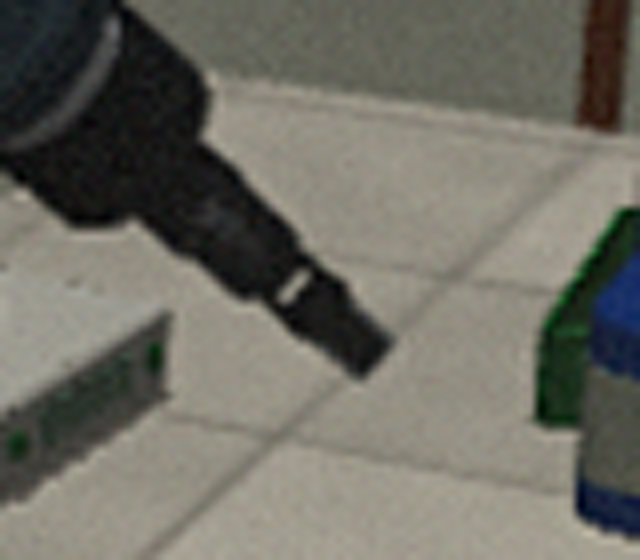

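View pics/o3t.png

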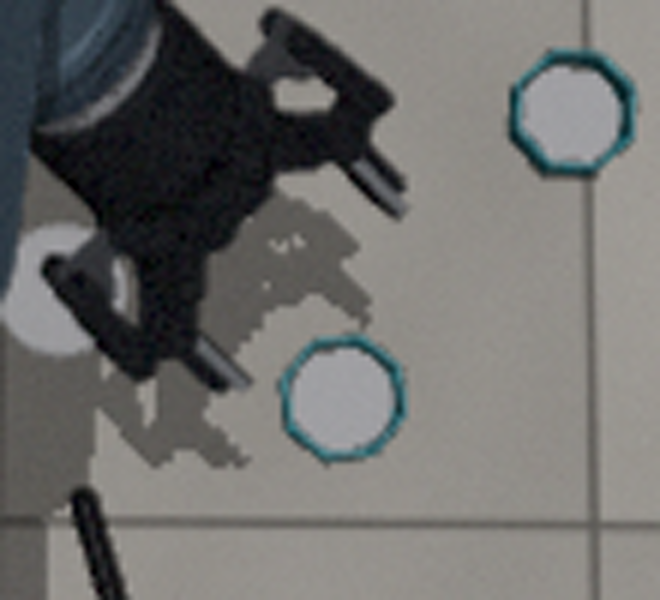

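```bash
python3 -m pendant '[{"dx":0,"dy":0,"dz":0,"rx":0.135,"ry":0,"rz":0,"gripper":8.5},{"dx":0,"dy":0,"dz":0,"rx":0.135,"ry":0,"rz":0,"gripper":8.5},{"dx":0,"dy":0,"dz":0,"rx":0.135,"ry":0,"rz":0,"gripper":8.5},{"dx":0,"dy":0,"dz":0,"rx":0.135,"ry":0,"rz":0,"gripper":8.5},{"dx":0,"dy":0,"dz":0,"rx":0.135,"ry":0,"rz":0,"gripper":8.5},{"dx":0,"dy":0,"dz":0,"rx":0.125,"ry":0,"rz":0,"gripper":8.5},{"dx":0,"dy":0,"dz":0,"rx":0,"ry":0,"rz":0,"gripper":8.5},{"dx":0,"dy":0,"dz":0,"rx":0,"ry":0,"rz":0,"gripper":8.5}]'
python3 - <<'E'
from lid import *
golid((.4875,-.1295,.013),-40.3,0,back=.09)
E
```

```text
clock: 27.3
position: [0.4956, -0.135, 0.2417]
eef_rot: [-2.917, 1.133, -0.11]
force: [0.2, 0.0, -0.1]
finger_gap: 0.99
t 27.3 p [ 0.4956 -0.135   0.2417] z [ 0.069 -0.015 -0.997] x [ 0.736 -0.674  0.062] F [ 0.2  0.  -0.1] gap 0.99 q [-0.51 -0.06  1.76  0.02  1.37  0.23]
shift cm [-2.12  0.81 18.66] turn [-0.034 -0.062 -0.038] deg 4.6
```

```bash
python3 -m pendant '[{"dx":-0.8,"dy":0.3,"dz":2,"rx":-0.034,"ry":-0.062,"rz":-0.038,"gripper":8.5},{"dx":0,"dy":0,"dz":4,"rx":0,"ry":0,"rz":0,"gripper":8.5},{"dx":0,"dy":0,"dz":4,"rx":0,"ry":0,"rz":0,"gripper":8.5},{"dx":0,"dy":0,"dz":4,"rx":0,"ry":0,"rz":0,"gripper":8.5},{"dx":0,"dy":0,"dz":2.5,"rx":0,"ry":0,"rz":0,"gripper":8.5},{"dx":0,"dy":0,"dz":0,"rx":0,"ry":0,"rz":0,"gripper":8.5},{"dx":0,"dy":0,"dz":0,"rx":0,"ry":0,"rz":0,"gripper":8.5}]'
python3 - <<'E'
from lid import *
w=snap("wrist","p1");print(fit(w,(.4875,-.1295),rad=70))
golid((.4875,-.1295,.013),-40.3,0,back=.04)
E
```

```text
clock: 28.0
position: [0.4942, -0.1319, 0.077]
eef_rot: [2.941, -1.066, 0.01]
force: [0.2, -1.0, -0.1]
finger_gap: 0.999
(array([ 0.4884, -0.1288]), 7.1, np.float64(0.038), array([262., 209.]))
t 28.05 p [ 0.4942 -0.1319  0.0772] z [ 0.002 -0.015 -1.   ] x [ 0.768 -0.641  0.011] F [-0.6  1.   0.2] gap 0.994 q [-0.48  0.18  1.87 -0.01  1.09  0.22]
shift cm [-0.75  0.17  7.32] turn [ 0.01  -0.011  0.008] deg 1.0
```

View pics/p1.png

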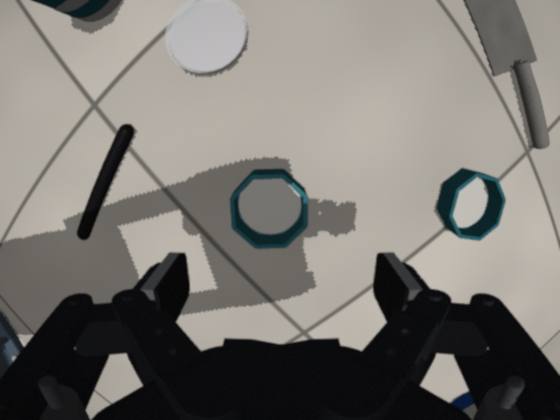

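```bash
python3 -m pendant '[{"dx":-0.75,"dy":0.15,"dz":2,"rx":0.01,"ry":-0.011,"rz":0,"gripper":8.5},{"dx":0,"dy":0,"dz":3,"rx":0,"ry":0,"rz":0,"gripper":8.5},{"dx":0,"dy":0,"dz":2.5,"rx":0,"ry":0,"rz":0,"gripper":8},{"dx":0,"dy":0,"dz":1,"rx":0,"ry":0,"rz":0,"gripper":7.5},{"dx":0,"dy":0,"dz":0,"rx":0,"ry":0,"rz":0,"gripper":7.5},{"dx":0,"dy":0,"dz":0,"rx":0,"ry":0,"rz":0,"gripper":7.5}]'
python3 - <<'E'
from lid import *
w=snap("wrist","p2")
golid((.4878,-.1292,.013),-40,0)
E
```

```text
clock: 28.65
position: [0.4987, -0.1327, 0.0022]
eef_rot: [2.951, -1.064, 0.032]
force: [0.9, -0.6, 0.4]
finger_gap: 0.877
t 28.7 p [ 0.4989 -0.1328  0.0025] z [ 0.018 -0.012 -1.   ] x [ 0.77  -0.638  0.022] F [-0.3  0.   0.4] gap 0.878 q [-0.49  0.3   1.9  -0.    0.92  0.2 ]
shift cm [-1.17  0.44  3.82] turn [-0.003 -0.022  0.006] deg 1.3
```

View pics/p2.png

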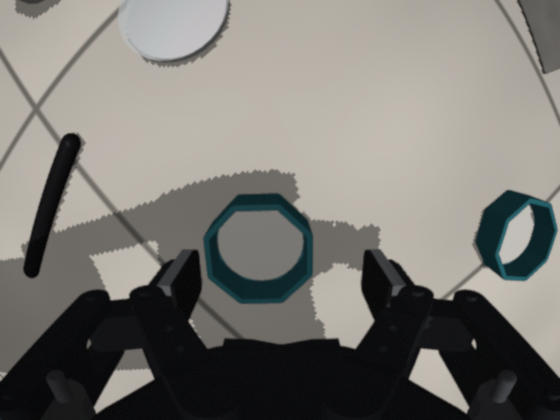

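```bash
python3 -m pendant '[{"dx":-1.15,"dy":0.42,"dz":0,"rx":0,"ry":-0.022,"rz":0,"gripper":7.5},{"dx":0,"dy":0,"dz":0.8,"rx":0,"ry":0,"rz":0,"gripper":7.5},{"dx":0,"dy":0,"dz":0.8,"rx":0,"ry":0,"rz":0,"gripper":7.5},{"dx":0,"dy":0,"dz":0.6,"rx":0,"ry":0,"rz":0,"gripper":7.5},{"dx":0,"dy":0,"dz":0,"rx":0,"ry":0,"rz":0,"gripper":7.5}]'
python3 - <<'E'
from lid import *
w=snap("wrist","p3")
golid((.4878,-.1292,.013),-40,0)
E
```

```text
clock: 29.2
position: [0.4886, -0.1295, -0.0184]
eef_rot: [-2.953, 1.065, -0.007]
force: [-0.7, 0.5, 0.2]
finger_gap: 0.88
t 29.25 p [ 0.4888 -0.1296 -0.0181] z [ 0.005  0.    -1.   ] x [ 0.77  -0.638  0.004] F [-0.4 -0.1 -0.6] gap 0.878 q [-0.5   0.33  1.92  0.    0.89  0.19]
shift cm [-0.11  0.04  1.79] turn [-0.004 -0.004  0.006] deg 0.5
```

View pics/p3.png

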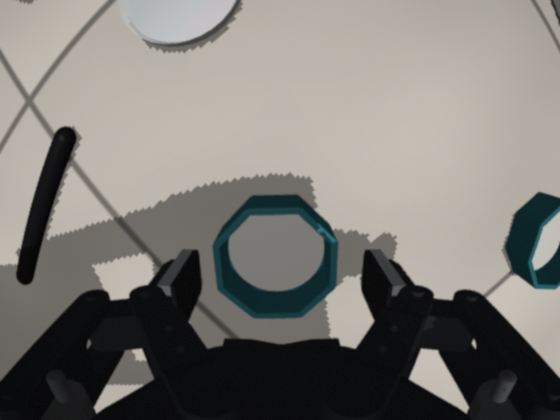

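```bash
python3 -m pendant '[{"dx":-0.15,"dy":0.05,"dz":0.6,"rx":0,"ry":-0.004,"rz":0,"gripper":7.3},{"dx":0,"dy":0,"dz":0.6,"rx":0,"ry":0,"rz":0,"gripper":7.3},{"dx":0,"dy":0,"dz":0.4,"rx":0,"ry":0,"rz":0,"gripper":7.3},{"dx":0,"dy":0,"dz":0,"rx":0,"ry":0,"rz":0,"gripper":5},{"dx":0,"dy":0,"dz":0,"rx":0,"ry":0,"rz":0,"gripper":5},{"dx":0,"dy":0,"dz":0,"rx":0,"ry":0,"rz":0,"gripper":5},{"dx":0,"dy":0,"dz":0,"rx":0,"ry":0,"rz":0,"gripper":5},{"dx":0,"dy":0,"dz":0,"rx":0,"ry":0,"rz":0,"gripper":5}]'
python3 - <<'E'
from lid import *
w=snap("wrist","p4")
golid((.43,-.25,.05),-40,0)
E
```

```text
clock: 30.05
position: [0.4878, -0.1292, -0.0352]
eef_rot: [-2.952, 1.064, -0.002]
force: [-0.0, 0.8, -0.8]
finger_gap: 0.668
t 30.1 p [ 0.4878 -0.1291 -0.0353] z [ 0.002  0.003 -1.   ] x [ 0.77  -0.638 -0.   ] F [ 0.1 -0.2 -0.2] gap 0.661 q [-0.5   0.36  1.92  0.    0.86  0.19]
shift cm [ 3.26 12.98 -3.67] turn [-0.004  0.     0.006] deg 0.4
```

View pics/p4.png

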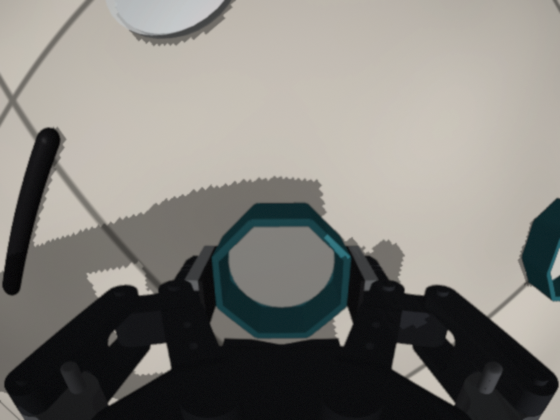

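```bash
python3 -m pendant '[{"dx":0,"dy":0,"dz":-2,"rx":0,"ry":0,"rz":0,"gripper":5},{"dx":0,"dy":0,"dz":-2,"rx":0,"ry":0,"rz":0,"gripper":5},{"dx":0.8,"dy":3,"dz":0,"rx":0,"ry":0,"rz":0,"gripper":5},{"dx":0.8,"dy":3,"dz":0,"rx":0,"ry":0,"rz":0,"gripper":5},{"dx":0.8,"dy":3,"dz":0,"rx":0,"ry":0,"rz":0,"gripper":5},{"dx":0.4,"dy":2.5,"dz":0,"rx":0,"ry":0,"rz":0,"gripper":5},{"dx":0,"dy":0,"dz":0,"rx":0,"ry":0,"rz":0,"gripper":5},{"dx":0,"dy":0,"dz":0,"rx":0,"ry":0,"rz":0,"gripper":5}]'
python3 - <<'E'
from lid import *
golid((.43,-.25,.0142),-40,0)
E
```

```text
clock: 30.9
position: [0.4342, -0.2387, 0.0058]
eef_rot: [-2.954, 1.061, -0.002]
force: [0.9, -0.4, -0.1]
finger_gap: 0.662
t 30.9 p [ 0.4342 -0.2387  0.0058] z [ 0.002  0.002 -1.   ] x [ 0.771 -0.636  0.   ] F [ 0.9 -0.4 -0.1] gap 0.662 q [-0.75  0.27  1.93  0.    0.94 -0.06]
shift cm [0.39 1.15 4.06] turn [-0.003 -0.     0.009] deg 0.5
```

```bash
python3 -m pendant '[{"dx":0,"dy":0,"dz":1.5,"rx":-0.003,"ry":0,"rz":0,"gripper":5},{"dx":0,"dy":0,"dz":1.2,"rx":0,"ry":0,"rz":0,"gripper":5},{"dx":0,"dy":0,"dz":0.7,"rx":0,"ry":0,"rz":0,"gripper":5},{"dx":0,"dy":0,"dz":0.4,"rx":0,"ry":0,"rz":0,"gripper":5},{"dx":0,"dy":0,"dz":0.1,"rx":0,"ry":0,"rz":0,"gripper":5}]'
```

```text
clock: 31.4
position: [0.4356, -0.2357, -0.0351]
eef_rot: [-2.957, 1.057, -0.0]
force: [0.4, -0.6, -0.9]
finger_gap: 0.664
```

```bash
python3 -m pendant '[{"dx":0,"dy":0,"dz":0,"rx":0,"ry":0,"rz":0,"gripper":7},{"dx":0,"dy":0,"dz":0,"rx":0,"ry":0,"rz":0,"gripper":8.5},{"dx":0,"dy":0,"dz":0,"rx":0,"ry":0,"rz":0,"gripper":8.5},{"dx":0,"dy":0,"dz":-3,"rx":0,"ry":0,"rz":0,"gripper":8.5},{"dx":0,"dy":0,"dz":-4,"rx":0,"ry":0,"rz":0,"gripper":8.5},{"dx":0,"dy":0,"dz":-4,"rx":0,"ry":0,"rz":0,"gripper":8.5},{"dx":0,"dy":0,"dz":0,"rx":-0.13,"ry":0,"rz":0,"gripper":8.5},{"dx":0,"dy":-1,"dz":0,"rx":-0.13,"ry":0,"rz":0,"gripper":8.5},{"dx":0,"dy":-1,"dz":0,"rx":-0.13,"ry":0,"rz":0,"gripper":8.5},{"dx":0,"dy":-1,"dz":0,"rx":-0.13,"ry":0,"rz":0,"gripper":8.5},{"dx":0,"dy":-1,"dz":0,"rx":-0.13,"ry":0,"rz":0,"gripper":8.5},{"dx":0,"dy":-1,"dz":0,"rx":-0.13,"ry":0,"rz":0,"gripper":8.5},{"dx":0,"dy":0,"dz":0,"rx":0,"ry":0,"rz":0,"gripper":8.5},{"dx":0,"dy":0,"dz":0,"rx":0,"ry":0,"rz":0,"gripper":8.5}]'
python3 - <<'E'
from lid import *
w=snap("wrist","q1");print(fit(w,(.4356,-.2357),rad=60))
golid((.4356,-.2357,.013),-39.5,-45,d=.046,back=.06)
t=snap("top","q1t")
E
```

```text
clock: 32.8
position: [0.472, -0.205, 0.0668]
eef_rot: [2.214, -0.81, -0.315]
force: [0.2, -0.2, 1.4]
finger_gap: 0.993
(array([ 0.4371, -0.2363]), 8.6, np.float64(0.0492), array([265., 194.]))
t 32.85 p [ 0.4712 -0.2049  0.0666] z [-0.448 -0.565 -0.693] x [ 0.769 -0.638  0.022] F [-0.7  0.8 -0.3] gap 0.995 q [-0.19  0.59  1.58 -0.7   1.45  0.77]
shift cm [-0.87 -0.61  5.65] turn [ 0.02  -0.013 -0.018] deg 1.7
```

View pics/q1.png

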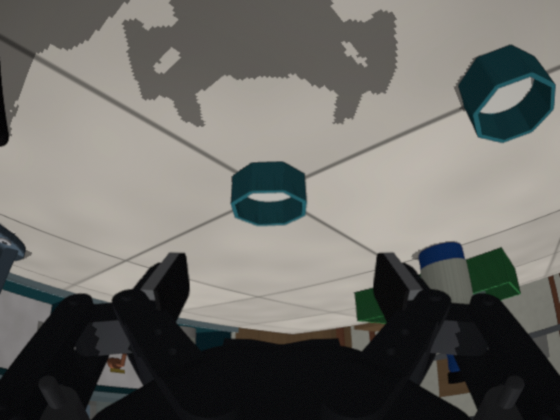

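View pics/q1t.png

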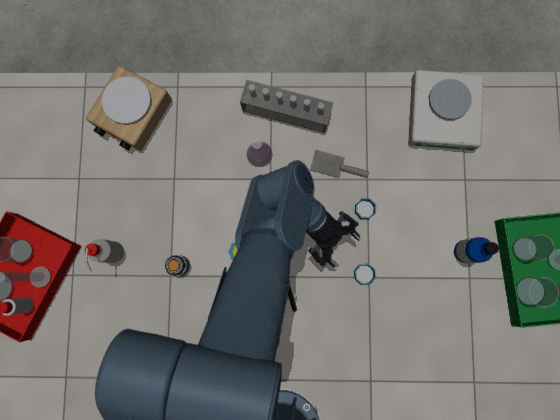

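```bash
python3 - <<'E'
from lid import *
snap("side","q1s")
E
```

```text
(no output)
```

View pics/q1s.png

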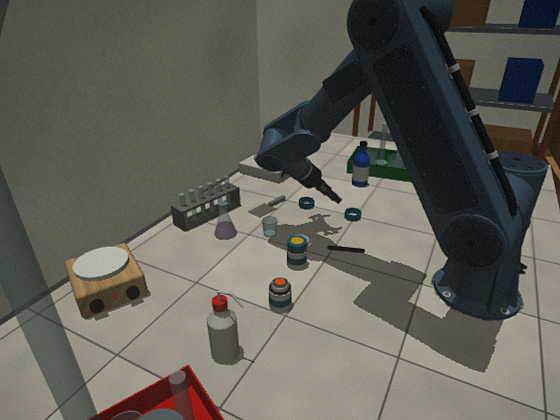

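```bash
python3 -m pendant '[{"dx":-0.85,"dy":-0.6,"dz":0,"rx":0.02,"ry":-0.013,"rz":-0.018,"gripper":8.5},{"dx":0,"dy":0,"dz":2,"rx":0,"ry":0,"rz":0,"gripper":8.5},{"dx":0,"dy":0,"dz":2,"rx":0,"ry":0,"rz":0,"gripper":8.5},{"dx":0,"dy":0,"dz":1.5,"rx":0,"ry":0,"rz":0,"gripper":8.5},{"dx":0,"dy":0,"dz":0,"rx":0,"ry":0,"rz":0,"gripper":8.5}]'
python3 - <<'E'
from lid import *
golid((.436,-.236,.013),-39.5,-45,d=.046,back=.0)
E
```

```text
clock: 33.45
position: [0.444, -0.231, 0.0315]
eef_rot: [2.249, -0.826, -0.316]
force: [-0.7, 0.3, 0.4]
finger_gap: 0.993
t 33.45 p [ 0.444  -0.231   0.0315] z [-0.439 -0.539 -0.719] x [ 0.766 -0.643  0.014] F [-0.7  0.3  0.4] gap 0.993 q [-0.26  0.59  1.66 -0.71  1.34  0.77]
shift cm [-0.33 -0.56  6.55] turn [-0.017 -0.004 -0.016] deg 1.3
```

```bash
python3 -m pendant '[{"dx":-0.3,"dy":-0.55,"dz":0,"rx":-0.017,"ry":-0.004,"rz":-0.016,"gripper":8.5},{"dx":0,"dy":0,"dz":1,"rx":0,"ry":0,"rz":0,"gripper":8.5},{"dx":0,"dy":0,"dz":1,"rx":0,"ry":0,"rz":0,"gripper":8.5},{"dx":0,"dy":0,"dz":1,"rx":0,"ry":0,"rz":0,"gripper":8.5},{"dx":0,"dy":0,"dz":0,"rx":0,"ry":0,"rz":0,"gripper":8}]'
python3 - <<'E'
from lid import *
golid((.436,-.236,.013),-39.5,-45,d=.046,back=.0)
w=snap("wrist","q3");print(fit(w,(.436,-.236),rad=80));s=snap("side");crop(s,"q3s",300,400,160,240,6)
E
```

```text
clock: 33.95
position: [0.4315, -0.2433, 0.0064]
eef_rot: [2.242, -0.805, -0.331]
force: [-0.3, 0.8, -0.4]
finger_gap: 0.938
t 33.95 p [ 0.4315 -0.2433  0.0064] z [-0.448 -0.546 -0.708] x [ 0.772 -0.636  0.002] F [-0.3  0.8 -0.4] gap 0.938 q [-0.28  0.63  1.68 -0.74  1.3   0.79]
shift cm [-0.12 -0.13  3.53] turn [-0.001 -0.001 -0.001] deg 0.1
(array([ 0.4372, -0.2367]), 7.9, np.float64(0.0365), array([282., 239.]))
```

View pics/q3.png

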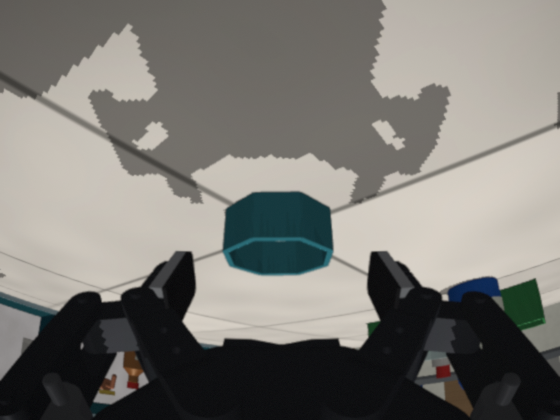

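View pics/q3s.png

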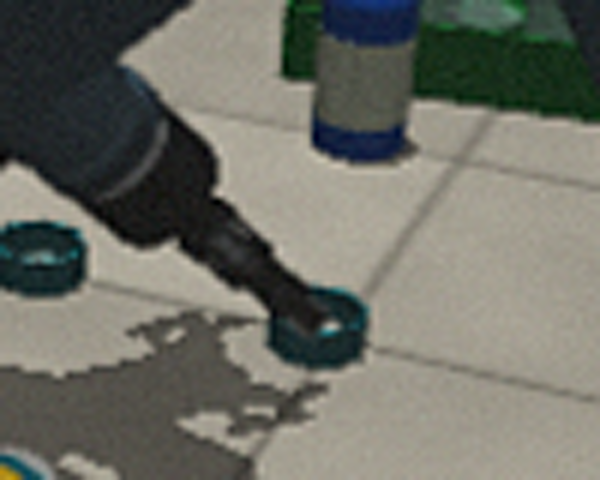

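```bash
python3 -m pendant '[{"dx":-0.1,"dy":-0.1,"dz":0.8,"rx":0,"ry":0,"rz":0,"gripper":7.5},{"dx":0,"dy":0,"dz":0.8,"rx":0,"ry":0,"rz":0,"gripper":7.5},{"dx":0,"dy":0,"dz":0.6,"rx":0,"ry":0,"rz":0,"gripper":7.3},{"dx":0,"dy":0,"dz":0.4,"rx":0,"ry":0,"rz":0,"gripper":7.3}]'
python3 -m pendant '[{"dx":0,"dy":0,"dz":0.3,"rx":0,"ry":0,"rz":0,"gripper":7.3},{"dx":0,"dy":0,"dz":0.2,"rx":0,"ry":0,"rz":0,"gripper":7.3},{"dx":0,"dy":0,"dz":0,"rx":0,"ry":0,"rz":0,"gripper":7.3}]'
python3 - <<'E'
from lid import *
golid((.4365,-.236,.013),-39.5,-45,d=.046,back=.0)
w=snap("wrist","q4");s=snap("side");crop(s,"q4s",300,400,160,240,6)
E
```

```text
clock: 34.45
position: [0.421, -0.257, -0.0127]
eef_rot: [2.242, -0.806, -0.326]
force: [0.6, -0.6, 0.6]
finger_gap: 0.851
clock: 34.75
position: [0.4177, -0.2603, -0.0171]
eef_rot: [2.242, -0.806, -0.328]
force: [-0.2, 0.4, 0.4]
finger_gap: 0.856
t 34.75 p [ 0.4177 -0.2603 -0.0171] z [-0.446 -0.547 -0.708] x [ 0.772 -0.635  0.004] F [-0.2  0.4  0.4] gap 0.856 q [-0.32  0.65  1.71 -0.77  1.24  0.81]
shift cm [-0.1  -0.04  0.3 ] turn [-0.002 -0.003 -0.002] deg 0.3
```

View pics/q4.png

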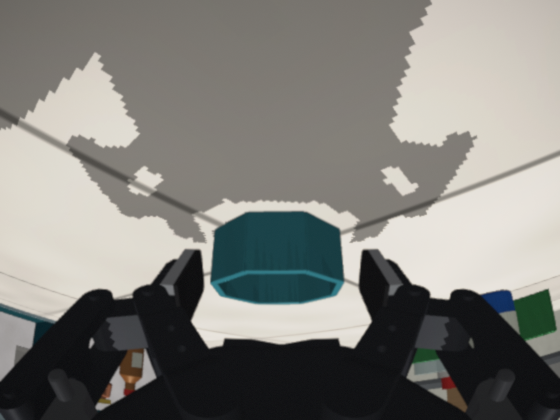

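View pics/q4s.png

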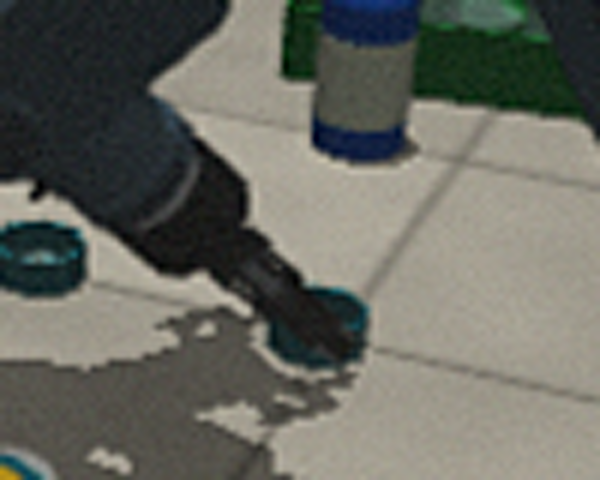

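```bash
python3 -m pendant '[{"dx":-0.1,"dy":0,"dz":0.1,"rx":0,"ry":0,"rz":0,"gripper":7.3},{"dx":0,"dy":0,"dz":0,"rx":0,"ry":0,"rz":0,"gripper":5},{"dx":0,"dy":0,"dz":0,"rx":0,"ry":0,"rz":0,"gripper":5},{"dx":0,"dy":0,"dz":0,"rx":0,"ry":0,"rz":0,"gripper":5},{"dx":0,"dy":0,"dz":0,"rx":0,"ry":0,"rz":0,"gripper":5},{"dx":0,"dy":0,"dz":0,"rx":0,"ry":0,"rz":0,"gripper":5}]'
python3 - <<'E'
from lid import *
golid((.4365,-.236,.013),-39.5,-45,d=.046,back=.0)
golid((.4365,-.236,.10),-39.5,45,d=.046,back=.0)
w=snap("wrist","q5")
E
```

```text
clock: 35.45
position: [0.418, -0.26, -0.0169]
eef_rot: [2.243, -0.806, -0.324]
force: [0.7, 0.1, 0.0]
finger_gap: 0.658
t 35.45 p [ 0.418  -0.26   -0.0169] z [-0.444 -0.548 -0.709] x [ 0.773 -0.635  0.006] F [0.7 0.1 0. ] gap 0.658 q [-0.32  0.65  1.71 -0.77  1.24  0.81]
shift cm [-0.1  -0.03  0.34] turn [-0.003 -0.006 -0.003] deg 0.4
t 35.45 p [ 0.418  -0.26   -0.0169] z [-0.444 -0.548 -0.709] x [ 0.773 -0.635  0.006] F [0.7 0.1 0. ] gap 0.658 q [-0.32  0.65  1.71 -0.77  1.24  0.81]
shift cm [ -0.03   1.49 -10.41] turn [ 1.568 -0.007  0.002] deg 89.8
```

View pics/q5.png

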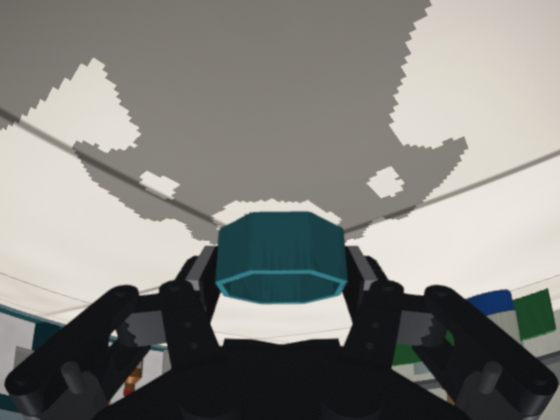

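```bash
python3 -m pendant '[{"dx":0,"dy":1,"dz":-1,"rx":0,"ry":0,"rz":0,"gripper":5},{"dx":0,"dy":2,"dz":-2,"rx":0,"ry":0,"rz":0,"gripper":5},{"dx":0,"dy":2,"dz":-2,"rx":0,"ry":0,"rz":0,"gripper":5},{"dx":0,"dy":1,"dz":-1,"rx":0,"ry":0,"rz":0,"gripper":5},{"dx":0,"dy":0,"dz":0,"rx":0.12,"ry":0,"rz":0,"gripper":5},{"dx":0,"dy":0,"dz":0,"rx":0.12,"ry":0,"rz":0,"gripper":5},{"dx":0,"dy":0,"dz":0,"rx":0.12,"ry":0,"rz":0,"gripper":5},{"dx":0,"dy":0,"dz":0,"rx":0.12,"ry":0,"rz":0,"gripper":5},{"dx":0,"dy":0,"dz":0,"rx":0.12,"ry":0,"rz":0,"gripper":5},{"dx":0,"dy":0,"dz":0,"rx":0.12,"ry":0,"rz":0,"gripper":5},{"dx":0,"dy":0,"dz":0,"rx":0.12,"ry":0,"rz":0,"gripper":5},{"dx":0,"dy":0,"dz":0,"rx":0.12,"ry":0,"rz":0,"gripper":5}]'
python3 - <<'E'
from lid import *
golid((.4365,-.236,.05),-39.5,45,d=.0427,back=.0)
w=snap("wrist","q6");s=snap("side","q6s")
E
```

```text
clock: 36.7
position: [0.4215, -0.258, 0.0789]
eef_rot: [-2.782, 0.974, -0.131]
force: [-0.7, -0.1, -1.6]
finger_gap: 0.661
t 36.7 p [ 0.4215 -0.258   0.0789] z [ 0.146  0.15  -0.978] x [ 0.78  -0.625  0.02 ] F [-0.7 -0.1 -1.6] gap 0.661 q [-0.95  0.13  1.94  0.23  1.12 -0.38]
shift cm [-0.28 -4.32  6.96] turn [ 0.576 -0.011  0.022] deg 33.0
```

View pics/q6.png

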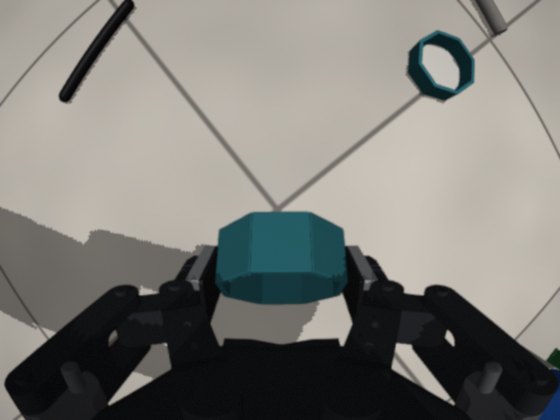

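View pics/q6s.png

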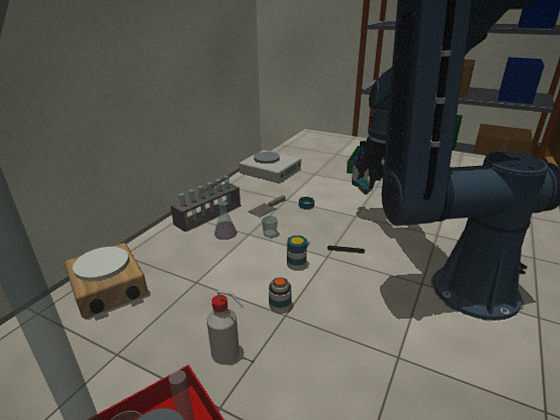

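```bash
python3 -m pendant '[{"dx":0,"dy":0,"dz":0,"rx":0.12,"ry":0,"rz":0.02,"gripper":5},{"dx":0,"dy":0,"dz":0,"rx":0.12,"ry":-0.01,"rz":0,"gripper":5},{"dx":0,"dy":0,"dz":0,"rx":0.12,"ry":0,"rz":0,"gripper":5},{"dx":0,"dy":0,"dz":0,"rx":0.12,"ry":0,"rz":0,"gripper":5},{"dx":0,"dy":0,"dz":0,"rx":0.08,"ry":0,"rz":0,"gripper":5},{"dx":0,"dy":0,"dz":0,"rx":0,"ry":0,"rz":0,"gripper":5},{"dx":0,"dy":0,"dz":0,"rx":0,"ry":0,"rz":0,"gripper":5}]'
python3 - <<'E'
from lid import *
golid((.4365,-.236,.05),-39.5,45,d=.0427,back=.0)
w=snap("wrist","q7");s=snap("side","q7s");snap("top","q7t")
E
```

```text
clock: 37.5
position: [0.4196, -0.2568, 0.0785]
eef_rot: [-2.251, 0.811, -0.325]
force: [-0.2, 0.7, -0.8]
finger_gap: 0.658
t 37.5 p [ 0.4196 -0.2568  0.0785] z [ 0.442  0.54  -0.716] x [ 0.771 -0.637 -0.004] F [-0.2  0.7 -0.8] gap 0.658 q [-1.27  0.37  1.88  0.63  1.43 -0.85]
shift cm [-0.    0.02  8.18] turn [ 0.012  0.002 -0.003] deg 0.7
```

View pics/q7s.png

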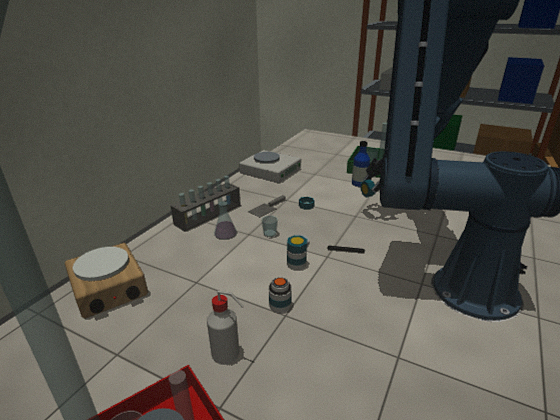

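View pics/q7t.png

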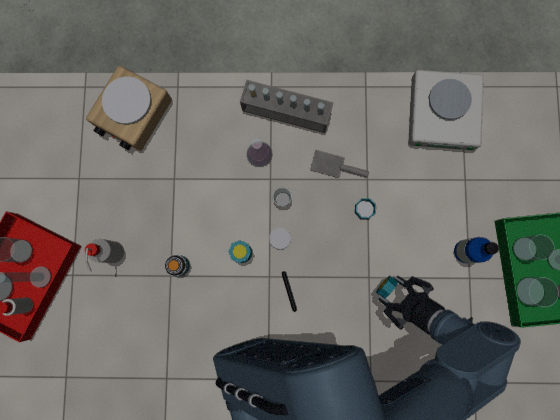

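```bash
python3 -m pendant '[{"dx":0,"dy":0,"dz":2.5,"rx":0.012,"ry":0,"rz":0,"gripper":5},{"dx":0,"dy":0,"dz":2.5,"rx":0,"ry":0,"rz":0,"gripper":5},{"dx":0,"dy":0,"dz":2,"rx":0,"ry":0,"rz":0,"gripper":5},{"dx":0,"dy":0,"dz":0,"rx":0,"ry":0,"rz":0,"gripper":5},{"dx":0,"dy":0,"dz":0,"rx":0,"ry":0,"rz":0,"gripper":5}]'
python3 - <<'E'
from lid import *
golid((.4365,-.236,.0295),-39.5,45,d=.0427,back=.0)
w=snap("wrist","q8");snap("top","q8t")
E
```

```text
clock: 38.15
position: [0.4549, -0.2171, 0.0316]
eef_rot: [-2.256, 0.796, -0.333]
force: [-0.3, -0.3, -0.1]
finger_gap: 0.659
t 38.15 p [ 0.4549 -0.2171  0.0316] z [ 0.443  0.541 -0.715] x [ 0.777 -0.629  0.006] F [-0.3 -0.3 -0.1] gap 0.659 q [-1.18  0.44  1.91  0.69  1.3  -0.87]
shift cm [-0.23  1.97  2.58] turn [0.011 0.002 0.01 ] deg 0.9
```

View pics/q8.png

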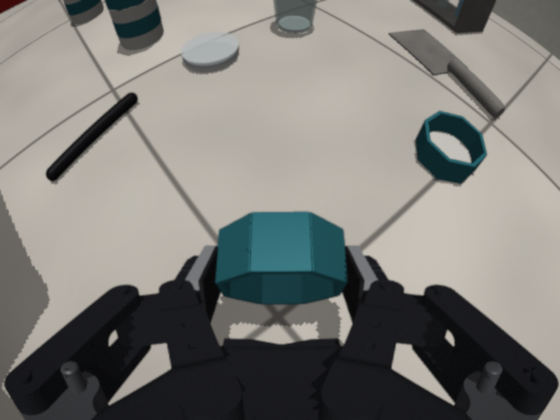

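View pics/q8t.png

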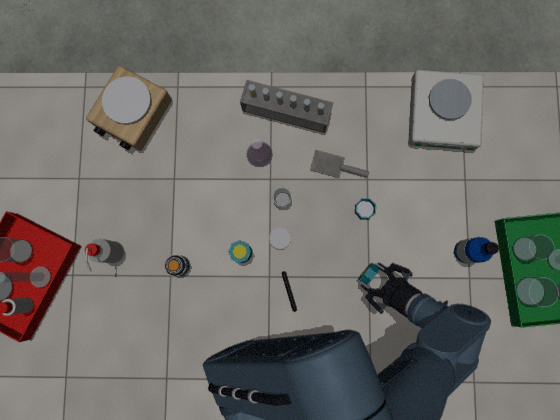

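```bash
python3 -m pendant '[{"dx":0,"dy":0.7,"dz":0.7,"rx":0.01,"ry":0,"rz":0,"gripper":5},{"dx":0,"dy":0.6,"dz":0.6,"rx":0,"ry":0,"rz":0,"gripper":5},{"dx":0,"dy":0.5,"dz":0.5,"rx":0,"ry":0,"rz":0,"gripper":5},{"dx":0,"dy":0.2,"dz":0.2,"rx":0,"ry":0,"rz":0,"gripper":5},{"dx":0,"dy":0,"dz":0,"rx":0,"ry":0,"rz":0,"gripper":5}]'
python3 - <<'E'
from lid import *
golid((.4365,-.236,.0295),-39.5,45,d=.0427,back=.0)
E
```

```text
clock: 38.75
position: [0.4546, -0.2213, 0.0021]
eef_rot: [-2.249, 0.796, -0.341]
force: [-0.6, -0.2, -0.5]
finger_gap: 0.663
t 38.75 p [ 0.4546 -0.2213  0.0021] z [ 0.451  0.542 -0.709] x [ 0.775 -0.632  0.01 ] F [-0.6 -0.2 -0.5] gap 0.663 q [-1.19  0.51  1.9   0.71  1.26 -0.92]
shift cm [-0.46 -0.33  0.71] turn [ 0.003 -0.003  0.01 ] deg 0.6
```

```bash
for i in 1 2 3; do python3 -m pendant '[{"dx":0,"dy":0.12,"dz":0.12,"rx":0,"ry":0,"rz":0,"gripper":5}]' | grep -E "pos|forc"; done
```

```text
position: [0.4545, -0.2214, 0.0002]
force: [1.4, 0.4, 0.2]
position: [0.4547, -0.2214, -0.0002]
force: [-9.3, -1.9, 21.7]
position: [0.4547, -0.2213, -0.0001]
force: [-8.9, -1.0, 18.0]
```

```bash
python3 -m pendant '[{"dx":0,"dy":-0.04,"dz":-0.04,"rx":0,"ry":0,"rz":0,"gripper":5},{"dx":0,"dy":0,"dz":0,"rx":0,"ry":0,"rz":0,"gripper":6.2},{"dx":0,"dy":0,"dz":0,"rx":0,"ry":0,"rz":0,"gripper":7},{"dx":0,"dy":0,"dz":0,"rx":0,"ry":0,"rz":0,"gripper":8},{"dx":0,"dy":0,"dz":0,"rx":0,"ry":0,"rz":0,"gripper":8.5},{"dx":0,"dy":0,"dz":0,"rx":0,"ry":0,"rz":0,"gripper":8.5}]'
python3 - <<'E'
from lid import *
st();w=snap("wrist","q9")
E
```

```text
clock: 39.65
position: [0.4551, -0.2218, 0.0011]
eef_rot: [-2.245, 0.792, -0.343]
force: [0.0, 0.6, -0.1]
finger_gap: 0.997
t 39.65 p [ 0.4551 -0.2218  0.0011] z [ 0.453  0.545 -0.705] x [ 0.776 -0.631  0.011] F [ 0.   0.6 -0.1] gap 0.997 q [-1.19  0.52  1.9   0.71  1.26 -0.93]
```

View pics/q9.png

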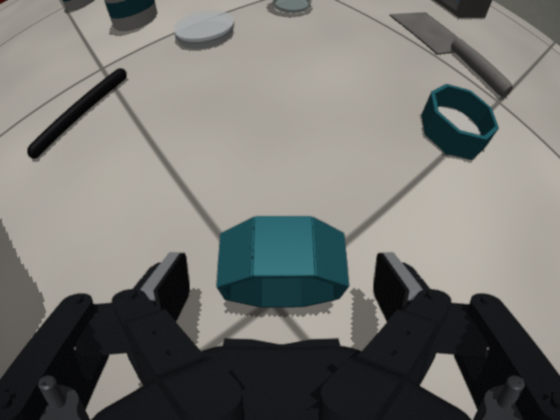

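```bash
python3 -m pendant '[{"dx":0,"dy":0,"dz":-2,"rx":0,"ry":0,"rz":0,"gripper":8.5},{"dx":0,"dy":0,"dz":-4,"rx":0,"ry":0,"rz":0,"gripper":8.5},{"dx":0,"dy":0,"dz":-4,"rx":0,"ry":0,"rz":0,"gripper":8.5},{"dx":0,"dy":-2,"dz":-2,"rx":0,"ry":0,"rz":0,"gripper":8.5},{"dx":0,"dy":-2,"dz":-2,"rx":0,"ry":0,"rz":0,"gripper":8.5},{"dx":0,"dy":0,"dz":0,"rx":-0.12,"ry":0,"rz":0,"gripper":8.5},{"dx":0,"dy":0,"dz":0,"rx":-0.13,"ry":0,"rz":0,"gripper":8.5},{"dx":0,"dy":0,"dz":0,"rx":-0.13,"ry":0,"rz":0,"gripper":8.5},{"dx":0,"dy":0,"dz":0,"rx":-0.13,"ry":0,"rz":0,"gripper":8.5},{"dx":0,"dy":0,"dz":0,"rx":-0.13,"ry":0,"rz":0,"gripper":8.5},{"dx":0,"dy":0,"dz":0,"rx":-0.13,"ry":0,"rz":0,"gripper":8.5},{"dx":0,"dy":0,"dz":0,"rx":0,"ry":0,"rz":0,"gripper":8.5}]'
python3 - <<'E'
from lid import *
w=snap("wrist","r1");snap("top","r1t")
golid((.4357,-.2442,.029),-39.5,-45,d=.046,back=.08)
E
```

```text
clock: 40.9
position: [0.4073, -0.2801, 0.1351]
eef_rot: [2.945, -1.055, 0.02]
force: [0.4, 0.6, 0.4]
finger_gap: 0.997
t 41.0 p [ 0.4061 -0.2815  0.1344] z [ 0.008 -0.013 -1.   ] x [ 0.771 -0.637  0.015] F [ 0.8 -0.2  0.1] gap 0.994 q [-0.85  0.05  1.88 -0.    1.2  -0.15]
shift cm [-0.21 -7.2   8.1 ] turn [-0.781 -0.013 -0.007] deg 44.8
```

View pics/r1.png

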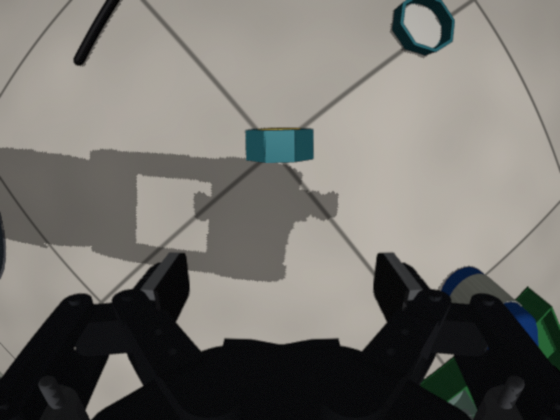

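View pics/r1t.png

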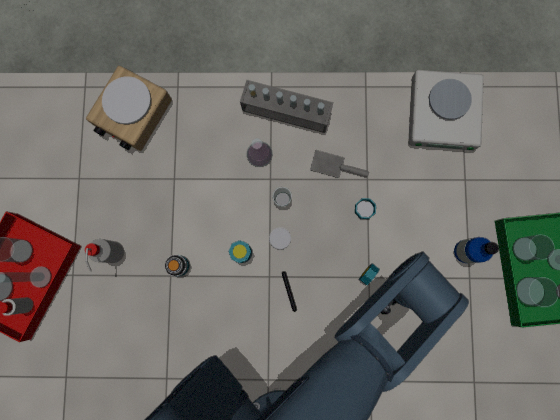

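```bash
python3 - <<'E'
from lid import *
w=snap("wrist");print(onz(w,280,145,.058,True),proj(w,(.4357,-.2442,.058),True))
t=snap("top");print(onz(t,370,273,.05));crop(t,"r2t",340,400,245,305,8)
E
python3 -m pendant '[{"dx":0,"dy":-1.5,"dz":0,"rx":-0.13,"ry":-0.013,"rz":0,"gripper":8.5},{"dx":0,"dy":-1.5,"dz":0,"rx":-0.13,"ry":0,"rz":0,"gripper":8.5},{"dx":0,"dy":-1.5,"dz":0,"rx":-0.13,"ry":0,"rz":0,"gripper":8.5},{"dx":0,"dy":-1.5,"dz":0,"rx":-0.13,"ry":0,"rz":0,"gripper":8.5},{"dx":0,"dy":-1.5,"dz":0,"rx":-0.13,"ry":0,"rz":0,"gripper":8.5},{"dx":0,"dy":-1.5,"dz":0,"rx":-0.13,"ry":0,"rz":0,"gripper":8.5},{"dx":0,"dy":0,"dz":0,"rx":0,"ry":0,"rz":0,"gripper":8.5},{"dx":0,"dy":0,"dz":0,"rx":0,"ry":0,"rz":0,"gripper":8.5}]'
python3 - <<'E'
from lid import *
w=snap("wrist","r2")
golid((.4357,-.2442,.029),-39.5,-45,d=.046,back=.08)
E
```

```text
[ 0.4379846  -0.24677136  0.058     ] (np.float64(275.6835213472177), np.float64(144.35190343509822))
[ 0.43806092 -0.24805032  0.05      ]
clock: 41.9
position: [0.4509, -0.2339, 0.0982]
eef_rot: [2.205, -0.84, -0.372]
force: [0.3, -0.2, 0.8]
finger_gap: 0.997
t 41.95 p [ 0.4499 -0.2338  0.0979] z [-0.49  -0.535 -0.688] x [ 0.743 -0.669 -0.009] F [-1.2 -0.  -0.6] gap 0.994 q [-0.26  0.54  1.59 -0.7   1.49  0.71]
shift cm [-0.43 -3.72  2.6 ] turn [ 0.026  0.038 -0.024] deg 3.0
```

View pics/r2.png

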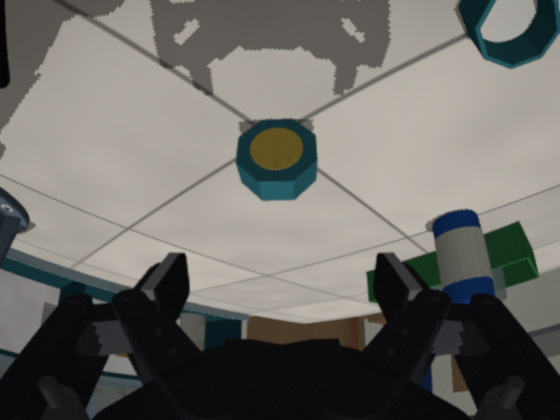

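View pics/r2t.png

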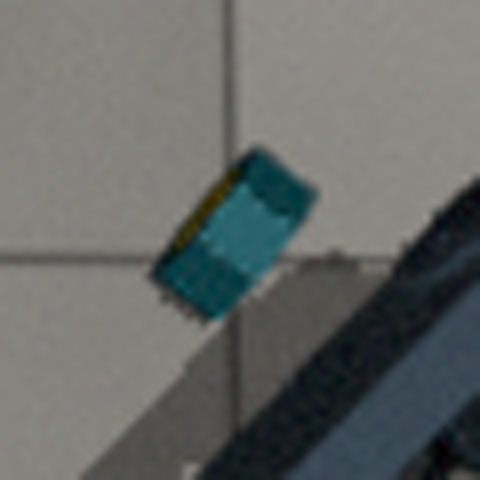

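```bash
python3 -m pendant '[{"dx":-0.2,"dy":-1.8,"dz":0,"rx":0.026,"ry":0.038,"rz":-0.024,"gripper":8.5},{"dx":0,"dy":-1.8,"dz":0,"rx":0,"ry":0,"rz":0,"gripper":8.5},{"dx":0,"dy":0,"dz":1,"rx":0,"ry":0,"rz":0,"gripper":8.5},{"dx":0,"dy":0,"dz":1,"rx":0,"ry":0,"rz":0,"gripper":8.5},{"dx":0,"dy":0,"dz":0,"rx":0,"ry":0,"rz":0,"gripper":8.5},{"dx":0,"dy":0,"dz":0,"rx":0,"ry":0,"rz":0,"gripper":8.5}]'
python3 - <<'E'
from lid import *
w=snap("wrist","r3")
golid((.4368,-.2453,.029),-39.5,-45,d=.046,back=.04)
print(proj(w,(.4368,-.2453,.029),True))
E
```

```text
clock: 42.55
position: [0.4541, -0.234, 0.0654]
eef_rot: [2.244, -0.832, -0.323]
force: [-0.2, -0.7, -0.1]
finger_gap: 0.995
t 42.6 p [ 0.4541 -0.2339  0.0654] z [-0.446 -0.537 -0.716] x [ 0.762 -0.648  0.012] F [ 0.8 -0.2 -0.6] gap 0.999 q [-0.26  0.55  1.63 -0.7   1.4   0.73]
shift cm [-0.63 -1.1   4.59] turn [-0.013  0.003 -0.019] deg 1.4
(np.float64(269.51476208714206), np.float64(200.3966230227768))
```

View pics/r3.png

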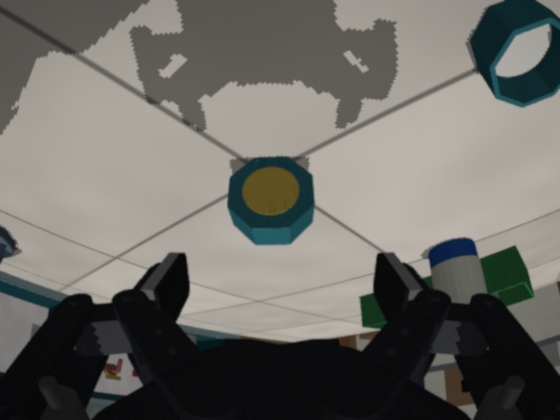

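```bash
python3 -m pendant '[{"dx":-0.6,"dy":-1.1,"dz":0,"rx":-0.013,"ry":0.003,"rz":-0.019,"gripper":8.5},{"dx":0,"dy":0,"dz":1.2,"rx":0,"ry":0,"rz":0,"gripper":8.5},{"dx":0,"dy":0,"dz":1.2,"rx":0,"ry":0,"rz":0,"gripper":8.5},{"dx":0,"dy":0,"dz":1.2,"rx":0,"ry":0,"rz":0,"gripper":8.5},{"dx":0,"dy":0,"dz":0,"rx":0,"ry":0,"rz":0,"gripper":8.5},{"dx":0,"dy":0,"dz":0,"rx":0,"ry":0,"rz":0,"gripper":8.5}]'
python3 - <<'E'
from lid import *
w=snap("wrist","r4")
golid((.4368,-.2453,.029),-39.5,-45,d=.044,back=.0)
E
```

```text
clock: 43.2
position: [0.4371, -0.2441, 0.0292]
eef_rot: [2.242, -0.802, -0.334]
force: [0.2, 0.5, -0.2]
finger_gap: 0.992
t 43.25 p [ 0.437  -0.244   0.0292] z [-0.45  -0.546 -0.707] x [ 0.773 -0.635 -0.002] F [ 0.4  0.8 -0.2] gap 0.994 q [-0.28  0.6   1.67 -0.73  1.33  0.76]
shift cm [0.07 0.06 4.49] turn [ 0.001 -0.     0.002] deg 0.1
```

View pics/r4.png

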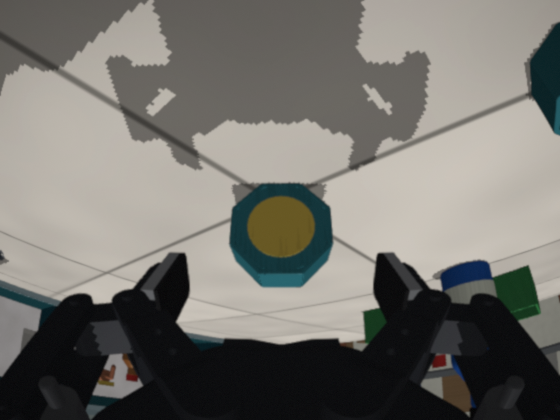

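Aligned; advance 4.4 cm and grip.

```bash
python3 -m pendant '[{"dx":0,"dy":0,"dz":1.2,"rx":0,"ry":0,"rz":0,"gripper":8},{"dx":0,"dy":0,"dz":1.2,"rx":0,"ry":0,"rz":0,"gripper":7.5},{"dx":0,"dy":0,"dz":0.8,"rx":0,"ry":0,"rz":0,"gripper":7.5},{"dx":0,"dy":0,"dz":0.4,"rx":0,"ry":0,"rz":0,"gripper":7.3},{"dx":0,"dy":0,"dz":0,"rx":0,"ry":0,"rz":0,"gripper":7.3}]'
python3 - <<'E'
from lid import *
w=snap("wrist","r5")
golid((.4368,-.2453,.029),-39.5,-45,d=.044,back=.0)
E
```

```text
clock: 43.75
position: [0.4197, -0.2656, 0.0018]
eef_rot: [2.242, -0.802, -0.334]
force: [-0.2, -0.7, 0.1]
finger_gap: 0.857
t 43.8 p [ 0.4199 -0.2655  0.002 ] z [-0.449 -0.546 -0.707] x [ 0.773 -0.635 -0.001] F [-0.4  0.6  0.3] gap 0.854 q [-0.32  0.62  1.7  -0.77  1.27  0.77]
shift cm [0.02 0.05 0.63] turn [ 0.    -0.001  0.002] deg 0.1
```

View pics/r5.png

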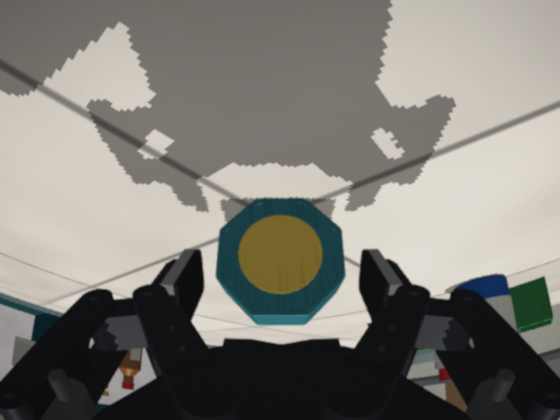

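```bash
python3 -m pendant '[{"dx":0,"dy":0,"dz":0.45,"rx":0,"ry":0,"rz":0,"gripper":7.3},{"dx":0,"dy":0,"dz":0,"rx":0,"ry":0,"rz":0,"gripper":5},{"dx":0,"dy":0,"dz":0,"rx":0,"ry":0,"rz":0,"gripper":5},{"dx":0,"dy":0,"dz":0,"rx":0,"ry":0,"rz":0,"gripper":5},{"dx":0,"dy":0,"dz":0,"rx":0,"ry":0,"rz":0,"gripper":5},{"dx":0,"dy":0,"dz":0,"rx":0,"ry":0,"rz":0,"gripper":5}]'
python3 - <<'E'
from lid import *
golid((.4368,-.2453,.029),-39.5,-45,d=.044,back=.0)
w=snap("wrist","r6")
E
python3 -m pendant '[{"dx":0,"dy":1,"dz":-1,"rx":0,"ry":0,"rz":0,"gripper":5},{"dx":0,"dy":2,"dz":-2,"rx":0,"ry":0,"rz":0,"gripper":5},{"dx":0,"dy":2,"dz":-2,"rx":0,"ry":0,"rz":0,"gripper":5},{"dx":0,"dy":0.5,"dz":-0.5,"rx":0,"ry":0,"rz":0,"gripper":5},{"dx":0,"dy":0,"dz":0,"rx":0.12,"ry":0,"rz":0,"gripper":5},{"dx":0,"dy":0,"dz":0,"rx":0.12,"ry":0,"rz":0,"gripper":5},{"dx":0,"dy":0,"dz":0,"rx":0.12,"ry":0,"rz":0,"gripper":5},{"dx":0,"dy":0,"dz":0,"rx":0.12,"ry":0,"rz":0,"gripper":5},{"dx":0,"dy":0,"dz":0,"rx":0.12,"ry":0,"rz":0,"gripper":5},{"dx":0,"dy":0,"dz":0,"rx":0.12,"ry":0,"rz":0,"gripper":5},{"dx":0,"dy":0,"dz":0,"rx":0.12,"ry":0,"rz":0,"gripper":5},{"dx":0,"dy":0,"dz":0,"rx":0.12,"ry":0,"rz":0,"gripper":5}]'
python3 - <<'E'
from lid import *
golid((.4365,-.236,.03),-39.5,45,d=.044,back=.0)
w=snap("wrist","r7");s=snap("side","r7s")
E
```

```text
clock: 44.4
position: [0.4194, -0.268, -0.0006]
eef_rot: [2.243, -0.803, -0.329]
force: [0.5, -0.2, -0.9]
finger_gap: 0.661
t 44.4 p [ 0.4194 -0.268  -0.0006] z [-0.447 -0.547 -0.708] x [ 0.773 -0.634  0.002] F [ 0.5 -0.2 -0.9] gap 0.661 q [-0.33  0.63  1.7  -0.77  1.26  0.78]
shift cm [-0.1   0.07  0.29] turn [-0.001 -0.003  0.001] deg 0.2
clock: 45.65
position: [0.4226, -0.2652, 0.0839]
eef_rot: [-2.781, 0.976, -0.118]
force: [-1.1, 1.4, -1.4]
finger_gap: 0.657
t 45.65 p [ 0.4226 -0.2652  0.0839] z [ 0.138  0.153 -0.978] x [ 0.78  -0.626  0.012] F [-1.1  1.4 -1.4] gap 0.657 q [-0.95  0.14  1.91  0.22  1.14 -0.37]
shift cm [-0.81 -4.37  9.6 ] turn [ 0.578 -0.004  0.017] deg 33.1
```

View pics/r7.png

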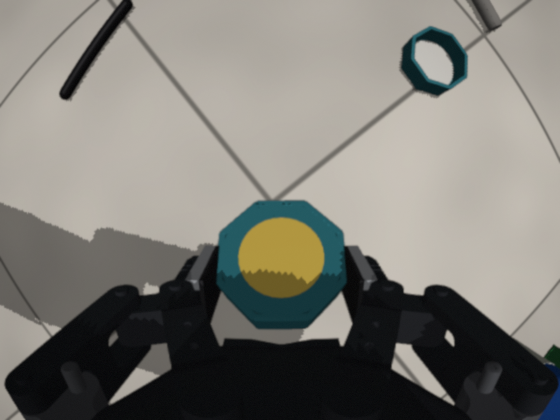

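```bash
python3 -m pendant '[{"dx":0,"dy":0,"dz":0,"rx":0.12,"ry":0,"rz":0.015,"gripper":5},{"dx":0,"dy":0,"dz":0,"rx":0.12,"ry":0,"rz":0,"gripper":5},{"dx":0,"dy":0,"dz":0,"rx":0.12,"ry":0,"rz":0,"gripper":5},{"dx":0,"dy":0,"dz":0,"rx":0.12,"ry":0,"rz":0,"gripper":5},{"dx":0,"dy":0,"dz":0,"rx":0.09,"ry":0,"rz":0,"gripper":5},{"dx":0,"dy":0,"dz":1.5,"rx":0,"ry":0,"rz":0,"gripper":5},{"dx":0,"dy":0,"dz":2.5,"rx":0,"ry":0,"rz":0,"gripper":5},{"dx":0,"dy":0,"dz":2,"rx":0,"ry":0,"rz":0,"gripper":5},{"dx":0,"dy":0,"dz":0,"rx":0,"ry":0,"rz":0,"gripper":5},{"dx":0,"dy":0,"dz":0,"rx":0,"ry":0,"rz":0,"gripper":5}]'
python3 - <<'E'
from lid import *
golid((.4365,-.236,.016),-39.5,45,d=.0412,back=.0)
w=snap("wrist","r8");p=ctrl.state();z=R.from_rotvec(p["eef_rot"]).as_matrix()[:,2];print(p["position"]-.0412*z)
E
```

```text
clock: 46.75
position: [0.4484, -0.226, 0.0355]
eef_rot: [-2.249, 0.81, -0.316]
force: [0.5, -1.1, -0.6]
finger_gap: 0.661
t 46.75 p [ 0.4484 -0.226   0.0355] z [ 0.438  0.545 -0.715] x [ 0.773 -0.634 -0.011] F [ 0.5 -1.1 -0.6] gap 0.661 q [-1.2   0.44  1.9   0.68  1.32 -0.86]
shift cm [-0.23  2.41  4.44] turn [ 0.011  0.009 -0.006] deg 0.9
[ 0.43030924 -0.24838252  0.06506411]
```

View pics/r8.png

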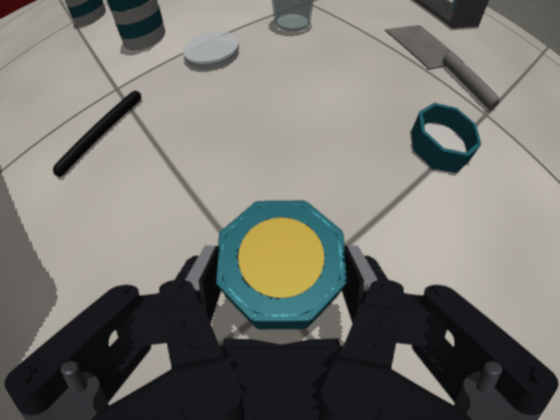

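```bash
python3 -m pendant '[{"dx":0,"dy":0.8,"dz":0.8,"rx":0.011,"ry":0.009,"rz":0,"gripper":5},{"dx":0,"dy":0.8,"dz":0.8,"rx":0,"ry":0,"rz":0,"gripper":5},{"dx":0,"dy":0.8,"dz":0.8,"rx":0,"ry":0,"rz":0,"gripper":5},{"dx":0,"dy":0.5,"dz":0.5,"rx":0,"ry":0,"rz":0,"gripper":5},{"dx":0,"dy":0.2,"dz":0.2,"rx":0,"ry":0,"rz":0,"gripper":5},{"dx":0,"dy":0,"dz":0,"rx":0,"ry":0,"rz":0,"gripper":5}]'
python3 - <<'E'
from lid import *
golid((.4365,-.236,.013),-39.5,45,d=.0412,back=.0)
p=ctrl.state();z=R.from_rotvec(p["eef_rot"]).as_matrix()[:,2];print(p["position"]-.0412*z)
E
```

```text
clock: 47.4
position: [0.4479, -0.2283, -0.0113]
eef_rot: [-2.241, 0.812, -0.334]
force: [0.4, 0.2, -0.3]
finger_gap: 0.659
t 47.4 p [ 0.4479 -0.2283 -0.0113] z [ 0.451  0.542 -0.709] x [ 0.768 -0.64  -0.001] F [ 0.4  0.2 -0.3] gap 0.659 q [-1.21  0.54  1.89  0.7   1.25 -0.93]
shift cm [-0.4  -0.78  1.47] turn [ 0.003 -0.003 -0.005] deg 0.4
[ 0.42936128 -0.25062836  0.01794779]
```

```bash
for i in 1 2 3; do python3 -m pendant '[{"dx":0,"dy":0.12,"dz":0.12,"rx":0,"ry":0,"rz":0,"gripper":5}]' | grep -E "pos|forc"; done
```

```text
position: [0.448, -0.2285, -0.0129]
force: [0.5, -0.5, -0.6]
position: [0.448, -0.2286, -0.014]
force: [-7.1, -1.8, 14.6]
position: [0.4482, -0.2285, -0.014]
force: [-8.6, -0.5, 19.7]
```

```bash
python3 -m pendant '[{"dx":0,"dy":-0.05,"dz":-0.05,"rx":0,"ry":0,"rz":0,"gripper":5},{"dx":0,"dy":0,"dz":0,"rx":0,"ry":0,"rz":0,"gripper":6.5},{"dx":0,"dy":0,"dz":0,"rx":0,"ry":0,"rz":0,"gripper":8},{"dx":0,"dy":0,"dz":0,"rx":0,"ry":0,"rz":0,"gripper":8.5},{"dx":0,"dy":0,"dz":0,"rx":0,"ry":0,"rz":0,"gripper":8.5},{"dx":0,"dy":0,"dz":-2,"rx":0,"ry":0,"rz":0,"gripper":8.5},{"dx":0,"dy":0,"dz":-4,"rx":0,"ry":0,"rz":0,"gripper":8.5},{"dx":0,"dy":0,"dz":-4,"rx":0,"ry":0,"rz":0,"gripper":8.5},{"dx":0,"dy":-1,"dz":-1,"rx":-0.12,"ry":0,"rz":0,"gripper":8.5},{"dx":0,"dy":-1,"dz":-1,"rx":-0.13,"ry":0,"rz":0,"gripper":8.5},{"dx":0,"dy":-1,"dz":0,"rx":-0.13,"ry":0,"rz":0,"gripper":8.5},{"dx":0,"dy":-1,"dz":0,"rx":-0.13,"ry":0,"rz":0,"gripper":8.5},{"dx":0,"dy":-1,"dz":0,"rx":-0.13,"ry":0,"rz":0,"gripper":8.5},{"dx":0,"dy":0,"dz":0,"rx":-0.1,"ry":0,"rz":0,"gripper":8.5},{"dx":0,"dy":0,"dz":0,"rx":0,"ry":0,"rz":0,"gripper":8.5}]'
python3 - <<'E'
from lid import *
w=snap("wrist","s1");print(fit(w,(.4295,-.251),rad=60))
golid((.43,-.251,.013),-39.7,0,d=.049,back=.08)
E
```

```text
clock: 49.2
position: [0.4216, -0.2663, 0.1046]
eef_rot: [-2.934, 1.074, -0.025]
force: [0.1, 0.3, -0.7]
finger_gap: 0.998
(array([ 0.4316, -0.2524]), 5.4, np.float64(0.0426), array([274., 183.]))
t 49.25 p [ 0.4212 -0.2666  0.1043] z [ 0.022  0.013 -1.   ] x [ 0.763 -0.646  0.009] F [ 0.1 -0.2 -0.3] gap 0.995 q [-0.82  0.1   1.89  0.03  1.15 -0.13]
shift cm [-0.39 -1.61  6.07] turn [-0.024 -0.009 -0.01 ] deg 1.6
```

View pics/s1.png

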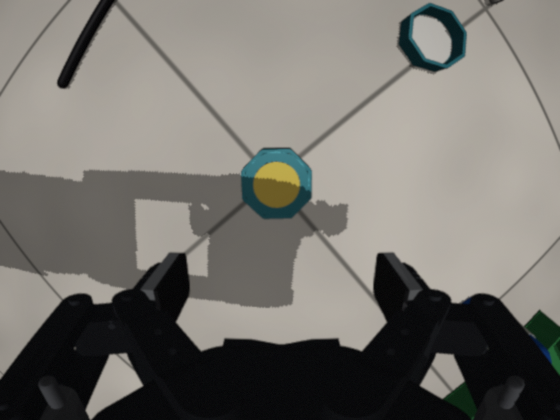

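Lid flipped: yellow up at (277,185). Grasp it vertically.

```bash
python3 -m pendant '[{"dx":-0.3,"dy":-1.6,"dz":0,"rx":-0.024,"ry":-0.009,"rz":0,"gripper":8.5},{"dx":0,"dy":0,"dz":2,"rx":0,"ry":0,"rz":0,"gripper":8.5},{"dx":0,"dy":0,"dz":2,"rx":0,"ry":0,"rz":0,"gripper":8.5},{"dx":0,"dy":0,"dz":2,"rx":0,"ry":0,"rz":0,"gripper":8.5},{"dx":0,"dy":0,"dz":1.5,"rx":0,"ry":0,"rz":0,"gripper":8},{"dx":0,"dy":0,"dz":0,"rx":0,"ry":0,"rz":0,"gripper":7.5},{"dx":0,"dy":0,"dz":0,"rx":0,"ry":0,"rz":0,"gripper":7.5}]'
python3 - <<'E'
from lid import *
w=snap("wrist","s2");print(fit(w,(.4295,-.251),rad=75))
golid((.4303,-.2515,.013),-39.7,0,d=.049)
E
```

```text
clock: 49.95
position: [0.4252, -0.2546, 0.0245]
eef_rot: [-2.931, 1.09, 0.007]
force: [-0.4, -0.6, 0.6]
finger_gap: 0.876
(array([ 0.4313, -0.2532]), 4.1, np.float64(0.034), array([280., 226.]))
t 50.0 p [ 0.4251 -0.2545  0.0246] z [ 0.001  0.015 -1.   ] x [ 0.757 -0.653 -0.009] F [-0.8 -0.1 -1.1] gap 0.878 q [-0.79  0.24  1.92  0.01  0.99 -0.08]
shift cm [ 0.25 -0.49  6.06] turn [-0.012  0.009 -0.019] deg 1.4
```

View pics/s2.png

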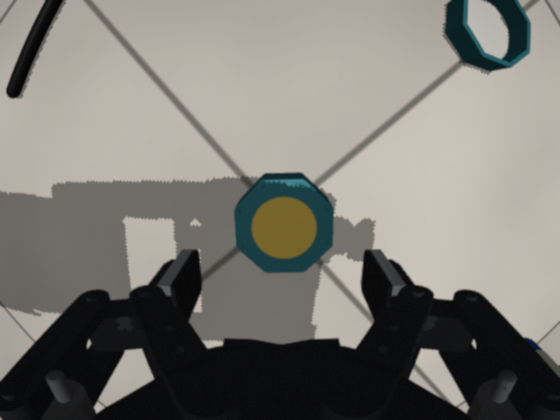

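```bash
python3 -m pendant '[{"dx":0.25,"dy":-0.5,"dz":0,"rx":-0.012,"ry":0.009,"rz":-0.015,"gripper":7.5},{"dx":0,"dy":0,"dz":1.2,"rx":0,"ry":0,"rz":0,"gripper":7.5},{"dx":0,"dy":0,"dz":1.2,"rx":0,"ry":0,"rz":0,"gripper":7.5},{"dx":0,"dy":0,"dz":1.2,"rx":0,"ry":0,"rz":0,"gripper":7.5},{"dx":0,"dy":0,"dz":0,"rx":0,"ry":0,"rz":0,"gripper":7.5}]'
python3 - <<'E'
from lid import *
w=snap("wrist","s3");print(fit(w,(.4295,-.251),rad=85))
golid((.4305,-.2518,.013),-39.7,0,d=.049)
E
```

```text
clock: 50.5
position: [0.4321, -0.2538, -0.0121]
eef_rot: [2.952, -1.071, 0.007]
force: [-0.5, 0.6, -0.0]
finger_gap: 0.878
(array([ 0.4311, -0.2531]), 6.5, np.float64(0.0289), array([276., 261.]))
t 50.55 p [ 0.4325 -0.2542 -0.0114] z [ 0.004 -0.004 -1.   ] x [ 0.767 -0.641  0.006] F [0.2 0.4 0.2] gap 0.878 q [-0.77  0.31  1.93  0.    0.9  -0.07]
shift cm [-0.32 -0.05  2.46] turn [ 0.    -0.006 -0.003] deg 0.4
```

View pics/s3.png

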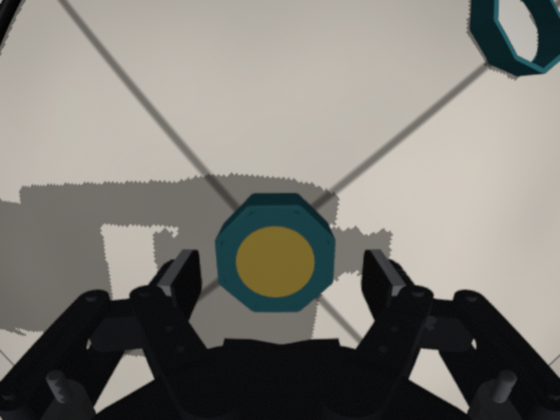

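```bash
python3 -m pendant '[{"dx":-0.25,"dy":0,"dz":0.5,"rx":0,"ry":-0.006,"rz":0,"gripper":7.5},{"dx":0,"dy":0,"dz":0.8,"rx":0,"ry":0,"rz":0,"gripper":7.3},{"dx":0,"dy":0,"dz":0.6,"rx":0,"ry":0,"rz":0,"gripper":7.3},{"dx":0,"dy":0,"dz":0.3,"rx":0,"ry":0,"rz":0,"gripper":7.3},{"dx":0,"dy":0,"dz":0.1,"rx":0,"ry":0,"rz":0,"gripper":7.3}]'
python3 - <<'E'
from lid import *
golid((.4308,-.2525,.013),-39.7,0,d=.049)
E
```

```text
clock: 51.05
position: [0.4307, -0.2527, -0.0361]
eef_rot: [2.953, -1.071, -0.0]
force: [-0.5, -0.1, 0.2]
finger_gap: 0.856
t 51.05 p [ 0.4307 -0.2527 -0.0361] z [-0.  0. -1.] x [ 0.768 -0.641 -0.   ] F [-0.5 -0.1  0.2] gap 0.856 q [-0.77  0.36  1.93 -0.    0.85 -0.07]
shift cm [-0.01 -0.02 -0.01] turn [ 0.     0.    -0.003] deg 0.2
```

```bash
python3 -m pendant '[{"dx":0,"dy":0,"dz":0,"rx":0,"ry":0,"rz":0,"gripper":5},{"dx":0,"dy":0,"dz":0,"rx":0,"ry":0,"rz":0,"gripper":5},{"dx":0,"dy":0,"dz":0,"rx":0,"ry":0,"rz":0,"gripper":5},{"dx":0,"dy":0,"dz":0,"rx":0,"ry":0,"rz":0,"gripper":5},{"dx":0,"dy":0,"dz":0,"rx":0,"ry":0,"rz":0,"gripper":5},{"dx":0,"dy":0,"dz":-2,"rx":0,"ry":0,"rz":0,"gripper":5},{"dx":0,"dy":0,"dz":-4,"rx":0,"ry":0,"rz":0,"gripper":5},{"dx":0,"dy":0,"dz":-4,"rx":0,"ry":0,"rz":0,"gripper":5},{"dx":0,"dy":0,"dz":-4,"rx":0,"ry":0,"rz":0,"gripper":5},{"dx":0,"dy":0,"dz":-3,"rx":0,"ry":0,"rz":0,"gripper":5},{"dx":0,"dy":0,"dz":0,"rx":0,"ry":0,"rz":0,"gripper":5}]'
python3 - <<'E'
from lid import *
w=snap("wrist","s4");p=ctrl.state()["position"];print(fit(w,p[:2],rad=90,z0=p[2]+.0361))
go((.4575,.2965,.13))
E
```

```text
clock: 52.15
position: [0.4295, -0.2517, 0.1393]
eef_rot: [-2.952, 1.071, 0.006]
force: [0.7, -0.3, -0.2]
finger_gap: 0.665
(array([ 0.4307, -0.2536]), 4.9, np.float64(0.0189), array([279., 269.]))
t 52.2 p [ 0.4286 -0.2508  0.1372] z [-0.005  0.005 -1.   ] x [ 0.767 -0.641 -0.007] F [-0.4 -0.3 -0.8] gap 0.664 q [-0.77  0.07  1.85 -0.    1.23 -0.07]
shift cm [-32.87 -43.85   0.97] turn [-0.     0.007 -0.   ] deg 0.4
```

View pics/s4.png

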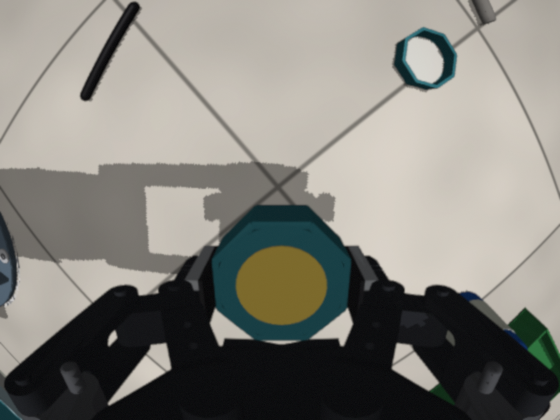

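```bash
python3 -m pendant '[{"dx":-1.2,"dy":-1.7,"dz":-0.5,"rx":0,"ry":0,"rz":0,"gripper":5},{"dx":-2.5,"dy":-3.3,"dz":0,"rx":0,"ry":0,"rz":0,"gripper":5},{"dx":-2.5,"dy":-3.3,"dz":0,"rx":0,"ry":0,"rz":0,"gripper":5},{"dx":-2.5,"dy":-3.3,"dz":0,"rx":0,"ry":0,"rz":0,"gripper":5},{"dx":-2.5,"dy":-3.3,"dz":0,"rx":0,"ry":0,"rz":0,"gripper":5},{"dx":-2.5,"dy":-3.3,"dz":0,"rx":0,"ry":0,"rz":0,"gripper":5},{"dx":-2.5,"dy":-3.3,"dz":0,"rx":0,"ry":0,"rz":0,"gripper":5},{"dx":-2.5,"dy":-3.3,"dz":0,"rx":0,"ry":0,"rz":0,"gripper":5},{"dx":-2.5,"dy":-3.3,"dz":0,"rx":0,"ry":0,"rz":0,"gripper":5},{"dx":-2.5,"dy":-3.3,"dz":0,"rx":0,"ry":0,"rz":0,"gripper":5},{"dx":-2.5,"dy":-3.3,"dz":0,"rx":0,"ry":0,"rz":0,"gripper":5},{"dx":-1.2,"dy":-1.7,"dz":0,"rx":0,"ry":0,"rz":0,"gripper":5},{"dx":0,"dy":0,"dz":0,"rx":0,"ry":0,"rz":0,"gripper":5},{"dx":0,"dy":0,"dz":0,"rx":0,"ry":0,"rz":0,"gripper":5}]'
python3 - <<'E'
from lid import *
w=snap("wrist","s5");p=ctrl.state()["position"];print(p,fit(w,p[:2],rad=90,z0=p[2]+.0361));caps(w);caps(snap("top"),False)
go((.4575,.2965,.10))
E
```

```text
clock: 53.6
position: [0.4376, 0.2223, 0.1222]
eef_rot: [2.945, -1.076, -0.061]
force: [0.5, -0.0, -0.9]
finger_gap: 0.662
[0.4374523  0.22196914 0.12218337] (array([0.441 , 0.2204]), 5.3, np.float64(0.0197), array([281., 269.]))
cap [230.9 113.6] [ 210   93   42   43 1400] [0.4583 0.2982 0.082 ]
t 53.7 p [0.4379 0.2215 0.1226] z [-0.038  0.009 -0.999] x [ 0.763 -0.646 -0.034] F [-0.1  0.1 -0.1] gap 0.666 q [0.21 0.09 1.86 0.02 1.23 0.91]
shift cm [-3.27 -7.03  2.25] turn [0.018 0.034 0.   ] deg 2.2
```

View pics/s5.png

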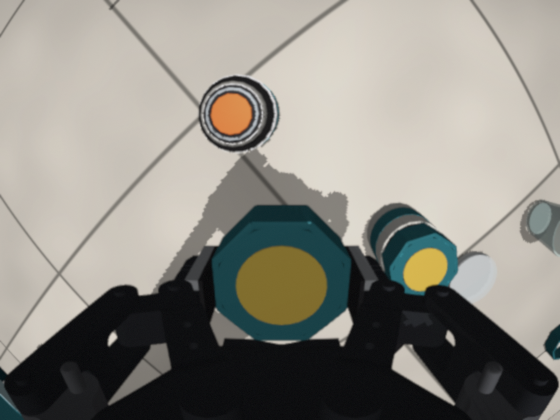

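```bash
python3 -m pendant '[{"dx":-1.7,"dy":-2.5,"dz":0.5,"rx":0.018,"ry":0.034,"rz":0,"gripper":5},{"dx":-1.5,"dy":-2.2,"dz":0.8,"rx":0,"ry":0,"rz":0,"gripper":5},{"dx":0,"dy":0,"dz":0.8,"rx":0,"ry":0,"rz":0,"gripper":5},{"dx":0,"dy":0,"dz":0,"rx":0,"ry":0,"rz":0,"gripper":5},{"dx":0,"dy":0,"dz":0,"rx":0,"ry":0,"rz":0,"gripper":5}]'
python3 - <<'E'
from lid import *
w=snap("wrist","s6");p=ctrl.state()["position"];print(p,fit(w,p[:2],rad=90,z0=p[2]+.0361));caps(w)
go((.4577,.2973,.08))
E
```

```text
clock: 54.2
position: [0.4454, 0.2727, 0.1002]
eef_rot: [2.943, -1.094, 0.001]
force: [0.3, 0.4, -0.7]
finger_gap: 0.664
[0.44527752 0.27247126 0.10013157] (array([0.447 , 0.2717]), 3.9, np.float64(0.0168), array([286., 271.]))
cap [266.1 183. ] [ 243  161   47   44 1648] [0.4584 0.2988 0.082 ]
t 54.25 p [0.4453 0.2725 0.1001] z [-0.    -0.002 -1.   ] x [ 0.757 -0.654  0.002] F [-0.3  0.1 -0.5] gap 0.666 q [ 0.32  0.17  1.82 -0.    1.15  1.04]
shift cm [-0.69 -2.69  2.01] turn [ 0.002 -0.002 -0.   ] deg 0.1
```

View pics/s6.png

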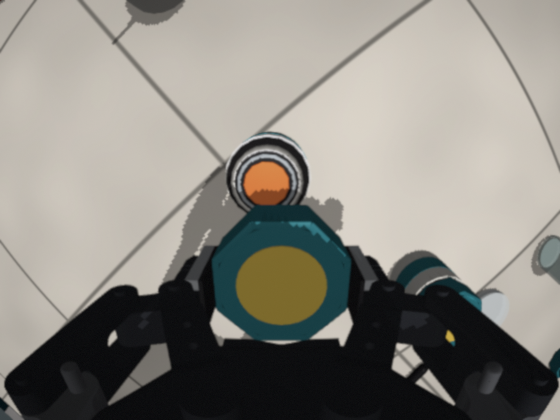

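```bash
python3 -m pendant '[{"dx":-0.4,"dy":-1.4,"dz":0.5,"rx":0,"ry":0,"rz":0,"gripper":5},{"dx":-0.3,"dy":-1.2,"dz":0.8,"rx":0,"ry":0,"rz":0,"gripper":5},{"dx":0,"dy":0,"dz":0.8,"rx":0,"ry":0,"rz":0,"gripper":5},{"dx":0,"dy":0,"dz":0.6,"rx":0,"ry":0,"rz":0,"gripper":5},{"dx":0,"dy":0,"dz":0,"rx":0,"ry":0,"rz":0,"gripper":5},{"dx":0,"dy":0,"dz":0,"rx":0,"ry":0,"rz":0,"gripper":5}]'
python3 - <<'E'
from lid import *
w=snap("wrist","s7");go((.4578,.2972,.055))
s=snap("side");crop(s,"s7s",230,350,210,310,5)
im=cv2.cvtColor(w["image"],cv2.COLOR_RGB2BGR);k=3;u0,v0=180,120;im=cv2.resize(im[v0:320,u0:400],None,fx=k,fy=k)
for c,col in (((.4578,.2972),(0,255,0)),):
  for r,z in ((.03,.06),(.03,0),(.0235,.078)):
    pts=[proj(w,(c[0]+r*np.cos(a),c[1]+r*np.sin(a),z),True) for a in np.linspace(0,6.283,60)]
    cv2.polylines(im,[(((np.array(pts)-[u0,v0])*k)).astype(int)],True,col,1)
cv2.imwrite("pics/s7o.png",im)
E
```

```text
clock: 54.85
position: [0.4586, 0.292, 0.0736]
eef_rot: [2.939, -1.103, 0.004]
force: [0.5, 0.5, -0.3]
finger_gap: 0.663
t 54.9 p [0.4586 0.292  0.0736] z [ 0.001 -0.003 -1.   ] x [ 0.753 -0.658  0.003] F [ 0.4  0.2 -0.2] gap 0.666 q [ 0.35  0.25  1.78 -0.    1.11  1.07]
shift cm [-0.41 -0.34  1.86] turn [ 0.002 -0.003 -0.   ] deg 0.2
```

View pics/s7o.png

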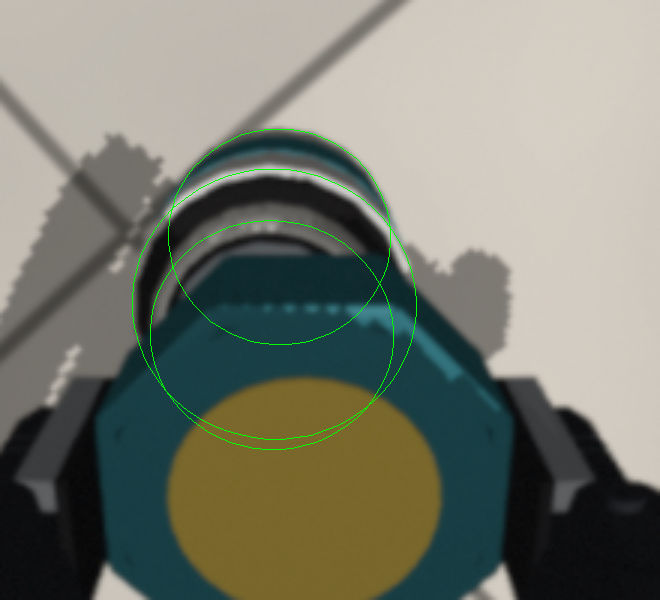

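View pics/s7s.png

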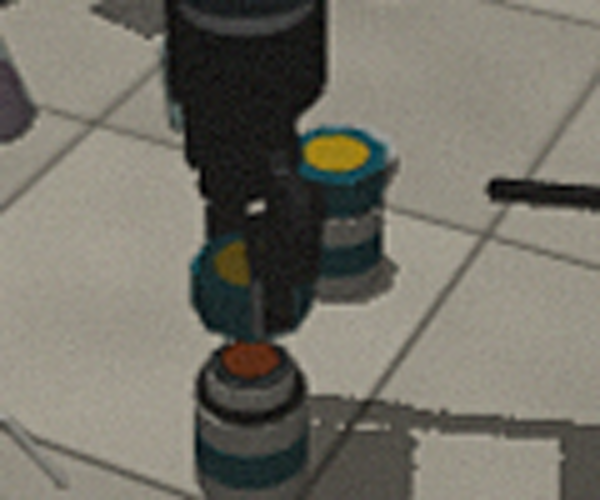

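```bash
python3 -m pendant '[{"dx":-0.4,"dy":-0.33,"dz":0,"rx":0.002,"ry":-0.003,"rz":0,"gripper":5},{"dx":0,"dy":0,"dz":0.8,"rx":0,"ry":0,"rz":0,"gripper":5},{"dx":0,"dy":0,"dz":0.6,"rx":0,"ry":0,"rz":0,"gripper":5},{"dx":0,"dy":0,"dz":0,"rx":0,"ry":0,"rz":0,"gripper":5}]'
python3 - <<'E'
from lid import *
w=snap("wrist","s8");go((.4578,.2972,.05))
im=cv2.cvtColor(w["image"],cv2.COLOR_RGB2BGR);k=3;u0,v0=180,120;im=cv2.resize(im[v0:320,u0:400],None,fx=k,fy=k)
for c,col in (((.4578,.2972),(0,255,0)),):
  for r,z in ((.03,.06),(.03,0),(.0235,.078)):
    pts=[proj(w,(c[0]+r*np.cos(a),c[1]+r*np.sin(a),z),True) for a in np.linspace(0,6.283,60)]
    cv2.polylines(im,[(((np.array(pts)-[u0,v0])*k)).astype(int)],True,col,1)
cv2.imwrite("pics/s8o.png",im)
E
```

```text
clock: 55.35
position: [0.4582, 0.2979, 0.0595]
eef_rot: [-2.939, 1.103, -0.002]
force: [0.1, 0.0, -0.8]
finger_gap: 0.663
t 55.4 p [0.4583 0.298  0.0598] z [ 0.002  0.001 -1.   ] x [ 0.753 -0.658  0.001] F [-0.5  0.9 -0.8] gap 0.67 q [0.36 0.28 1.79 0.   1.08 1.08]
shift cm [0.01 0.1  0.98] turn [-0.003 -0.001  0.   ] deg 0.2
```

View pics/s8o.png

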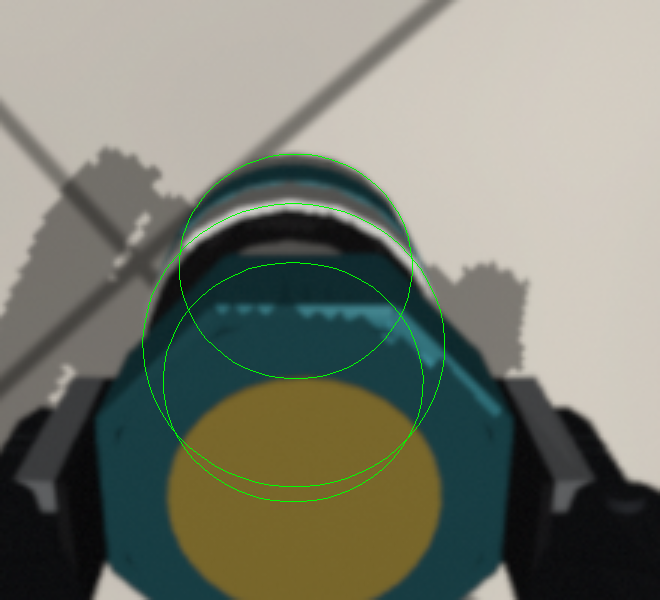

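```bash
python3 -m pendant '[{"dx":-0.1,"dy":0.08,"dz":0.5,"rx":0,"ry":0,"rz":0,"gripper":5},{"dx":0,"dy":0,"dz":0.4,"rx":0,"ry":0,"rz":0,"gripper":5}]'; for i in 1 2 3 4 5; do python3 -m pendant '[{"dx":0,"dy":0,"dz":0.25,"rx":0,"ry":0,"rz":0,"gripper":5}]' | grep -E "pos|forc"; done
```

```text
clock: 55.6
position: [0.4574, 0.2982, 0.0506]
eef_rot: [-2.939, 1.103, -0.004]
force: [-0.1, 0.0, -0.7]
finger_gap: 0.669
position: [0.4573, 0.2982, 0.0477]
force: [-0.1, -0.7, -0.4]
position: [0.4572, 0.2982, 0.0448]
force: [-0.2, -0.5, 1.0]
position: [0.4572, 0.2981, 0.0421]
force: [-0.6, -0.6, 0.7]
position: [0.4572, 0.2981, 0.0394]
force: [-0.8, -0.5, -0.6]
position: [0.4573, 0.2981, 0.0367]
force: [-0.1, -0.0, 0.0]
```

```bash
for i in 1 2 3 4 5 6; do python3 -m pendant '[{"dx":0,"dy":0.02,"dz":0.22,"rx":0,"ry":0,"rz":0,"gripper":5}]' | grep -E "pos|forc"; done
```

```text
position: [0.4572, 0.298, 0.0343]
force: [0.4, 0.6, -1.4]
position: [0.4571, 0.2979, 0.0319]
force: [-0.2, -0.3, -1.2]
position: [0.457, 0.2978, 0.0297]
force: [-1.7, 1.2, 6.1]
position: [0.4571, 0.2978, 0.028]
force: [-1.8, -0.5, 7.0]
position: [0.4571, 0.2979, 0.0264]
force: [-2.3, -1.6, 7.0]
position: [0.4571, 0.2979, 0.0249]
force: [-3.9, -1.5, 20.2]
```

```bash
python3 -m pendant '[{"dx":0,"dy":0.02,"dz":0.1,"rx":0,"ry":0,"rz":0,"gripper":5},{"dx":0,"dy":0,"dz":-0.05,"rx":0,"ry":0,"rz":0,"gripper":5},{"dx":0,"dy":0,"dz":0,"rx":0,"ry":0,"rz":0,"gripper":7},{"dx":0,"dy":0,"dz":0,"rx":0,"ry":0,"rz":0,"gripper":8},{"dx":0,"dy":0,"dz":0,"rx":0,"ry":0,"rz":0,"gripper":8.5},{"dx":0,"dy":0,"dz":0,"rx":0,"ry":0,"rz":0,"gripper":8.5},{"dx":0,"dy":0,"dz":-2,"rx":0,"ry":0,"rz":0,"gripper":8.5},{"dx":0,"dy":0,"dz":-4,"rx":0,"ry":0,"rz":0,"gripper":8.5},{"dx":0,"dy":0,"dz":-2,"rx":0,"ry":0,"rz":0,"gripper":0},{"dx":0,"dy":0,"dz":0,"rx":0,"ry":0,"rz":0,"gripper":0},{"dx":0,"dy":0,"dz":0,"rx":0,"ry":0,"rz":0,"gripper":0},{"dx":0,"dy":0,"dz":0,"rx":0,"ry":0,"rz":0,"gripper":0},{"dx":0,"dy":0,"dz":0,"rx":0,"ry":0,"rz":0,"gripper":0},{"dx":0,"dy":0,"dz":0,"rx":0,"ry":0,"rz":0,"gripper":0},{"dx":0,"dy":0,"dz":0,"rx":0,"ry":0,"rz":0,"gripper":0},{"dx":0,"dy":0,"dz":0,"rx":0,"ry":0,"rz":0,"gripper":0}]'
python3 - <<'E'
from lid import *
w=snap("wrist","u1");go((.4575,.2975,.056));print(fit(w,(.4575,.2975),rad=70,z0=.061))
E
```

```text
clock: 58.3
position: [0.4527, 0.2959, 0.1006]
eef_rot: [2.938, -1.103, -0.009]
force: [0.7, -0.2, -0.1]
finger_gap: 0.003
t 58.35 p [0.4527 0.2958 0.1006] z [-0.007 -0.001 -1.   ] x [ 0.753 -0.658 -0.004] F [-0.8  0.6 -0.2] gap 0.004 q [0.36 0.21 1.77 0.   1.17 1.08]
shift cm [ 0.27 -0.47  4.46] turn [0.006 0.004 0.   ] deg 0.4
(array([0.4616, 0.3003]), 12.7, np.float64(0.0836), array([284., 203.]))
```

View pics/u1.png

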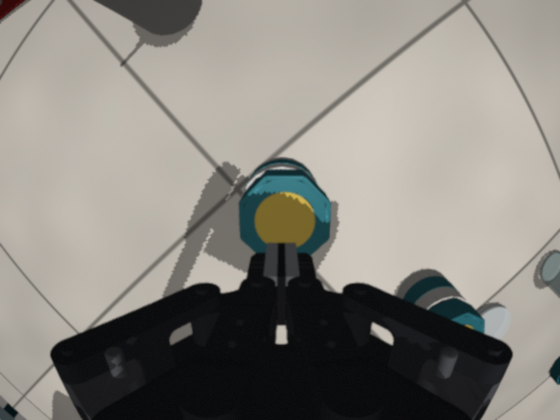

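```bash
python3 -m pendant '[{"dx":0.25,"dy":-0.4,"dz":1.5,"rx":0.006,"ry":0,"rz":0,"gripper":0},{"dx":0,"dy":0,"dz":1.5,"rx":0,"ry":0,"rz":0,"gripper":0},{"dx":0,"dy":0,"dz":0.8,"rx":0,"ry":0,"rz":0,"gripper":0}]'; for i in 1 2 3 4 5; do python3 -m pendant '[{"dx":0,"dy":0,"dz":0.25,"rx":0,"ry":0,"rz":0,"gripper":0}]' | grep -E "pos|forc"; done
```

```text
clock: 58.65
position: [0.4587, 0.298, 0.063]
eef_rot: [-2.937, 1.102, 0.002]
force: [-0.9, 0.3, 0.5]
finger_gap: 0.003
position: [0.4581, 0.2977, 0.0595]
force: [-0.5, -0.5, 0.2]
position: [0.4582, 0.2978, 0.057]
force: [0.5, -0.2, 1.3]
position: [0.4584, 0.2979, 0.0547]
force: [0.4, 0.7, -0.6]
position: [0.4587, 0.298, 0.0525]
force: [-0.3, -0.9, -0.5]
position: [0.459, 0.2982, 0.0502]
force: [-1.1, 0.3, -0.1]
```

```bash
for i in 1 2; do python3 -m pendant '[{"dx":0,"dy":0,"dz":0.18,"rx":0,"ry":0,"rz":0,"gripper":0}]' | grep -E "pos|forc"; done
python3 -m pendant '[{"dx":0,"dy":0,"dz":-3,"rx":0,"ry":0,"rz":0,"gripper":0},{"dx":0,"dy":0,"dz":-5,"rx":0,"ry":0,"rz":0,"gripper":0},{"dx":0,"dy":4,"dz":-5,"rx":0,"ry":0,"rz":0,"gripper":0},{"dx":0,"dy":4,"dz":-2,"rx":0,"ry":0,"rz":0,"gripper":0},{"dx":0,"dy":4,"dz":-2,"rx":0,"ry":0,"rz":0,"gripper":0},{"dx":0,"dy":4,"dz":0,"rx":0,"ry":0,"rz":0,"gripper":0},{"dx":0,"dy":0,"dz":0,"rx":0,"ry":0,"rz":0,"gripper":0},{"dx":0,"dy":0,"dz":0,"rx":0,"ry":0,"rz":0,"gripper":0}]'
python3 - <<'E'
from lid import *
snap("wrist","v1w");t=snap("top","v1t");s=snap("side");crop(s,"v1s",230,350,200,310,5);crop(t,"v1tc",150,300,185,285,5);st()
E
```

```text
position: [0.4592, 0.2983, 0.0486]
force: [-2.0, -1.7, 14.5]
position: [0.4601, 0.2986, 0.0486]
force: [-6.7, -3.8, 22.9]
clock: 60.15
position: [0.359, 0.1806, 0.2156]
eef_rot: [-2.935, 1.099, -0.012]
force: [1.1, 0.2, -0.5]
finger_gap: -0.003
t 60.3 p [0.3589 0.1812 0.2146] z [ 0.007  0.004 -1.   ] x [ 0.755 -0.656  0.003] F [ 0.5 -0.5 -0.6] gap -0.001 q [ 0.17 -0.26  1.99  0.    1.41  0.88]
```

View pics/v1w.png

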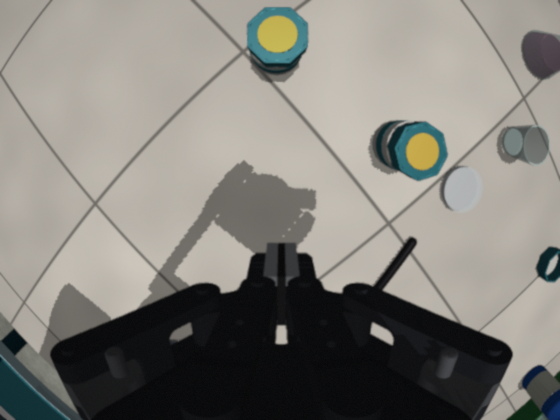

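View pics/v1s.png

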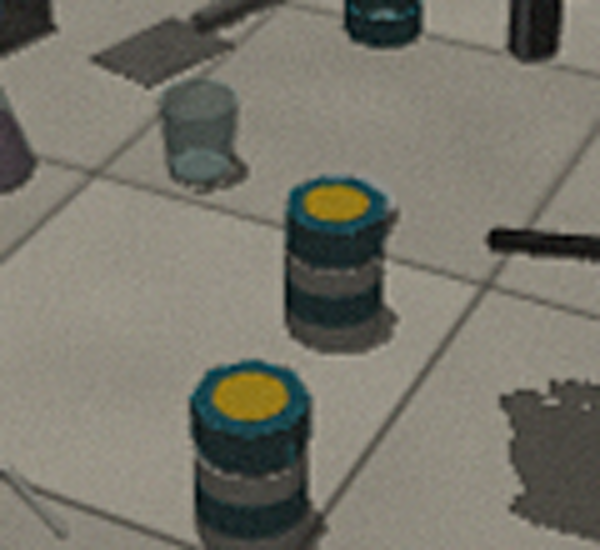

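View pics/v1t.png

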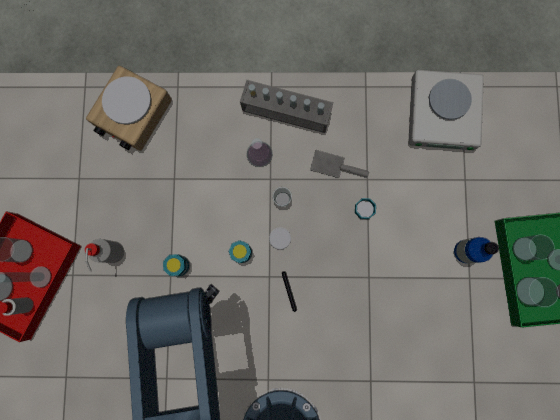

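```bash
python3 - <<'E'
from bench import ctrl
print(ctrl.finish_job())
E
```

```text
the job is handed in; nothing more can be done
None
```

I handed the job in at about 60 s of the 210 s. Both shippers on the bench are closed and standing. Only two were out: the cameras showed no third.

- **Tubes:** In each shipper, one push on the orange cap took the tube home first (about 4 N), then the liner (about 8–9 N), down to a hard stop.
- **Lids:** One lid lay yellow side up and went straight on. I turned a second over with two 90° regrips, standing it on a flat in between. The third lid was not needed and stays upside down where it lay.
- **Seating:** Each sealing ring gave way at about 7 N. I pressed each lid to a hard stop (20–27 N), then again from above with closed fingers. Both lid tops stopped at the same height, 5 mm above where the caps sat fully home, which matches a lid centre 74 mm up.
- **Last pictures:** Both lids look level and centred with the yellow mark up. The shippers are upright, the glassware and bottles look unmoved, and the gripper is clear of everything.

**What disagreed:**
- The real fingertips sat about 39 mm behind the reported TCP with the gripper shut, and about 47 mm behind with it open. I worked with the measured offset instead.
- One automatic outline fit of the second lid was off by about 4–5 mm, because the fingers hid part of it and the can's teal band confused it. I relied on the pictures and the contact heights there.
- The cameras differed from one another by about 2–3 mm on the shipper positions.

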